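Lock the mounted casts into the scan carrier

ROBOT

A 6-joint arm with a two-finger parallel gripper is mounted at the origin on a cart in front of the work surface, level with it; the furniture and walls round the work are solid. World frame = base frame: x ahead of the robot, y to its left, z up, the work surface at z = 0. Lengths are in m, angles in rad, forces in N, time in s.
With the tool pointing down it reaches from about 0.25 to 0.725 m from the base axis. Payload 4 kg.
Tool frame: the origin (TCP) lies between the finger pads; the fingertips stand 8 mm ahead of it and the grasp point (between the pads) lies 11 mm behind it; z points along the fingers, y is the direction in which the jaws open and shut (so a half turn about z gives the same grasp; the last joint's range is limited). The gripper opens to 85 mm and grips with 20 to 120 N. Pads are 22 mm wide; open, the fingers measure 114 mm over their backs; the gripper's body (76 mm by 85 mm) begins 54 mm behind the grasp point. The pads swing forward as they close: fully open they stand 13 mm farther back than shut.
Start: joints at [1.286, 0.241, 0.005, 1.335, 0, 1.571], TCP at [0.14, 0.48, 0.239] pointing down, gripper open.
Joint ranges: [-2.72, 2.72], [-1.05, 1.87], [-1.09, 1.28], [-1.99, 2.15], [-1.42, 1.44], [-3.14, 3.14]. Speed limits (rad/s): [2.79, 2.79, 3.14, 3.14, 3.14, 3.14].

INTERFACE

Orientations are given as a unit quaternion [x, y, z, w].
In Python, from workcell import * gives the robot as it stands.
- The arm moves only by the tool send_rows, never from a script. Its argument "increments" is a list that holds one entry, the list of rows, each a list of 6 numbers: the shift along the tool's x, y, z in units of 50 mm (1.0 is 50 mm), then the turn, a rotation vector about the tool's x, y, z in units of 10 degrees (1.0 is 10 degrees). In form: [[[x, y, z, ax, ay, az], ...]]. A call has 1 to 8 rows; each row shifts and turns the commanded pose from where the row before left it, along the tool's axes as they then stand; what a row does not reach is not made up. A row lasts 1/8 s, in which the tool goes at most 62.5 mm and 10.7 degrees, less where a joint would pass 70% of its speed; a pose out of reach is approached as far as the arm can. A call with a number of a shift or a turn outside -1 to 1 is refused whole. A call with a gripper value outside its range is refused whole. "grip" is the closure, from 0 (fully open) to 1 (shut), set as the call begins (left out, the last holds). The fingers move at their own pace and stop on an object; the grip force is fixed at half the most. Time passes only in rows, so rows that do not move let the fingers close. It gives the time, the measured TCP pose, the force and the opening at its end, in the units of the state.
- get_obs(): the state, without advancing time (a new reading comes with each control period).
- camera(name): name is "scene" or "top"; returns a dict with "color" (480x640x3 uint8, red, green, blue), "z_map" (480x640 float32, m along the optical axis (not along the pixel's ray), 0 where there is no reading), "intrinsics" (3x3 intrinsics, pixels), "dist" ([k1, k2, p1, p2, k3] as OpenCV has them; the pictures are not rectified), "pose" (4x4, takes a point from camera to world coordinates). Camera axes: x right, y down, z forward; pixel columns grow to the right and rows downward; lengths in m; the calibration is good to about 2 mm. A picture is of the moment at which its call begins.
- job_done(): hands the job in, once; it reports no verdict.
The state is a dict: "clock": time; "joint_pos": joint angles; "joint_vel": joint speeds; "tau": joint torques, N m; "eef_pos": TCP position; "tool_rot": TCP orientation; "ft_force": force on the tool from outside, world axes, zero at the start; "ft_torque": the same for the moment, N m; "grip_width": finger opening in m.
Only numpy, scipy, OpenCV 4.12 (cv2) and the standard library are available. Lean on these libraries where they do the work, as an engineer would, in place of code of your own. Each camera call takes 0.05 s, during which the arm holds its last target.

TASK

Get the mounted casts ready for scanning: set every cast that is on the bench into a pocket of the dark scan carrier, keyed corner to keyed corner, so that its plate lies fully home, and lock each plate with the T-handle driver by pressing its slotted screw down and turning it a quarter turn clockwise until it holds. Then hang the driver back by its bar across the two arms of its hook stand and leave everything at rest; do not tip a cast over on the way.

Things in the scene. Friction and masses are not known exactly. Their poses are not given: they have to be found in the camera images.
- mount_a_grip (a point): Mounted cast a (may be absent): tan lower-jaw cast on a plaster block 72 x 55 x 28 mm (x, y, z) on a metal plate 116 x 60 x 8 mm, corner at +x, +y cut 16 mm at 45 degrees (key); 0.37 kg, 63 mm tall. Point: block's middle, 30 mm above the plate's underside; plate's centre 19 mm to -x, screw 57 mm to -x. Pinch the block from above along y, fingertips above the plate.
- slot_a (a point): Middle of the top of plate a's brass screw head (22 mm across), 28 mm above the plate's underside when not pressed. Its slot, open at both ends, 5 mm wide, 5.5 mm deep, mouth chamfered 2.5 mm each side, runs along this point's y axis, which turns with the screw.
- screw_a (a joint): Turn of screw a, rad, clockwise from above: 0 open (slot across the plate), 1.57 locked (slot along it), stop at 1.62. Captive quarter-turn screw: in a pocket it must be pressed 7 to 10.5 mm, its cross pin passing the window in the floor, before it can turn; turned and let go, the pin catches under the floor. Turning friction about 0.05 N m.
- press_a (a joint): How far screw a is pressed down into its plate, m: 0 sprung up, 0.0105 end stop, about 0.007 when caught in a pocket. The spring takes 4 N at first, 8 N fully down.
- mount_b_grip (a point): Mounted cast b (may be absent): white upper-jaw cast on a plaster block 72 x 55 x 28 mm (x, y, z) on a metal plate 116 x 60 x 8 mm, corner at +x, +y cut 16 mm at 45 degrees (key); 0.37 kg, 63 mm tall. Point: block's middle, 30 mm above the plate's underside; plate's centre 19 mm to -x, screw 57 mm to -x. Pinch the block from above along y, fingertips above the plate.
- slot_b (a point): Middle of the top of plate b's brass screw head (22 mm across), 28 mm above the plate's underside when not pressed. Its slot, open at both ends, 5 mm wide, 5.5 mm deep, mouth chamfered 2.5 mm each side, runs along this point's y axis, which turns with the screw.
- screw_b (a joint): Turn of screw b, rad, clockwise from above: 0 open (slot across the plate), 1.57 locked (slot along it), stop at 1.62. Captive quarter-turn screw: in a pocket it must be pressed 7 to 10.5 mm, its cross pin passing the window in the floor, before it can turn; turned and let go, the pin catches under the floor. Turning friction about 0.05 N m.
- press_b (a joint): How far screw b is pressed down into its plate, m: 0 sprung up, 0.0105 end stop, about 0.007 when caught in a pocket. The spring takes 4 N at first, 8 N fully down.
- mount_c_grip (a point): Mounted cast c (may be absent): white full-arch cast on a plaster block 72 x 55 x 28 mm (x, y, z) on a metal plate 116 x 60 x 8 mm, corner at +x, +y cut 16 mm at 45 degrees (key); 0.37 kg, 63 mm tall. Point: block's middle, 30 mm above the plate's underside; plate's centre 19 mm to -x, screw 57 mm to -x. Pinch the block from above along y, fingertips above the plate.
- slot_c (a point): Middle of the top of plate c's brass screw head (22 mm across), 28 mm above the plate's underside when not pressed. Its slot, open at both ends, 5 mm wide, 5.5 mm deep, mouth chamfered 2.5 mm each side, runs along this point's y axis, which turns with the screw.
- screw_c (a joint): Turn of screw c, rad, clockwise from above: 0 open (slot across the plate), 1.57 locked (slot along it), stop at 1.62. Captive quarter-turn screw: in a pocket it must be pressed 7 to 10.5 mm, its cross pin passing the window in the floor, before it can turn; turned and let go, the pin catches under the floor. Turning friction about 0.05 N m.
- press_c (a joint): How far screw c is pressed down into its plate, m: 0 sprung up, 0.0105 end stop, about 0.007 when caught in a pocket. The spring takes 4 N at first, 8 N fully down.
- mount_d_grip (a point): Mounted cast d (may be absent): tan cast with a pink denture base on a plaster block 72 x 55 x 28 mm (x, y, z) on a metal plate 116 x 60 x 8 mm, corner at +x, +y cut 16 mm at 45 degrees (key); 0.37 kg, 63 mm tall. Point: block's middle, 30 mm above the plate's underside; plate's centre 19 mm to -x, screw 57 mm to -x. Pinch the block from above along y, fingertips above the plate.
- slot_d (a point): Middle of the top of plate d's brass screw head (22 mm across), 28 mm above the plate's underside when not pressed. Its slot, open at both ends, 5 mm wide, 5.5 mm deep, mouth chamfered 2.5 mm each side, runs along this point's y axis, which turns with the screw.
- screw_d (a joint): Turn of screw d, rad, clockwise from above: 0 open (slot across the plate), 1.57 locked (slot along it), stop at 1.62. Captive quarter-turn screw: in a pocket it must be pressed 7 to 10.5 mm, its cross pin passing the window in the floor, before it can turn; turned and let go, the pin catches under the floor. Turning friction about 0.05 N m.
- press_d (a joint): How far screw d is pressed down into its plate, m: 0 sprung up, 0.0105 end stop, about 0.007 when caught in a pocket. The spring takes 4 N at first, 8 N fully down.
- pocket_a (a point): Where a cast's grip point is when home in the rightmost pocket of the dark carrier (fixed, 140 x 384 x 30 mm, pockets 100 mm apart along y): 30 mm above the pocket's floor (22 mm over the carrier's top), pocket's centre 19 mm to -x. Pocket 119 x 63 x 8 mm deep, mouth chamfered 3.5 mm, corner at +x, +y filled (key). Plate axes along these. Any cast fits.
- pocket_b (a point): Where a cast's grip point is when home in the second from right pocket of the dark carrier (fixed, 140 x 384 x 30 mm, pockets 100 mm apart along y): 30 mm above the pocket's floor (22 mm over the carrier's top), pocket's centre 19 mm to -x. Pocket 119 x 63 x 8 mm deep, mouth chamfered 3.5 mm, corner at +x, +y filled (key). Plate axes along these. Any cast fits.
- pocket_c (a point): Where a cast's grip point is when home in the second from left pocket of the dark carrier (fixed, 140 x 384 x 30 mm, pockets 100 mm apart along y): 30 mm above the pocket's floor (22 mm over the carrier's top), pocket's centre 19 mm to -x. Pocket 119 x 63 x 8 mm deep, mouth chamfered 3.5 mm, corner at +x, +y filled (key). Plate axes along these. Any cast fits.
- pocket_d (a point): Where a cast's grip point is when home in the leftmost pocket of the dark carrier (fixed, 140 x 384 x 30 mm, pockets 100 mm apart along y): 30 mm above the pocket's floor (22 mm over the carrier's top), pocket's centre 19 mm to -x. Pocket 119 x 63 x 8 mm deep, mouth chamfered 3.5 mm, corner at +x, +y filled (key). Plate axes along these. Any cast fits.
- driver_handle (a point): T-handle driver, 0.12 kg, hanging on its stand at the start. Point: centre of the blue bar, 114 mm long (y), 18 mm thick (x), 20 mm high; 8 mm steel shaft straight down (-z) to a flat blade 14 mm wide (along y), 3 mm thick, its end 120 mm below this point. Pinch the bar's middle from above across its 18 mm.
- hook_seat (a point): Where the bar's centre is when the driver hangs: midway between the two round 8 mm arms, 60 mm apart along y, of the fixed grey hook stand, bar along y, shaft down between them. Arms' tops 10 mm below this point. Arms point to -x (the robot), tips turned up 34 mm to -x from here, to 5 mm above it; they bend down to the base 40 mm to +x.

How it is judged:
On the way, in this order (a step that is already met when the one before it is completed fails the run):
1. every cast on the bench is fully home in a pocket and its screw has caught, pressed in and a quarter turn clockwise (((distance between mount_a_grip and pocket_a below 0.0045 m and z of mount_a_grip in the frame of pocket_a below 0.002 m and angle between mount_a_grip's own z axis and vertical below 0.04 rad) or (distance between mount_a_grip and pocket_b below 0.0045 m and z of mount_a_grip in the frame of pocket_b below 0.002 m and angle between mount_a_grip's own z axis and vertical below 0.04 rad) or (distance between mount_a_grip and pocket_c below 0.0045 m and z of mount_a_grip in the frame of pocket_c below 0.002 m and angle between mount_a_grip's own z axis and vertical below 0.04 rad) or (distance between mount_a_grip and pocket_d below 0.0045 m and z of mount_a_grip in the frame of pocket_d below 0.002 m and angle between mount_a_grip's own z axis and vertical below 0.04 rad)) and value of joint each of screw_a, screw_b, screw_c, screw_d above 1.2 rad and value of joint each of press_a, press_b, press_c, press_d above 0.005 m and ((distance between mount_b_grip and pocket_a below 0.0045 m and z of mount_b_grip in the frame of pocket_a below 0.002 m and angle between mount_b_grip's own z axis and vertical below 0.04 rad) or (distance between mount_b_grip and pocket_b below 0.0045 m and z of mount_b_grip in the frame of pocket_b below 0.002 m and angle between mount_b_grip's own z axis and vertical below 0.04 rad) or (distance between mount_b_grip and pocket_c below 0.0045 m and z of mount_b_grip in the frame of pocket_c below 0.002 m and angle between mount_b_grip's own z axis and vertical below 0.04 rad) or (distance between mount_b_grip and pocket_d below 0.0045 m and z of mount_b_grip in the frame of pocket_d below 0.002 m and angle between mount_b_grip's own z axis and vertical below 0.04 rad)) and ((distance between mount_c_grip and pocket_a below 0.0045 m and z of mount_c_grip in the frame of pocket_a below 0.002 m and angle between mount_c_grip's own z axis and vertical below 0.04 rad) or (distance between mount_c_grip and pocket_b below 0.0045 m and z of mount_c_grip in the frame of pocket_b below 0.002 m and angle between mount_c_grip's own z axis and vertical below 0.04 rad) or (distance between mount_c_grip and pocket_c below 0.0045 m and z of mount_c_grip in the frame of pocket_c below 0.002 m and angle between mount_c_grip's own z axis and vertical below 0.04 rad) or (distance between mount_c_grip and pocket_d below 0.0045 m and z of mount_c_grip in the frame of pocket_d below 0.002 m and angle between mount_c_grip's own z axis and vertical below 0.04 rad)) and ((distance between mount_d_grip and pocket_a below 0.0045 m and z of mount_d_grip in the frame of pocket_a below 0.002 m and angle between mount_d_grip's own z axis and vertical below 0.04 rad) or (distance between mount_d_grip and pocket_b below 0.0045 m and z of mount_d_grip in the frame of pocket_b below 0.002 m and angle between mount_d_grip's own z axis and vertical below 0.04 rad) or (distance between mount_d_grip and pocket_c below 0.0045 m and z of mount_d_grip in the frame of pocket_c below 0.002 m and angle between mount_d_grip's own z axis and vertical below 0.04 rad) or (distance between mount_d_grip and pocket_d below 0.0045 m and z of mount_d_grip in the frame of pocket_d below 0.002 m and angle between mount_d_grip's own z axis and vertical below 0.04 rad))), for 0.2 s.
2. the driver hangs by its bar on the two arms of the hook stand (distance between driver_handle and hook_seat below 0.03 m and z of driver_handle in the frame of hook_seat between -0.006 and 0.006 m and angle between driver_handle's own z axis and vertical below 0.15 rad), for 0.2 s.
At the end, for the whole second after the job is handed in: Each cast: grip point within 4.5 mm of its place in a pocket, 2 mm in height, level to 0.04 rad, screw turned over 1.2 rad and still pressed in over 5 mm. Driver's bar within 30 mm of the hook seat (6 mm in height), upright to 0.15 rad. All at rest, under 0.02 m/s (all of step 1 and all of step 2 and linear speed of each of driver, mount_a, mount_b, mount_c, mount_d below 0.02 m/s); the robot touches nothing.
It fails at once if a cast is tipped over (more than 0.8 rad) (angle between any of mount_a_grip, mount_b_grip, mount_c_grip, mount_d_grip's own z axis and vertical above 0.8 rad).
Of mount_a, mount_b, mount_c, mount_d only 3 to 4 are there at a start; the rules pass over those that are not, and their reading is None.
At some moment in a run one of mount_a, mount_b, mount_c, mount_d may be knocked a few centimetres aside while the robot is not near it.
It also fails if it takes over 210 s, if anything falls off the work surface, if the arm or the gripper's body presses on something with over 40 N, if the wrist force passes 120 N, or if a joint passes its speed limit or range.

## Working session

There is one attempt and no reset: what is moved stays moved. The work goes in short steps, Python scripts to look and compute and a tool call to move; the robot and the scene stay as the last step left them, time stands still between calls to the robot, and variables do not carry over. Pictures are saved under pics/ and viewed, and the job is handed in when it is done.

Besides the shell and the picture viewer there is one more tool, called after ">>>" by a JSON object that holds its "fn" and its "kwargs". send_rows: Moves the arm, as the interface text tells. Its arguments: {"type":"object","properties":{"increments":{"type":"array"},"grip":{"type":"number"}},"required":["increments"]}

```bash
ls; mkdir -p pics; python3 - <<'E'
from workcell import *
import cv2, numpy as np
np.set_printoptions(precision=4,suppress=True)
print(get_obs())
for n in ["scene","top"]:
    c=camera(n)
    cv2.imwrite(f"pics/{n}0.png",c["color"][:,:,::-1])
    print(n,c["intrinsics"],c["dist"],c["pose"])
    np.savez(f"{n}0.npz",**c)
E
```

```text
pics
{'clock': 0.0, 'joint_pos': array([ 1.286 ,  0.2414,  0.0037,  1.3352, -0.    ,  1.5708]), 'joint_vel': array([-0.0002, -0.0004, -0.001 ,  0.0008,  0.002 ,  0.0007]), 'tau': array([ -0.0008, -37.2318,  25.2407,   0.017 ,  -0.    ,   0.    ]), 'eef_pos': array([0.1403, 0.4793, 0.2384]), 'tool_rot': array([ 0.1419,  0.9899, -0.001 , -0.0001]), 'ft_force': array([ 0.8482, -0.2625, -0.2916]), 'ft_torque': array([-0.0503, -0.0044,  0.0533]), 'grip_width': 0.08625155229282314}
scene [[448.8837   0.     321.2692]
 [  0.     448.8837 235.0639]
 [  0.       0.       1.    ]] [0.0365 0.     0.     0.     0.    ] [[ 0.7688 -0.2973  0.5661 -0.0652]
 [-0.6394 -0.3439  0.6877 -0.7403]
 [-0.0098 -0.8907 -0.4545  0.62  ]
 [ 0.      0.      0.      1.    ]]
top [[433.5955   0.     313.4818]
 [  0.     433.5955 244.8467]
 [  0.       0.       1.    ]] [-0.0298  0.      0.      0.      0.    ] [[ 0.0083 -0.997   0.0769  0.4524]
 [-0.9996 -0.0063  0.0266 -0.0018]
 [-0.0261 -0.0771 -0.9967  1.1923]
 [ 0.      0.      0.      1.    ]]
```

View pics/scene0.png

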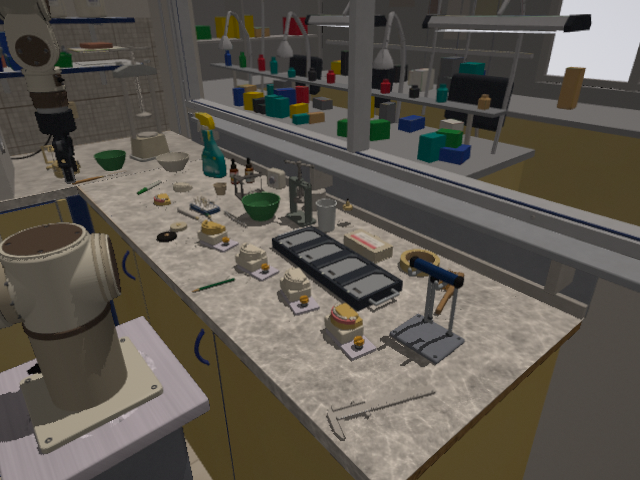

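View pics/top0.png

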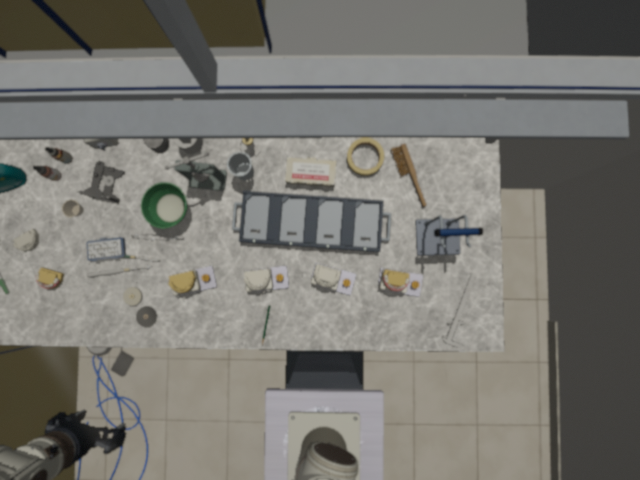

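```bash
python3 - <<'E'
import cv2
t=cv2.imread("pics/top0.png")
cv2.imwrite("pics/tz1.png",cv2.resize(t[180:300,225:395],None,fx=4.5,fy=4.5,interpolation=cv2.INTER_CUBIC))
cv2.imwrite("pics/tz2.png",cv2.resize(t[200:310,155:300],None,fx=5,fy=5,interpolation=cv2.INTER_CUBIC))
cv2.imwrite("pics/tz3.png",cv2.resize(t[200:310,340:490],None,fx=5,fy=5,interpolation=cv2.INTER_CUBIC))
s=cv2.imread("pics/scene0.png")
cv2.imwrite("pics/sz1.png",cv2.resize(s[200:370,190:480],None,fx=2.7,fy=2.7,interpolation=cv2.INTER_CUBIC))
E
```

```text
(no output)
```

View pics/tz1.png

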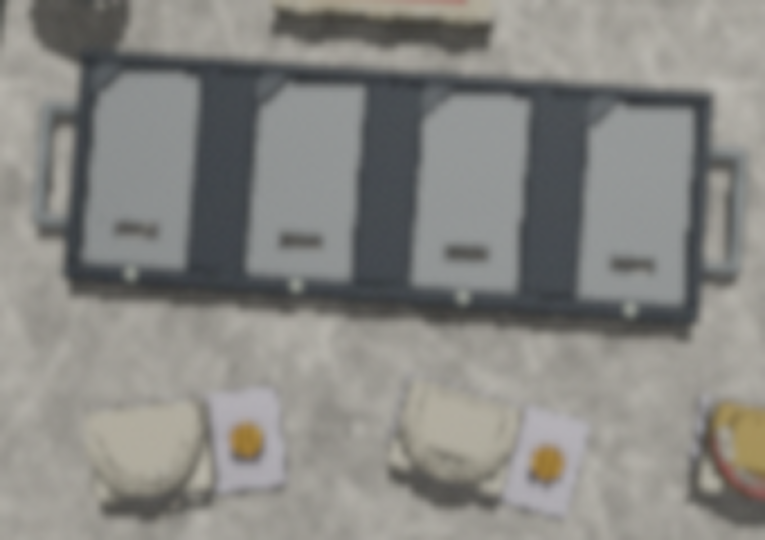

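View pics/tz2.png

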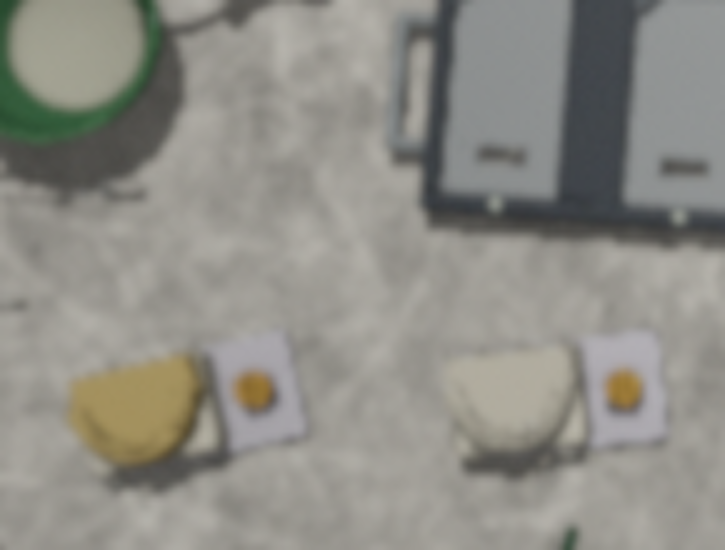

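View pics/tz3.png

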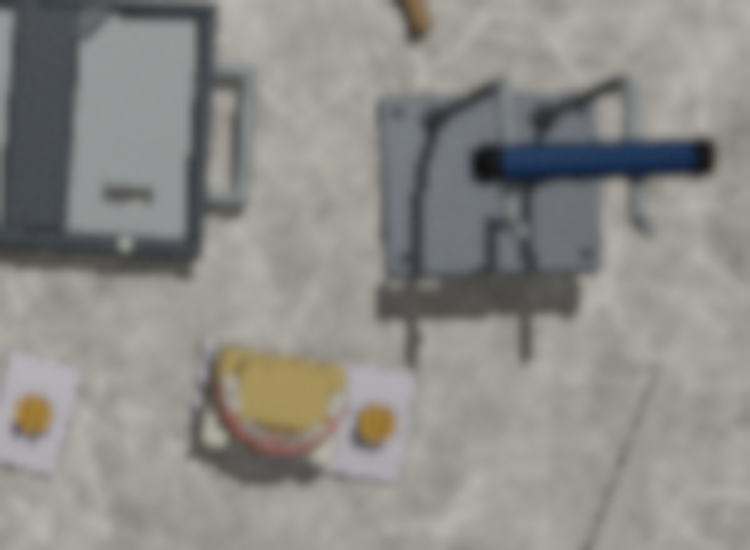

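View pics/sz1.png

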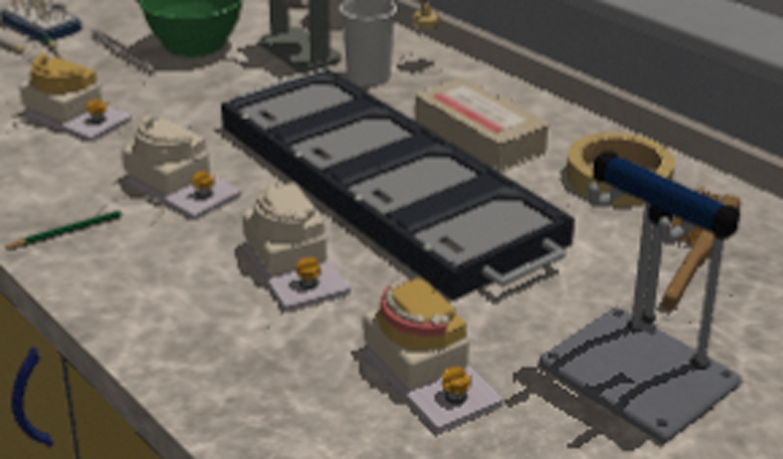

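```bash
cat > h.py <<'E'
import numpy as np, cv2
np.set_printoptions(precision=4,suppress=True,linewidth=150)
def ray(c,uv):
    p=cv2.undistortPoints(np.array(uv,float).reshape(-1,1,2),c["intrinsics"],c["dist"]).reshape(-1,2)
    d=np.c_[p,np.ones(len(p))]@c["pose"][:3,:3].T
    return c["pose"][:3,3],d
def onplane(c,uv,z):
    o,d=ray(c,uv); t=(z-o[2])/d[:,2]; return o+d*t[:,None]
def cloud(c):
    h,w=c["z_map"].shape
    uu,vv=np.meshgrid(np.arange(w),np.arange(h))
    o,d=ray(c,np.stack([uu.ravel(),vv.ravel()],1))
    return (o+d*c["z_map"].ravel()[:,None]).reshape(h,w,3)
def proj(c,P):
    P=np.atleast_2d(P); R=c["pose"][:3,:3]; X=(P-c["pose"][:3,3])@R
    return cv2.projectPoints(X.reshape(-1,1,3),np.zeros(3),np.zeros(3),c["intrinsics"],c["dist"])[0].reshape(-1,2)
def load(n): return dict(np.load(n))
def brass(c):
    hsv=cv2.cvtColor(c["color"],cv2.COLOR_RGB2HSV)
    return cv2.inRange(hsv,(10,150,90),(25,255,255)),hsv
E
python3 - <<'E'
from h import *
for n in ["top","scene"]:
    c=load(n+"0.npz"); P=cloud(c)
    # table patches
    pts={"top":[(420,310),(220,250),(200,320),(330,310),(285,305)],"scene":[(270,330),(390,400),(180,240)]}[n]
    for u,v in pts:
        q=P[v-3:v+4,u-3:u+4].reshape(-1,3); print(n,u,v,q.mean(0),q[:,2].std())
    # carrier floors
    if n=="top":
        for u,v in [(255,215),(292,220),(330,224),(366,228)]:
            q=P[v-3:v+4,u-3:u+4].reshape(-1,3); print("floor",u,v,q.mean(0),q[:,2].std())
        for u,v in [(274,222),(311,224),(349,226)]:
            q=P[v-3:v+4,u-1:u+2].reshape(-1,3); print("top",u,v,q.mean(0),q[:,2].std())
    m,hsv=brass(c)
    k,l,st,ce=cv2.connectedComponentsWithStats(m)
    for i in range(1,k):
        if st[i,4]>8: 
            z=P[l==i]; print(n,st[i],ce[i],np.median(z,0))
E
```

```text
top 420 310 [ 0.3703 -0.2554  0.0251] 0.16848865349013167
top 220 250 [0.5284 0.2892 0.0012] 0.002114145614544072
top 200 320 [0.3354 0.34   0.0012] 0.0018564216164057578
top 330 310 [ 0.3666 -0.0165  0.0011] 0.002151060987248507
top 285 305 [0.3805 0.1044 0.0251] 0.16848285446358238
floor 255 215 [0.6235 0.1899 0.0228] 0.002439656526431939
floor 292 220 [0.6101 0.0885 0.0232] 0.0025095195672341216
floor 330 224 [ 0.5997 -0.015   0.0229] 0.00216192070647235
floor 366 228 [ 0.5894 -0.1125  0.0224] 0.002442110677403395
top 274 222 [0.6033 0.1365 0.0312] 0.0019855525524158112
top 311 224 [0.5912 0.0344 0.0853] 0.24753575604062428
top 349 226 [ 0.5868 -0.0631  0.0866] 0.24726456323860027
top [204 276   5   4  17] [205.6471 277.5294] [0.4507 0.32   0.0254]
top [278 276   4   4  15] [279.4 277.6] [0.4525 0.1215 0.024 ]
top [345 281   4   4  14] [346.2857 282.5   ] [ 0.4419 -0.0587  0.025 ]
top [413 283   4   4  16] [414.5 284.5] [ 0.438  -0.2416  0.0258]
scene 270 330 [ 0.3373 -0.0741 -0.0009] 0.0010918367850309449
scene 390 400 [ 0.3862 -0.3751  0.0061] 0.0013497936573614944
scene 180 240 [0.3592 0.4263 0.012 ] 0.08776683142500377
scene [334  60   7   2  10] [337.6  60.7] [-0.0652 -0.7403  0.62  ]
scene [245  91  19   7  61] [255.3115  93.7705] [1.6301 2.0057 0.0839]
scene [371  97   3  21  49] [371.7959 106.5714] [2.0406 1.3008 0.0465]
scene [291 102  17  12 124] [300.5887 107.3306] [1.7067 1.6019 0.0407]
scene [198 113  16  15 116] [207.2759 119.3621] [0.7183 0.8959 0.2308]
scene [222 237   7   5  26] [224.8846 238.9231] [0.4499 0.3247 0.0247]
scene [261 264   8   5  28] [264.3929 265.8214] [0.4544 0.1232 0.0249]
scene [300 295   8   8  40] [303.9 298.2] [ 0.442  -0.0572  0.026 ]
scene [354 336  10   9  62] [358.0806 339.6129] [ 0.4375 -0.2399  0.0259]
```

```bash
cat >> h.py <<'E'
S=4
def up(c): return cv2.resize(c["color"],None,fx=S,fy=S,interpolation=cv2.INTER_CUBIC)
def upx(p): return (np.asarray(p,float)+0.5)/S-0.5
def rect_world(c,cnt,z):
    w=onplane(c,upx(cnt.reshape(-1,2)),z)[:,:2]
    (cx,cy),(a,b),ang=cv2.minAreaRect((w*1000).astype(np.float32))
    return np.array([cx,cy])/1000,(a,b),ang,w
E
python3 - <<'E'
from h import *
c=load("top0.npz"); U=up(c); hsv=cv2.cvtColor(U,cv2.COLOR_RGB2HSV)
for u,v in [(255,215),(274,222),(245,214),(285,283),(280,270),(279,277),(300,260),(460,232),(432,242),(262,280),(272,288)]:
    print((u,v),c["color"][v,u],hsv[v*S+2,u*S+2])
# floor blobs
roi=np.zeros(U.shape[:2],np.uint8); roi[188*S:258*S,230*S:395*S]=255
g=U.astype(int); mx=hsv[...,2]
m=((mx>110)&(roi>0)).astype(np.uint8)
k,l,st,ce=cv2.connectedComponentsWithStats(m)
for i in range(1,k):
    if 6000<st[i,4]<60000 : print(st[i],ce[i])
dk=((mx<95)&(roi>0)).astype(np.uint8)*255
cv2.imwrite("pics/m1.png",np.vstack([m[188*S:258*S,230*S:395*S]*255,dk[188*S:258*S,230*S:395*S]]))
E
```

```text
(255, 215) [141 144 144] [ 90   5 144]
(274, 222) [66 71 76] [105  34  76]
(245, 214) [109 112 113] [ 98   9 118]
(285, 283) [173 170 176] [135   9 176]
(280, 270) [176 174 179] [132   7 179]
(279, 277) [153 120  54] [ 20 165 153]
(300, 260) [162 160 154] [ 20  14 162]
(460, 232) [29 51 81] [107 166  80]
(432, 242) [114 117 123] [110  19 123]
(262, 280) [176 171 158] [ 22  26 176]
(272, 288) [123 121 119] [ 15   4 123]
[  920   752   660   280 57345] [1262.7319  894.7826]
[  974   785   103   183 15031] [1026.3732  871.4042]
[ 1119   794   106   185 15431] [1171.934   881.8852]
[ 1266   804   105   186 15820] [1318.3777  891.3371]
[ 1414   813   103   188 15912] [1465.7319  902.4509]
```

View pics/m1.png

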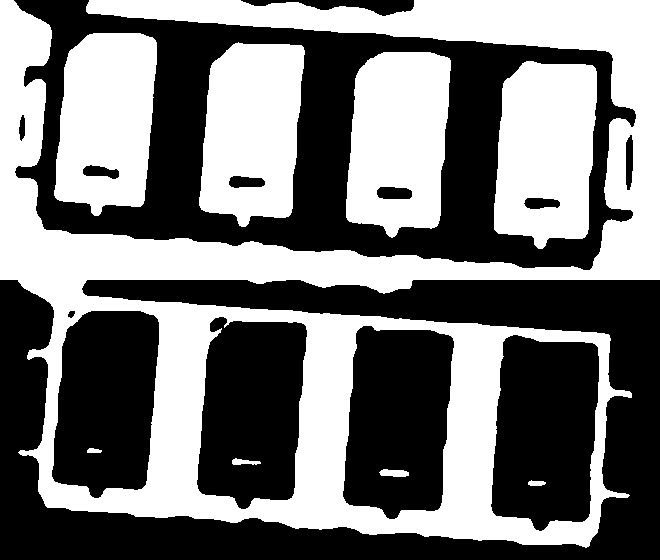

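```bash
cat > carrier.py <<'E'
from h import *
def carrier(c):
    U=up(c); g=cv2.cvtColor(U,cv2.COLOR_RGB2GRAY).astype(float)
    x0,x1,y0,y1=230*S,395*S,188*S,258*S
    dk=(g<112).astype(np.uint8)
    # rear edge: for columns scan from the dark pocket wall upward
    def line(pts,z):
        w=onplane(c,upx(pts),z)[:,:2]
        for _ in range(3):
            vx,vy,px,py=cv2.fitLine((w*1000).astype(np.float32),cv2.DIST_HUBER,0,0.01,0.01).ravel()
            r=(w[:,0]*1000-px)*vy-(w[:,1]*1000-py)*vx
            k=abs(r)<2.5*max(r.std(),.3); w=w[k]
        return np.array([px,py])/1000,np.array([vx,vy]),r[k].std(),len(w)
    rear=[]
    for u in list(range(252*S,290*S,4))+list(range(340*S,378*S,4)):
        # approximate row of wall: dark strip around (246,194)->(383,203)
        v=int((194.5+(u/S-246)*(203-194.5)/(383-246))*S)+2
        while g[v,u]<112: v-=1
        rear.append((u,v+ (112-g[v,u])/(g[v+1,u]-g[v,u])))
    L=[];Rr=[]
    for v in list(range(201*S,205*S,2))+list(range(236*S,240*S,2)):
        u=int((243.5-(v/S-195)*(243.5-240.5)/(243-195))*S)+4
        while g[v,u]<112: u-=1
        L.append((u+(112-g[v,u])/(g[v,u+1]-g[v,u]),v))
    for v in list(range(206*S,211*S,2))+list(range(243*S,247*S,2)):
        u=int((381.5-(v/S-204)*(381.5-378.7)/(250-204))*S)
        while g[v,u]<112: u+=1
        Rr.append((u-(112-g[v,u])/(g[v,u-1]-g[v,u]),v))
    return [line(np.array(q),0.030) for q in (rear,L,Rr)]
if __name__=="__main__":
    c=load("top0.npz")
    a,b,d=carrier(c)
    for q in (a,b,d): print(q, np.degrees(np.arctan2(q[1][1],q[1][0])))
    ydir=a[1] if a[1][1]>0 else -a[1]; xdir=np.array([ydir[1],-ydir[0]])
    print("yaw",np.degrees(np.arctan2(xdir[1],xdir[0])))
    yl=(b[0]@ydir); yr=d[0]@ydir; print("length",yl-yr)
    xr=a[0]@xdir
    ctr=xdir*(xr-0.07)+ydir*(yl+yr)/2
    print("centre",ctr)
    for n,o in zip("abcd",(-.15,-.05,.05,.15)): print(n,ctr+ydir*o, "grip",ctr+ydir*o+xdir*.019,"screw",ctr+ydir*o-xdir*.038)
    # compare with floor blobs
    U=up(c); g=cv2.cvtColor(U,cv2.COLOR_RGB2GRAY)
    m=((g>112)).astype(np.uint8)*255
    k,l,st,ce=cv2.connectedComponentsWithStats(m[188*S:258*S,230*S:395*S])
    for i in range(1,k):
        if 10000<st[i,4]<30000:
            mm=(l==i).astype(np.uint8)
            cn=max(cv2.findContours(mm,cv2.RETR_EXTERNAL,cv2.CHAIN_APPROX_NONE)[0],key=cv2.contourArea).reshape(-1,2)+[230*S,188*S]
            w=onplane(c,upx(cn),0.026)[:,:2]-ctr
            X=w@xdir;Y=w@ydir
            s=(abs(X)<.04)
            yc=Y.mean()
            print("floor sides y",np.median(Y[s&(Y>yc)]),np.median(Y[s&(Y<yc)]),"mid",(np.median(Y[s&(Y>yc)])+np.median(Y[s&(Y<yc)]))/2, "x",X.min(),np.median(X[(X>0.04)&(abs(Y-yc)<.01)]),np.median(X[(X<-0.04)&(abs(abs(Y-yc)-.018)<.006)]))
    # windows: dark in floors
    cc=cv2.findContours(255-m[188*S:258*S,230*S:395*S],cv2.RETR_LIST,cv2.CHAIN_APPROX_NONE)[0]
    for q in cc:
        A=cv2.contourArea(q)
        if 100<A<800:
            M=cv2.moments(q); p=upx([[M["m10"]/M["m00"]+230*S,M["m01"]/M["m00"]+188*S]]); w=onplane(c,p,0.022)[0,:2]-ctr
            print("win",A,p,w@xdir,w@ydir)
E
python3 carrier.py
```

```text
(array([ 0.6706, -0.0563], dtype=float32), array([0.0687, 0.9976], dtype=float32), np.float64(0.2855560484233299), 75) 86.06084
(array([0.6003, 0.2294], dtype=float32), array([ 0.9981, -0.0617], dtype=float32), np.float64(0.2831560946537956), 13) -3.5365925
(array([ 0.6137, -0.154 ], dtype=float32), array([ 0.9981, -0.0611], dtype=float32), np.float64(0.22568559318862358), 16) -3.5010512
yaw -3.9391587
length 0.38155767
centre [0.6069 0.0377]
a [ 0.5966 -0.1119] grip [ 0.6156 -0.1133] screw [ 0.5587 -0.1093]
b [ 0.6035 -0.0122] grip [ 0.6225 -0.0135] screw [ 0.5656 -0.0096]
c [0.6104 0.0876] grip [0.6293 0.0863] screw [0.5725 0.0902]
d [0.6172 0.1873] grip [0.6362 0.186 ] screw [0.5793 0.19  ]
floor sides y 0.179679415026542 0.11875198080514751 mid 0.14921569791584477 x -0.06658941738493546 0.058794108928842306 -0.05812078893196822
floor sides y 0.08049640289608652 0.01870444679375937 mid 0.04960042484492294 x -0.06656516671312739 0.057655207189292026 -0.05796248258993096
floor sides y -0.018858335712909794 -0.0814449504742753 mid -0.050151643093592546 x -0.06581783897733695 0.05936582892529814 -0.05767646532153665
floor sides y -0.11891978667608566 -0.18091806292974635 mid -0.14991892480291602 x -0.06636931781083094 0.05875208389145149 -0.05772582545631688
win 299.0 [[364.8209 238.3297]] -0.035449406637215415 -0.1497658960697436
win 369.0 [[328.1348 235.8086]] -0.036008035979730256 -0.05037114033971014
win 342.0 [[290.9666 233.0688]] -0.036059638951607444 0.050862990899131315
win 321.5 [[254.6459 230.5075]] -0.036415213261509906 0.1503791287314238
win 124.5 [[235.053  219.4088]] -0.009964623518494281 0.20680769706255414
```

```bash
cat > casts.py <<'E'
from h import *
def casts(c,verbose=False):
    """plates + screws on the bench from top view"""
    U=up(c); g=U.astype(int); hsv=cv2.cvtColor(U,cv2.COLOR_RGB2HSV)
    H,Sa,V=[hsv[...,i].astype(int) for i in range(3)]
    bm=((H>=12)&(H<=26)&(Sa>115)).astype(np.uint8)
    pl=((g[...,2]-g[...,1]>=1)&(g[...,1]>130)&(g[...,2]-g[...,0]>=0)).astype(np.uint8)
    pl=cv2.morphologyEx(pl,cv2.MORPH_OPEN,np.ones((7,7),np.uint8))
    out=[]
    k,l,st,ce=cv2.connectedComponentsWithStats(pl)
    for i in range(1,k):
        if not(3000<st[i,4]<16000): continue
        m=(l==i).astype(np.uint8)
        cn=max(cv2.findContours(m,cv2.RETR_EXTERNAL,cv2.CHAIN_APPROX_NONE)[0],key=cv2.contourArea)
        ctr,(a,b),ang,w=rect_world(c,cn,0.008)
        hull=cv2.fillPoly(np.zeros_like(m),[cv2.convexHull(cn)],1)
        bb=bm&hull
        M=cv2.moments(bb,True)
        if M["m00"]<60: continue
        p=upx([[M["m10"]/M["m00"],M["m01"]/M["m00"]]])
        s=onplane(c,p,0.0265)[0,:2]
        out.append(dict(st=st[i]/S,ctr=ctr,ab=(a,b),ang=ang,screw=s,w=w,nb=M["m00"]))
    return out,pl
if __name__=="__main__":
    import sys
    c=load(sys.argv[1] if len(sys.argv)>1 else "top0.npz")
    o,pl=casts(c)
    for q in o: print(q["st"],q["ctr"],q["ab"],q["ang"],"screw",q["screw"],q["nb"])
    cv2.imwrite("pics/pl.png",cv2.resize(pl[250*S:310*S,150*S:450*S]*255,None,fx=.66,fy=.66))
E
python3 casts.py
```

```text
[198.5  266.5   17.5   23.5  835.25] [0.4516 0.323 ] (58.56742858886719, 42.82546615600586) 12.989799499511719 screw [0.4514 0.3209] 492.0
[272.   266.5   16.25  22.75 900.5 ] [0.4544 0.1214] (59.54352569580078, 41.39628982543945) 5.99854040145874 screw [0.4536 0.1203] 464.0
[337.   271.    18.5   23.5  805.75] [ 0.4418 -0.059 ] (39.22317123413086, 59.243804931640625) 74.22684478759766 screw [ 0.4415 -0.0589] 444.0
```

View pics/pl.png

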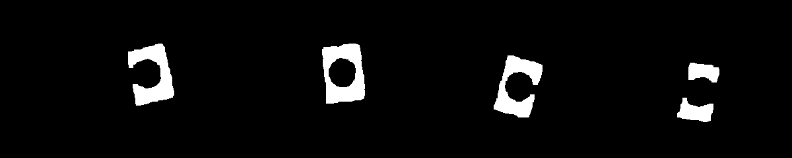

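```bash
cat > casts.py <<'E'
from h import *
def casts(c,zoff=0.0,box=None):
    """plates + screws from top view; zoff = height of plate underside"""
    U=up(c); g=U.astype(int); hsv=cv2.cvtColor(U,cv2.COLOR_RGB2HSV)
    H,Sa,V=[hsv[...,i].astype(int) for i in range(3)]
    bm=((H>=12)&(H<=26)&(Sa>115)).astype(np.uint8)
    pl=((g[...,2]-g[...,1]>=1)&(g[...,1]>130)&(g[...,2]-g[...,0]>=0)).astype(np.uint8)
    pl=cv2.morphologyEx(pl,cv2.MORPH_OPEN,np.ones((7,7),np.uint8))
    k,l,st,ce=cv2.connectedComponentsWithStats(bm)
    out=[]
    for i in range(1,k):
        if not(250<st[i,4]<900) or max(st[i,2],st[i,3])>45: continue
        s=onplane(c,upx([ce[i]]),zoff+0.0265)[0,:2]
        m=pl.copy(); R=45/2.7*S; disc=np.zeros_like(m); cv2.circle(disc,tuple(int(v) for v in ce[i]),int(R),1,-1); m&=disc
        if m.sum()<2500: continue
        ys,xs=np.nonzero(m)
        w=onplane(c,upx(np.c_[xs,ys]),zoff+0.008)[:,:2]
        (cx,cy),(a,b),ang=cv2.minAreaRect((w*1000).astype(np.float32))
        if a>b: ang+=90  # direction of short side = cast x axis
        th=np.radians(ang); xd=np.array([np.cos(th),np.sin(th)])
        if xd[1]<0: xd=-xd
        yd=np.array([-xd[1],xd[0]])
        X=w@xd; ge=np.percentile(X,1)+0.0765; gy=np.array([cx,cy])/1000@yd
        g1=xd*ge+yd*gy; g2=s+xd*.057
        out.append(dict(px=upx(ce[i]),yaw=np.degrees(np.arctan2(xd[1],xd[0])),ab=(min(a,b),max(a,b)),screw=s,g_edge=g1,g_screw=g2))
    return out,pl
if __name__=="__main__":
    import sys
    c=load(sys.argv[1] if len(sys.argv)>1 else "top0.npz")
    for q in casts(c)[0]: print(q)
E
python3 casts.py
```

```text
{'px': array([279.3658, 277.5506]), 'yaw': np.float64(95.99854040145874), 'ab': (41.39628982543945, 59.54352569580078), 'screw': array([0.4536, 0.1203]), 'g_edge': array([0.4485, 0.1778]), 'g_screw': array([0.4477, 0.177 ])}
{'px': array([205.4583, 277.7027]), 'yaw': np.float64(102.98979949951172), 'ab': (42.82546615600586, 58.56742858886719), 'screw': array([0.4514, 0.3209]), 'g_edge': array([0.4389, 0.3779]), 'g_screw': array([0.4386, 0.3764])}
{'px': array([346.1233, 282.6481]), 'yaw': np.float64(74.22684478759766), 'ab': (39.22317123413086, 59.243804931640625), 'screw': array([ 0.4415, -0.0589]), 'g_edge': array([ 0.4575, -0.0036]), 'g_screw': array([ 0.457, -0.004])}
```

```bash
cat > plan.py <<'E'
import sys
from h import *
from workcell import *
from scipy.spatial.transform import Rotation as R
# usage: plan.py x y z psi_deg   (psi = world angle of tool y)
o=get_obs()
p=np.array(o["eef_pos"]); Rm=R.from_quat(o["tool_rot"]).as_matrix()
psi=np.degrees(np.arctan2(Rm[1,1],Rm[0,1]))
print("t %.2f pos %s psi %.2f tiltz %s grip %.4f F %s q %s"%(o["clock"],p,psi,Rm[:,2],o["grip_width"],o["ft_force"],o["joint_pos"]))
if len(sys.argv)>4:
    x,y,z,ps=map(float,sys.argv[1:5]); d=np.array([x,y,z])-p
    dpsi=(ps-psi+180)%360-180
    print("shift in current tool axes (units 50mm):",Rm.T@d/0.05)
    a=np.radians(ps); Rt=np.array([[-np.sin(a),np.cos(a),0],[np.cos(a),np.sin(a),0],[0,0,-1]]).T
    print("shift in final tool axes:",Rt.T@d/0.05)
    rv=R.from_matrix(Rm.T@Rt).as_rotvec(degrees=True)/10
    print("turn rotvec units (10deg):",rv,"az total",-dpsi/10, "predicted q6", np.radians(90)+np.arctan2(y,x)-np.radians(ps))
E
python3 plan.py 0.448 0.1774 0.239 186
```

```text
t 0.10 pos [0.1403 0.4793 0.2385] psi 73.68 tiltz [-0.0005 -0.0018 -1.    ] grip 0.0854 F [ 0.5376  0.6764 -1.01  ] q [ 1.286   0.2414  0.0039  1.3352 -0.      1.5708]
shift in current tool axes (units 50mm): [-7.6022 -4.0669 -0.0023]
shift in final tool axes: [ 6.649  -5.4884 -0.0101]
turn rotvec units (10deg): [ -0.0072  -0.0104 -11.2317] az total -11.231704672668474 predicted q6 -1.2984781663056968
```

>>> {"fn": "send_rows", "kwargs": {"increments": [[[-0.95, -0.51, 0, 0, 0, -1], [-0.95, -0.51, 0, 0, 0, 0], [-0.95, -0.51, 0, 0, 0, 0]]], "grip": 0}}

```text
clock: 0.48
eef_pos: [0.2685, 0.3798, 0.239]
tool_rot: [0.055, 0.999, -0.0, -0.0]
ft_force: [0.4, 1.2, -0.3]
grip_width: 0.0855
```

```bash
python3 plan.py 0.448 0.1774 0.12 186
```

```text
t 0.47 pos [0.2685 0.3798 0.239 ] psi 83.74 tiltz [-0.0003 -0.0005 -1.    ] grip 0.0855 F [ 0.3805  1.2311 -0.2707] q [ 0.9555  0.1722 -0.0824  1.3167 -0.0001  1.0646]
shift in current tool axes (units 50mm): [-4.0105 -3.6309  2.3802]
shift in final tool axes: [ 4.4006 -3.1475  2.3791]
turn rotvec units (10deg): [ -0.0011  -0.0036 -10.2256] az total -10.22560789595994 predicted q6 -1.2984781663056968
```

>>> {"fn": "send_rows", "kwargs": {"increments": [[[0, 0, 0, 0, 0, -1], [0, 0, 0, 0, 0, -1], [0, 0, 0, 0, 0, -1], [0, 0, 0, 0, 0, -1], [0, 0, 0, 0, 0, -1], [0, 0, 0, 0, 0, -1], [0, 0, 0, 0, 0, -1], [0, 0, 0, 0, 0, -1]]]}}

```text
clock: 1.48
eef_pos: [0.2675, 0.3806, 0.2388]
tool_rot: [-0.602, 0.799, -0.0, -0.001]
ft_force: [0.5, 0.2, -0.4]
grip_width: 0.0852
```

```bash
python3 plan.py 0.448 0.1774 0.12 186
```

```text
t 1.48 pos [0.2675 0.3806 0.2388] psi 164.01 tiltz [-0.0007 -0.001  -1.    ] grip 0.0852 F [ 0.5452  0.2139 -0.4157] q [ 0.9582  0.1729 -0.0819  1.3171  0.     -0.3336]
shift in current tool axes (units 50mm): [ 2.9096 -4.5908  2.3775]
shift in final tool axes: [ 4.4189 -3.1657  2.3761]
turn rotvec units (10deg): [ 0.0036 -0.0059 -2.1987] az total -2.198734200712008 predicted q6 -1.2984781663056968
```

>>> {"fn": "send_rows", "kwargs": {"increments": [[[0, 0, 0, 0, 0, -0.75], [0, 0, 0, 0, 0, -0.75], [0, 0, 0, 0, 0, -0.7], [0.88, -0.63, 0, 0, 0, 0], [0.88, -0.63, 0, 0, 0, 0], [0.88, -0.63, 0, 0, 0, 0], [0.88, -0.63, 0, 0, 0, 0], [0.88, -0.63, 0, 0, 0, 0]]]}}

```text
clock: 2.48
eef_pos: [0.4469, 0.1761, 0.239]
tool_rot: [0.741, -0.671, -0.0, 0.0]
ft_force: [0.0, 0.5, 0.8]
grip_width: 0.0855
```

```bash
python3 plan.py 0.448 0.1774 0.02 186
```

```text
t 2.48 pos [0.4469 0.1761 0.239 ] psi -174.31 tiltz [-0.0005 -0.     -1.    ] grip 0.0855 F [0.0368 0.4734 0.7634] q [ 0.3752  0.2023 -0.045   1.324   0.0001 -1.2949]
shift in current tool axes (units 50mm): [-0.0246 -0.0259  4.3797]
shift in final tool axes: [-0.0245 -0.0237  4.3797]
turn rotvec units (10deg): [ 0.003   0.     -0.0314] az total -0.03135852122691176 predicted q6 -1.2984781663056968
```

>>> {"fn": "send_rows", "kwargs": {"increments": [[[-0.02, -0.02, 0.8, 0, 0, 0], [0, 0, 0.8, 0, 0, 0], [0, 0, 0.8, 0, 0, 0], [0, 0, 0.8, 0, 0, 0], [0, 0, 0.6, 0, 0, 0], [0, 0, 0.4, 0, 0, 0], [0, 0, 0.15, 0, 0, 0], [0, 0, 0, 0, 0, 0]]]}}

```text
clock: 3.48
eef_pos: [0.4468, 0.1786, 0.0215]
tool_rot: [0.741, -0.671, -0.0, 0.0]
ft_force: [0.6, 0.2, 0.8]
grip_width: 0.0855
```

```bash
python3 plan.py 0.448 0.1774 0.02 186; python3 - <<'E'
from workcell import *
import cv2,numpy as np
for n in ["scene","top"]:
    c=camera(n); np.savez(n+"1.npz",**c)
    im=c["color"][:,:,::-1]
    if n=="scene": cv2.imwrite("pics/s1.png",cv2.resize(im[180:360,180:380],None,fx=3,fy=3))
    else: cv2.imwrite("pics/t1.png",cv2.resize(im[200:320,200:340],None,fx=4,fy=4))
E
```

```text
t 3.48 pos [0.4468 0.1786 0.0215] psi -174.32 tiltz [-0.001  -0.0004 -1.    ] grip 0.0855 F [0.5876 0.1598 0.7989] q [ 0.3802  0.4193 -0.3722  0.7804  0.     -1.2898]
shift in current tool axes (units 50mm): [ 0.0255 -0.021   0.0309]
shift in final tool axes: [ 0.0256 -0.0208  0.0309]
turn rotvec units (10deg): [ 0.0058 -0.0015 -0.0317] az total -0.03169377841292089 predicted q6 -1.2984781663056968
```

View pics/s1.png

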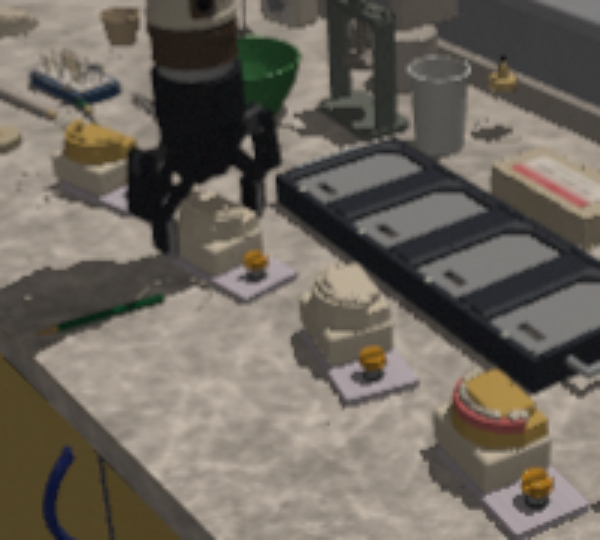

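>>> {"fn": "send_rows", "kwargs": {"increments": [[[0.02, -0.02, 0.02, 0, 0, 0], [0, 0, 0, 0, 0, 0], [0, 0, 0, 0, 0, 0], [0, 0, 0, 0, 0, 0], [0, 0, 0, 0, 0, 0], [0, 0, 0, 0, 0, 0]]], "grip": 1}}

```text
clock: 4.32
eef_pos: [0.449, 0.178, 0.0218]
tool_rot: [0.741, -0.671, 0.0, -0.001]
ft_force: [0.0, -0.1, 5.1]
grip_width: 0.054
```

>>> {"fn": "send_rows", "kwargs": {"increments": [[[0, 0, -0.2, 0, 0, 0], [0, 0, -0.5, 0, 0, 0], [0, 0, -0.6, 0, 0, 0], [0, 0, -0.6, 0, 0, 0], [0, 0, 0, 0, 0, 0]]]}}

```text
clock: 4.95
eef_pos: [0.4498, 0.1784, 0.1178]
tool_rot: [0.741, -0.671, 0.001, -0.002]
ft_force: [-0.5, 0.5, -4.0]
grip_width: 0.0534
```

```bash
python3 plan.py 0.6293 0.0863 0.12 86.1
```

```text
t 4.95 pos [0.4498 0.1784 0.1178] psi -174.32 tiltz [ 0.0046  0.0019 -1.    ] grip 0.0534 F [-0.5064  0.4523 -3.9637] q [ 0.3776  0.2964 -0.2537  1.0158  0.     -1.2924]
shift in current tool axes (units 50mm): [ 2.1883 -3.3905 -0.0306]
shift in final tool axes: [-3.7073 -1.5936 -0.0435]
turn rotvec units (10deg): [-0.0129  0.0294  9.958 ] az total 9.958045503137214 predicted q6 0.20435423159188493
```

>>> {"fn": "send_rows", "kwargs": {"increments": [[[0, 0, 0, 0, 0, 1], [0, 0, 0, 0, 0, 1], [0, 0, 0, 0, 0, 1], [0, 0, 0, 0, 0, 1], [0, 0, 0, 0, 0, 1], [0, 0, 0, 0, 0, 1], [0, 0, 0, 0, 0, 1], [0, 0, 0, 0, 0, 1]]]}}

```text
clock: 5.95
eef_pos: [0.4468, 0.1772, 0.1138]
tool_rot: [-0.134, 0.991, -0.0, -0.002]
ft_force: [0.6, 0.4, -4.6]
grip_width: 0.0535
```

>>> {"fn": "send_rows", "kwargs": {"increments": [[[0, 0, 0, 0, 0, 1], [0, 0, 0, 0, 0, 0.95], [-0.6, -0.25, 0, 0, 0, 0], [-0.8, -0.35, 0, 0, 0, 0], [-0.8, -0.35, 0, 0, 0, 0], [-0.8, -0.35, 0, 0, 0, 0], [-0.5, -0.2, 0, 0, 0, 0], [0, 0, 0, 0, 0, 0]]]}}

```text
clock: 6.95
eef_pos: [0.6182, 0.0898, 0.1129]
tool_rot: [0.034, 0.999, -0.0, -0.001]
ft_force: [-0.0, 0.3, -4.1]
grip_width: 0.0538
```

```bash
python3 plan.py 0.6293 0.0863 0.0438 86.1; python3 - <<'E'
from workcell import *
import cv2,numpy as np
for n in ["scene","top"]:
    c=camera(n); np.savez(n+"2.npz",**c)
    im=c["color"][:,:,::-1]
    if n=="scene": cv2.imwrite("pics/s2.png",cv2.resize(im[150:330,220:420],None,fx=3.5,fy=3.3))
    else: cv2.imwrite("pics/t2.png",cv2.resize(im[180:300,220:390],None,fx=4.5,fy=4.5,interpolation=cv2.INTER_CUBIC))
E
```

```text
t 6.95 pos [0.6182 0.0898 0.1129] psi 86.05 tiltz [-0.0029 -0.0006 -1.    ] grip 0.0538 F [-0.0045  0.3431 -4.091 ] q [ 0.1444  0.5634  0.1553  1.1657 -0.0002  0.2134]
shift in current tool axes (units 50mm): [-0.23   -0.0539  1.3812]
shift in final tool axes: [-0.226  -0.0553  1.3818]
turn rotvec units (10deg): [-0.0048 -0.0162 -0.0052] az total -0.005201633826050056 predicted q6 0.20435423159188493
```

View pics/t2.png

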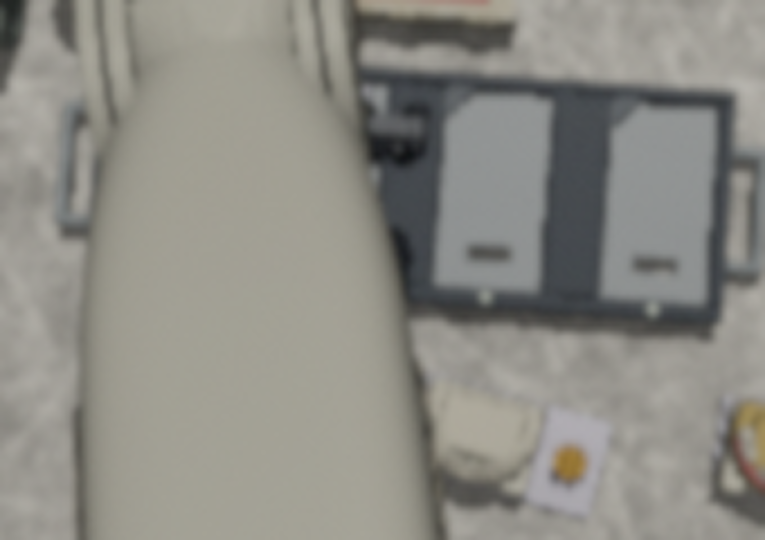

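View pics/s2.png

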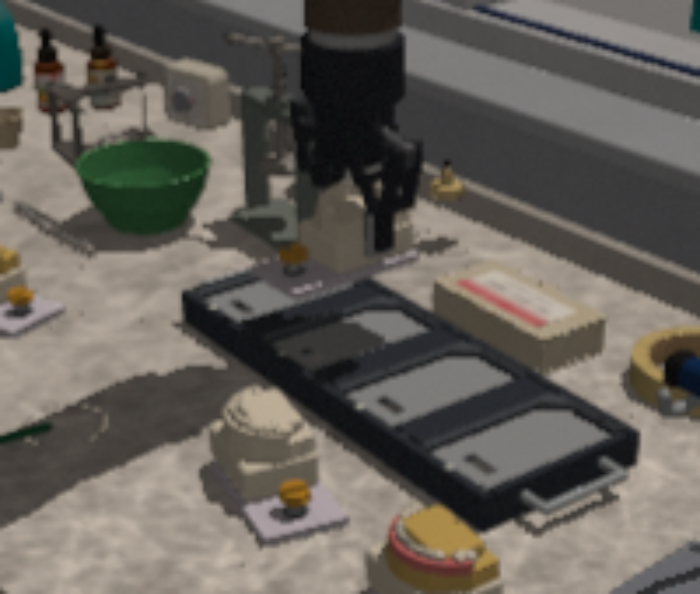

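```bash
python3 - <<'E'
from h import *
def sc(c,z,box=None):
    U=up(c);hsv=cv2.cvtColor(U,cv2.COLOR_RGB2HSV)
    m=cv2.inRange(hsv,(10,130,70),(26,255,255))
    k,l,st,ce=cv2.connectedComponentsWithStats(m)
    for i in range(1,k):
        p=upx(ce[i])
        if st[i,4]>250 and 215<p[1]<350 and 190<p[0]<380: 
            q=l==i; ys,xs=np.nonzero(q)
            print(st[i]/S,p,onplane(c,[p],z)[0,:2])
c0=load("scene0.npz"); print("bench"); sc(c0,.0245)
c2=load("scene2.npz"); print("held"); sc(c2,.0910+.0245)
# marks: scene projection check of pocket floor corners etc: overlay
ctr=np.array([.6069,.0377]); yaw=np.radians(-3.94); xd=np.array([np.cos(yaw),np.sin(yaw)]); yd=np.array([-xd[1],xd[0]])
im=c0["color"][:,:,::-1].copy(); im=cv2.resize(im,None,fx=4,fy=4,interpolation=cv2.INTER_CUBIC)
def poly(P,col):
    uv=(proj(c0,P)+.5)*4-.5; cv2.polylines(im,[np.round(uv*8).astype(np.int32).reshape(-1,1,2)],True,col,1,cv2.LINE_AA,3)
def rc(cx,cy,a,b,z): return [np.r_[ctr+xd*(cx+i*a/2)+yd*(cy+j*b/2),z] for i,j in ((1,1),(1,-1),(-1,-1),(-1,1))]
poly(rc(0,0,.14,.384,.03),(0,0,255))
for o in (-.15,-.05,.05,.15): poly(rc(0,o,.119,.063,.022),(0,255,0))
cv2.imwrite("pics/ov.png",im[880:1230,1060:1640])
E
```

```text
bench
[202.25 220.5   22.5   14.   883.5 ] [211.5965 227.6703] [0.4569 0.4158]
[222.   236.75   7.25   5.75 125.5 ] [225.0886 239.1419] [0.4508 0.322 ]
[261.25 263.25   7.75   6.75 157.25] [264.5038 266.1779] [0.4533 0.1209]
[299.75 295.25   8.5    8.25 225.75] [303.6787 298.7861] [ 0.4415 -0.0591]
[ 331.    303.25   31.     26.   1413.25] [346.2803 316.5589] [ 0.4709 -0.1706]
[353.75 335.75  10.25  10.25 315.25] [358.2939 340.3009] [ 0.4372 -0.2425]
held
[202.25 220.5   22.5   14.   882.75] [211.5995 227.6628] [0.3772 0.2392]
[300.   224.     7.75   5.75 127.5 ] [303.6525 226.6941] [0.5592 0.0891]
[222.   236.75   7.25   5.75 123.75] [225.1179 239.1705] [0.3719 0.1595]
[299.75 295.25   8.5    8.5  228.  ] [303.6653 298.8281] [ 0.3639 -0.1633]
[ 331.    303.25   31.     26.   1422.75] [346.2141 316.5967] [ 0.3888 -0.2576]
[353.75 335.75  10.25  10.25 320.25] [358.2866 340.368 ] [ 0.3603 -0.3187]
```

View pics/ov.png

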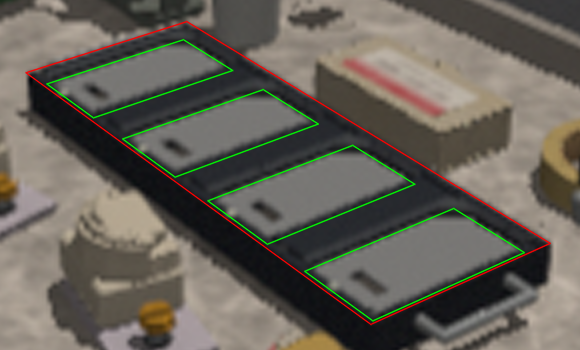

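```bash
python3 - <<'E'
from h import *
c=load("scene2.npz"); P=cloud(c)
for n,cc,px in (("scene2",c,(303.65,226.7)),("scene0 c",load("scene0.npz"),(303.7,298.8)),("scene0 b",load("scene0.npz"),(264.5,266.2)),("scene0 d",load("scene0.npz"),(358.3,340.3))):
    Q=cloud(cc); u,v=[int(round(t)) for t in px]
    q=Q[v-2:v+3,u-2:u+3].reshape(-1,3); print(n,np.median(q,0),q.std(0))
# held plate points: lilac-dark region around screw
u0,u1,v0,v1=285,345,215,245
sub=P[v0:v1,u0:u1].reshape(-1,3); col=c["color"][v0:v1,u0:u1].reshape(-1,3)
k=(sub[:,2]>0.08)&(sub[:,2]<0.108)&(sub[:,0]>.5)&(sub[:,0]<.68)&(sub[:,1]>.03)&(sub[:,1]<.15)
q=sub[k]; print(len(q)); 
A=np.c_[q[:,:2]-[.6182,.0898],np.ones(len(q))]
for _ in range(4):
    s,*_r=np.linalg.lstsq(A,q[:,2],rcond=None); r=q[:,2]-A@s; kk=abs(r)<2*r.std(); A=A[kk];q=q[kk]
print(s,r.std(),len(q),q.min(0),q.max(0))
E
```

```text
scene2 [0.5618 0.088  0.115 ] [0.0273 0.038  0.0212]
scene0 c [ 0.441  -0.0598  0.026 ] [0.0045 0.0052 0.002 ]
scene0 b [0.4523 0.1233 0.0247] [0.005  0.0073 0.0022]
scene0 d [ 0.4362 -0.2407  0.0258] [0.0042 0.0043 0.0024]
376
[0.0303 0.0538 0.0994] 0.0024596794257807377 288 [0.5389 0.0546 0.0911] [0.6529 0.1221 0.1031]
```

>>> {"fn": "send_rows", "kwargs": {"increments": [[[-0.12, -0.03, 0, 0, 0, 0], [-0.11, -0.03, 0, 0, 0, 0], [0, 0, 0.4, 0, 0, 0], [0, 0, 0.4, 0, 0, 0], [0, 0, 0.2, 0, 0, 0], [0, 0, 0.1, 0, 0, 0], [0, 0, 0, 0, 0, 0]]]}}

```text
clock: 7.92
eef_pos: [0.6293, 0.0876, 0.061]
tool_rot: [0.033, 0.999, 0.0, 0.0]
ft_force: [0.6, -0.3, -2.8]
grip_width: 0.0539
```

```bash
python3 plan.py 0.6293 0.0863 0.0438 86.1
```

```text
t 7.92 pos [0.6293 0.0876 0.061 ] psi 86.19 tiltz [ 0.0002  0.     -1.    ] grip 0.0539 F [ 0.6374 -0.3328 -2.8161] q [ 0.1383  0.6258  0.1201  1.0648 -0.      0.2048]
shift in current tool axes (units 50mm): [-0.0025 -0.0262  0.3439]
shift in final tool axes: [-0.0026 -0.0261  0.3439]
turn rotvec units (10deg): [0.0002 0.0014 0.009 ] az total 0.009034500724152395 predicted q6 0.20435423159188493
```

>>> {"fn": "send_rows", "kwargs": {"increments": [[[0, -0.025, 0.06, 0, 0, 0], [0, 0, 0.06, 0, 0, 0], [0, 0, 0.06, 0, 0, 0], [0, 0, 0.05, 0, 0, 0], [0, 0, 0.04, 0, 0, 0], [0, 0, 0, 0, 0, 0]]]}}

```text
clock: 8.68
eef_pos: [0.6294, 0.0863, 0.0478]
tool_rot: [0.033, 0.999, 0.0, 0.0]
ft_force: [0.1, 0.1, -0.9]
grip_width: 0.0537
```

```bash
python3 plan.py 0.6293 0.0863 0.0438 86.1
```

```text
t 8.68 pos [0.6294 0.0863 0.0478] psi 86.18 tiltz [ 0.0008  0.0002 -1.    ] grip 0.0537 F [ 0.1385  0.0575 -0.9378] q [0.1363 0.6382 0.1045 1.0363 0.0001 0.2029]
shift in current tool axes (units 50mm): [ 0.0014 -0.0011  0.0801]
shift in final tool axes: [ 0.0014 -0.001   0.0801]
turn rotvec units (10deg): [0.0017 0.0047 0.0081] az total 0.008074000597298436 predicted q6 0.20435423159188493
```

>>> {"fn": "send_rows", "kwargs": {"increments": [[[0, 0, 0.04, 0, 0, 0], [0, 0, 0.04, 0, 0, 0], [0, 0, 0, 0, 0, 0]]]}}

```text
clock: 9.05
eef_pos: [0.6295, 0.0864, 0.0439]
tool_rot: [0.033, 0.999, 0.0, 0.001]
ft_force: [0.0, 1.6, 1.3]
grip_width: 0.0537
```

```bash
python3 plan.py 0.6293 0.0863 0.0438 86.1; python3 - <<'E'
from workcell import *
import cv2,numpy as np
c=camera("scene"); np.savez("scene3.npz",**c)
cv2.imwrite("pics/s3.png",cv2.resize(c["color"][150:330,220:420,::-1],None,fx=3.5,fy=3.3,interpolation=cv2.INTER_CUBIC))
E
```

```text
t 9.05 pos [0.6295 0.0864 0.0439] psi 86.18 tiltz [ 0.0013  0.0002 -1.    ] grip 0.0537 F [0.0122 1.577  1.3011] q [ 0.1364  0.6421  0.1004  1.0278 -0.      0.2031]
shift in current tool axes (units 50mm): [ 0.0046 -0.0029  0.0023]
shift in final tool axes: [ 0.0046 -0.0029  0.0023]
turn rotvec units (10deg): [0.0014 0.0075 0.008 ] az total 0.007994146068386953 predicted q6 0.20435423159188493
```

View pics/s3.png

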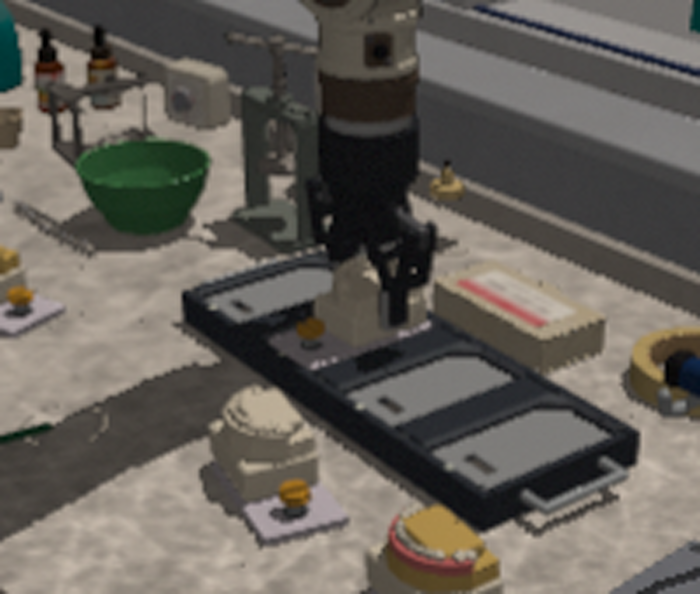

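>>> {"fn": "send_rows", "kwargs": {"increments": [[[0, 0, 0.03, 0, 0, 0], [0, 0, 0, 0, 0, 0]]]}}

```text
clock: 9.35
eef_pos: [0.6296, 0.0865, 0.0439]
tool_rot: [0.033, 0.999, 0.0, 0.001]
ft_force: [-2.9, 0.7, 9.2]
grip_width: 0.0537
```

>>> {"fn": "send_rows", "kwargs": {"increments": [[[0, 0, 0, 0, 0, 0], [0, 0, 0, 0, 0, 0], [0, 0, 0, 0, 0, 0], [0, 0, 0, 0, 0, 0], [0, 0, -0.4, 0, 0, 0], [0, 0, -0.8, 0, 0, 0], [0, 0, -0.8, 0, 0, 0], [0, 0, -0.8, 0, 0, 0]]], "grip": 0}}

```text
clock: 10.35
eef_pos: [0.6289, 0.0862, 0.1829]
tool_rot: [0.033, 0.999, -0.0, -0.0]
ft_force: [-0.5, 0.6, -0.5]
grip_width: 0.0854
```

```bash
python3 plan.py 0.457 -0.0038 0.185 164.2; python3 - <<'E'
from workcell import *
import cv2,numpy as np
c=camera("scene"); np.savez("scene3.npz",**c)
cv2.imwrite("pics/s4.png",cv2.resize(c["color"][150:350,190:430,::-1],None,fx=3.2,fy=3,interpolation=cv2.INTER_CUBIC))
E
```

```text
t 10.35 pos [0.6289 0.0862 0.1829] psi 86.19 tiltz [-0.0003 -0.0001 -1.    ] grip 0.0854 F [-0.5307  0.6065 -0.4741] q [ 0.1363  0.5377  0.2994  1.3328 -0.0001  0.2029]
shift in current tool axes (units 50mm): [ 3.3099 -2.0255 -0.0411]
shift in final tool axes: [ 2.6687  2.8171 -0.0422]
turn rotvec units (10deg): [ 0.0004 -0.0017 -7.8014] az total -7.8013891340527834 predicted q6 -1.3033492118183199
```

View pics/s4.png

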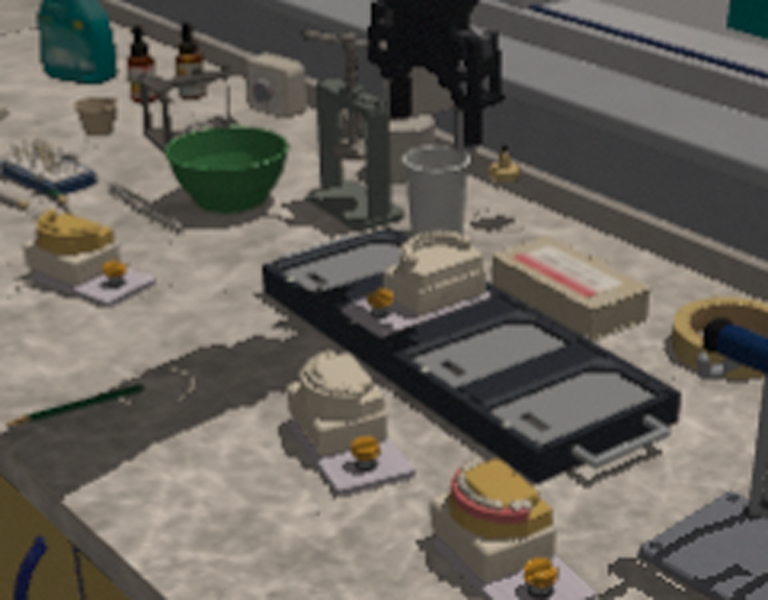

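>>> {"fn": "send_rows", "kwargs": {"increments": [[[0, 0, 0, 0, 0, -0.98], [0, 0, 0, 0, 0, -0.98], [0, 0, 0, 0, 0, -0.98], [0, 0, 0, 0, 0, -0.97], [0, 0, 0, 0, 0, -0.97], [0, 0, 0, 0, 0, -0.97], [0, 0, 0, 0, 0, -0.97], [0, 0, 0, 0, 0, -0.97]]]}}

```text
clock: 11.4
eef_pos: [0.629, 0.0863, 0.1814]
tool_rot: [-0.605, 0.797, 0.0, -0.0]
ft_force: [-0.1, -1.2, -0.5]
grip_width: 0.0853
```

>>> {"fn": "send_rows", "kwargs": {"increments": [[[0.5, 0.5, 0, 0, 0, 0], [0.7, 0.75, 0, 0, 0, 0], [0.7, 0.75, 0, 0, 0, 0], [0.5, 0.5, 0, 0, 0, 0], [0.27, 0.32, 0, 0, 0, 0], [0, 0, 0, 0, 0, 0]]]}}

```text
clock: 12.15
eef_pos: [0.4556, -0.0039, 0.182]
tool_rot: [-0.602, 0.799, 0.0, -0.0]
ft_force: [0.5, -0.5, -0.6]
grip_width: 0.0856
```

```bash
python3 plan.py 0.457 -0.0038 0.0205 164.2
```

```text
t 12.15 pos [ 0.4556 -0.0039  0.182 ] psi 164.01 tiltz [-0.0001 -0.     -1.    ] grip 0.0856 F [ 0.4959 -0.4818 -0.5981] q [-0.0086  0.1889 -0.2147  1.1673 -0.     -1.3004]
shift in current tool axes (units 50mm): [-0.0103 -0.0257  3.2293]
shift in final tool axes: [-0.0101 -0.0253  3.2293]
turn rotvec units (10deg): [ 0.0007 -0.0002 -0.0191] az total -0.019057695767736506 predicted q6 -1.3033492118183199
```

>>> {"fn": "send_rows", "kwargs": {"increments": [[[-0.01, -0.02, 0.7, 0, 0, 0], [0, 0, 0.8, 0, 0, 0], [0, 0, 0.8, 0, 0, 0], [0, 0, 0.6, 0, 0, 0], [0, 0, 0.25, 0, 0, 0], [0, 0, 0.05, 0, 0, 0], [0, 0, 0, 0, 0, 0]]]}}

```text
clock: 13.02
eef_pos: [0.4591, -0.0031, 0.0226]
tool_rot: [-0.602, 0.798, -0.001, 0.001]
ft_force: [0.4, 0.0, 0.2]
grip_width: 0.0851
```

>>> {"fn": "send_rows", "kwargs": {"increments": [[[0, 0, 0, 0, 0, 0], [0, 0, 0, 0, 0, 0], [0, 0, 0, 0, 0, 0], [0, 0, 0, 0, 0, 0], [0, 0, 0, 0, 0, 0], [0, 0, 0, 0, 0, 0]]], "grip": 1}}

```text
clock: 13.78
eef_pos: [0.4589, -0.0032, 0.023]
tool_rot: [-0.602, 0.798, -0.001, 0.001]
ft_force: [0.3, 0.1, 5.8]
grip_width: 0.0535
```

```bash
python3 plan.py 0.457 -0.0038 0.0205 164.2;python3 - <<'E'
from workcell import *
import cv2,numpy as np
c=camera("scene")
cv2.imwrite("pics/s5.png",cv2.resize(c["color"][220:350,240:400,::-1],None,fx=4,fy=4,interpolation=cv2.INTER_CUBIC))
E
```

```text
t 13.78 pos [ 0.4589 -0.0032  0.023 ] psi 164.08 tiltz [ 0.0024  0.0001 -1.    ] grip 0.0535 F [0.282  0.1293 5.8259] q [-0.0071  0.3803 -0.4328  0.7553  0.0001 -1.3   ]
shift in current tool axes (units 50mm): [0.0217 0.0328 0.0507]
shift in final tool axes: [0.0216 0.0327 0.0508]
turn rotvec units (10deg): [-0.0131  0.0044 -0.0118] az total -0.011840005883215099 predicted q6 -1.3033492118183199
```

View pics/s5.png

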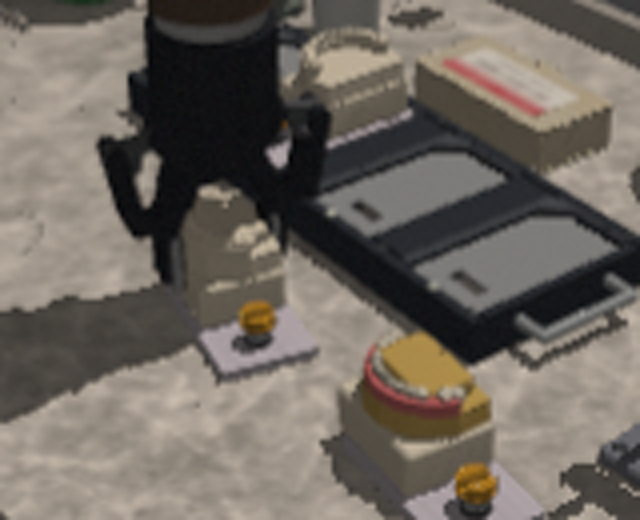

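>>> {"fn": "send_rows", "kwargs": {"increments": [[[0, 0, -0.2, 0, 0, 0], [0, 0, -0.5, 0, 0, 0], [0, 0, -0.7, 0, 0, 0], [0, 0, -0.6, 0, 0, 0], [0, 0, 0, 0, 0, 0.9], [0, 0, 0, 0, 0, 0.98], [0, 0, 0, 0, 0, 0.98], [0, 0, 0, 0, 0, 0.98]]]}}

```text
clock: 14.82
eef_pos: [0.4572, -0.0033, 0.1219]
tool_rot: [-0.304, 0.953, 0.0, -0.001]
ft_force: [0.3, -0.0, -4.4]
grip_width: 0.0535
```

>>> {"fn": "send_rows", "kwargs": {"increments": [[[0, 0, 0, 0, 0, 0.98], [0, 0, 0, 0, 0, 0.98], [0, 0, 0, 0, 0, 0.98], [0, 0, 0, 0, 0, 0.98], [0, 0, 0, 0, 0, 0]]]}}

```text
clock: 15.45
eef_pos: [0.4574, -0.0032, 0.1218]
tool_rot: [0.03, 1.0, -0.0, -0.0]
ft_force: [-0.0, 0.1, -2.7]
grip_width: 0.0534
```

```bash
python3 plan.py 0.6236 -0.0136 0.12 86.1
```

```text
t 15.45 pos [ 0.4574 -0.0032  0.1218] psi 86.60 tiltz [-0.0008 -0.0001 -1.    ] grip 0.0534 F [-0.0326  0.1331 -2.653 ] q [-0.0071  0.2483 -0.3087  1.0145 -0.0001  0.0523]
shift in current tool axes (units 50mm): [-3.3312 -0.0094  0.0335]
shift in final tool axes: [-3.3312  0.0195  0.0363]
turn rotvec units (10deg): [-0.0006 -0.0047  0.0498] az total 0.049770166905875615 predicted q6 0.04626244563241655
```

>>> {"fn": "send_rows", "kwargs": {"increments": [[[-0.5, 0, 0, 0, 0, 0.05], [-0.8, 0.01, 0, 0, 0, 0], [-0.8, 0.01, 0, 0, 0, 0], [-0.8, 0, 0, 0, 0, 0], [-0.43, 0, 0, 0, 0, 0], [0, 0, 0.5, 0, 0, 0], [0, 0, 0.5, 0, 0, 0], [0, 0, 0.1, 0, 0, 0]]]}}

```text
clock: 16.45
eef_pos: [0.6218, -0.0137, 0.0642]
tool_rot: [0.034, 0.999, -0.0, -0.003]
ft_force: [0.0, 0.4, -3.9]
grip_width: 0.0534
```

```bash
python3 plan.py 0.6236 -0.0136 0.045 86.1; python3 - <<'E'
from workcell import *
import cv2,numpy as np
c=camera("scene"); np.savez("scene4.npz",**c)
cv2.imwrite("pics/s6.png",cv2.resize(c["color"][190:320,260:420,::-1],None,fx=4,fy=4,interpolation=cv2.INTER_CUBIC))
E
```

```text
t 16.45 pos [ 0.6218 -0.0137  0.0642] psi 86.11 tiltz [-0.0059  0.0001 -1.    ] grip 0.0534 F [ 0.0326  0.412  -3.9353] q [-0.0219  0.603   0.0879  1.0615 -0.      0.0459]
shift in current tool axes (units 50mm): [-0.0375  0.0037  0.3842]
shift in final tool axes: [-0.0352  0.0036  0.3844]
turn rotvec units (10deg): [-0.0018 -0.0337  0.0011] az total 0.001089627192510534 predicted q6 0.04626244563241655
```

View pics/s6.png

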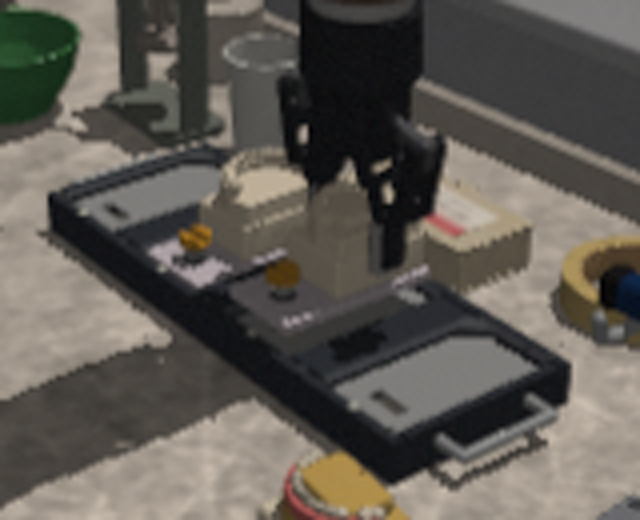

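>>> {"fn": "send_rows", "kwargs": {"increments": [[[-0.02, 0, 0.04, 0, 0, 0], [0, 0, 0.08, 0, 0, 0], [0, 0, 0.08, 0, 0, 0], [0, 0, 0.08, 0, 0, 0], [0, 0, 0.06, 0, 0, 0], [0, 0, 0.04, 0, 0, 0], [0, 0, 0, 0, 0, 0]]]}}

```text
clock: 17.38
eef_pos: [0.6249, -0.0137, 0.0475]
tool_rot: [0.035, 0.999, 0.0, -0.0]
ft_force: [-1.1, 0.7, -3.4]
grip_width: 0.0535
```

```bash
python3 plan.py 0.6236 -0.0136 0.045 86.1
```

```text
t 17.38 pos [ 0.6249 -0.0137  0.0475] psi 85.98 tiltz [-0.0005  0.     -1.    ] grip 0.0535 F [-1.0535  0.7052 -3.3554] q [-0.022   0.6214  0.0725  1.0225  0.      0.0481]
shift in current tool axes (units 50mm): [0.0261 0.0009 0.0508]
shift in final tool axes: [0.0261 0.001  0.0507]
turn rotvec units (10deg): [ 0.     -0.003  -0.0116] az total -0.011625096862107397 predicted q6 0.04626244563241655
```

>>> {"fn": "send_rows", "kwargs": {"increments": [[[0.02, 0, 0.03, 0, 0, 0], [0, 0, 0.03, 0, 0, 0], [0, 0, 0.02, 0, 0, 0], [0, 0, 0, 0, 0, 0]]]}}

```text
clock: 17.88
eef_pos: [0.6241, -0.0137, 0.0451]
tool_rot: [0.035, 0.999, -0.0, 0.0]
ft_force: [-4.4, 0.2, 6.0]
grip_width: 0.0536
```

```bash
python3 plan.py 0.6236 -0.0136 0.045 86.1
```

```text
t 17.88 pos [ 0.6241 -0.0137  0.0451] psi 85.98 tiltz [ 0.0006 -0.0001 -1.    ] grip 0.0536 F [-4.3959  0.2026  5.9603] q [-0.0218  0.6216  0.0658  1.0144 -0.0001  0.0483]
shift in current tool axes (units 50mm): [0.0096 0.0008 0.002 ]
shift in final tool axes: [0.0096 0.0008 0.002 ]
turn rotvec units (10deg): [-0.0006  0.0036 -0.0118] az total -0.011793974636475468 predicted q6 0.04626244563241655
```

>>> {"fn": "send_rows", "kwargs": {"increments": [[[0, 0, 0, 0, 0, 0], [0, 0, 0, 0, 0, 0], [0, 0, 0, 0, 0, 0], [0, 0, 0, 0, 0, 0], [0, 0, -0.4, 0, 0, 0], [0, 0, -0.8, 0, 0, 0], [0, 0, -0.8, 0, 0, 0], [0, 0, -0.8, 0, 0, 0]]], "grip": 0}}

```text
clock: 18.88
eef_pos: [0.624, -0.0137, 0.185]
tool_rot: [0.035, 0.999, 0.0, -0.0]
ft_force: [0.5, 0.1, 0.7]
grip_width: 0.0856
```

```bash
python3 - <<'E'
from workcell import *
import cv2,numpy as np
c=camera("scene"); np.savez("scene5.npz",**c)
cv2.imwrite("pics/s7.png",cv2.resize(c["color"][190:360,220:420,::-1],None,fx=3.5,fy=3.5,interpolation=cv2.INTER_CUBIC))
c=camera("top"); np.savez("top5.npz",**c)
cv2.imwrite("pics/t7.png",cv2.resize(c["color"][180:310,330:490,::-1],None,fx=4.5,fy=4.5,interpolation=cv2.INTER_CUBIC))
E
```

```text
(no output)
```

View pics/s7.png

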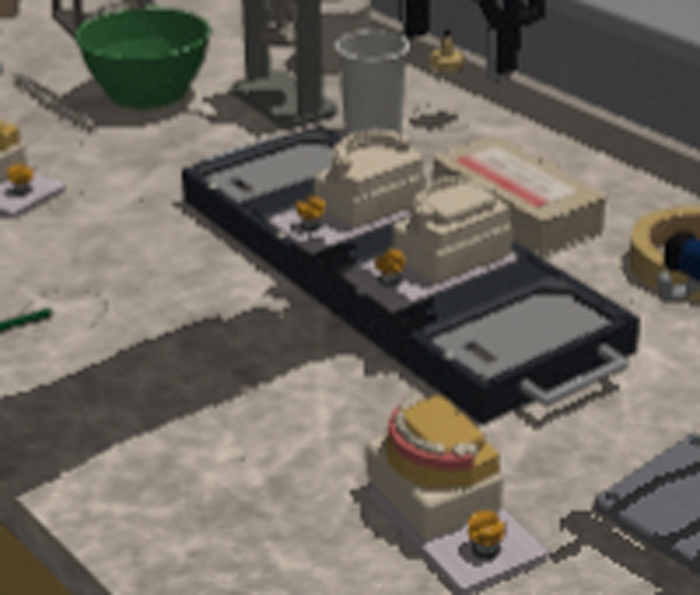

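View pics/t7.png

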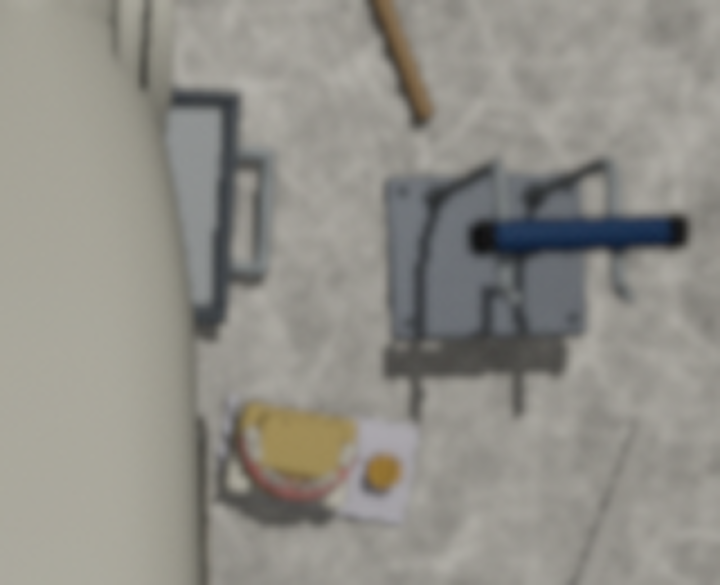

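Both b and c appear seated (screws at about (311,208) and (391,262) in the zoom). Cast d has not moved; now I measure d, and the driver too, from the same top picture.

```bash
python3 - <<'E'
from h import *
for f in ("top0.npz","top5.npz"):
    c=load(f)
    U=up(c); g=U.astype(int); hsv=cv2.cvtColor(U,cv2.COLOR_RGB2HSV)
    H,Sa,V=[hsv[...,i].astype(int) for i in range(3)]
    roi=np.zeros(H.shape,bool); roi[262*S:300*S,403*S:428*S]=1
    pl=((g[...,2]-g[...,1]>=0)&(g[...,1]>125)&(g[...,2]-g[...,0]>=-1)&roi).astype(np.uint8)
    pl=cv2.morphologyEx(pl,cv2.MORPH_OPEN,np.ones((9,9),np.uint8))
    bm=((H>=12)&(H<=26)&(Sa>120)&roi).astype(np.uint8); bm=cv2.morphologyEx(bm,cv2.MORPH_OPEN,np.ones((9,9),np.uint8))
    k,l,st,ce=cv2.connectedComponentsWithStats(bm)
    b=[i for i in range(1,k) if upx(ce[i])[0]>410]
    i=max(b,key=lambda i:st[i,4]); s=onplane(c,upx([ce[i]]),.0265)[0,:2]
    k2,l2,st2,ce2=cv2.connectedComponentsWithStats(pl)
    keep=np.isin(l2,[j for j in range(1,k2) if st2[j,4]>300])
    ys,xs=np.nonzero(keep); w=onplane(c,upx(np.c_[xs,ys]),.008)[:,:2]
    # right (screw) end edge: for each row the last plate column
    e=[];
    for y in np.unique(ys):
        xx=xs[ys==y].max(); e.append((xx+.5,y))
    e=np.array(e); we=onplane(c,upx(e),.008)[:,:2]*1000
    we=we[8:-8]
    vx,vy,px,py=cv2.fitLine(we.astype(np.float32),cv2.DIST_HUBER,0,.01,.01).ravel()
    print(f,"screw",s,st[i,4],"end edge dir",np.degrees(np.arctan2(vy,vx)),"rect",cv2.minAreaRect((w*1000).astype(np.float32)))
    for thr in [0]:
        pass
    cv2.imwrite(f"pics/pd_{f[:4]}.png",np.hstack([keep[255*S:305*S,395*S:435*S].astype(np.uint8)*255,bm[255*S:305*S,395*S:435*S]*255]))
E
python3 plan.py
```

```text
top0.npz screw [ 0.4381 -0.2413] 432 end edge dir -10.117033 rect ((437.8535461425781, -244.51641845703125), (35.263545989990234, 60.754966735839844), 79.70044708251953)
top5.npz screw [ 0.4381 -0.2413] 433 end edge dir -11.061379 rect ((437.6114501953125, -244.5294189453125), (34.82738494873047, 60.56888961791992), 79.05225372314453)
t 18.98 pos [ 0.6272 -0.0138  0.1898] psi 85.98 tiltz [ 0.0106 -0.0002 -0.9999] grip 0.0854 F [-0.3542 -0.5929  0.7585] q [-0.022   0.5103  0.2722  1.3221  0.      0.0482]
```

View pics/pd_top5.png

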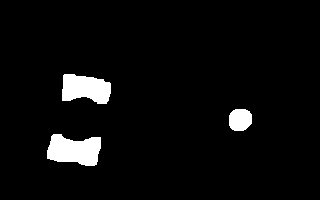

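>>> {"fn": "send_rows", "kwargs": {"increments": [[[0, 0, 0, 0, 0, -0.95], [0, 0, 0, 0, 0, -0.95], [0, 0, 0, 0, 0, -0.95], [0, 0, 0, 0, 0, -1], [0, 0, 0, 0, 0, -1], [0, 0, 0, 0, 0, -1], [0, 0, 0, 0, 0, -1], [0, 0, 0, 0, 0, -1]]]}}

```text
clock: 19.98
eef_pos: [0.6237, -0.0137, 0.1828]
tool_rot: [-0.607, 0.794, 0.0, -0.001]
ft_force: [0.7, -0.1, 0.9]
grip_width: 0.0856
```

```bash
python3 plan.py 0.4485 -0.1856 0.185 169.5
```

```text
t 19.98 pos [ 0.6237 -0.0137  0.1828] psi 164.81 tiltz [-0.0013  0.     -1.    ] grip 0.0856 F [ 0.6846 -0.1103  0.8687] q [-0.0219  0.516   0.2635  1.3196 -0.     -1.3276]
shift in current tool axes (units 50mm): [ 4.2366  2.4813 -0.0389]
shift in final tool axes: [ 4.0196  2.8191 -0.0435]
turn rotvec units (10deg): [ 0.0074 -0.0016 -0.4688] az total -0.46876889331862515 predicted q6 -1.7799031571246704
```

>>> {"fn": "send_rows", "kwargs": {"increments": [[[0, 0, 0, 0, 0, -0.47], [0.5, 0.35, 0, 0, 0, 0], [0.75, 0.53, 0, 0, 0, 0], [0.75, 0.53, 0, 0, 0, 0], [0.75, 0.53, 0, 0, 0, 0], [0.75, 0.53, 0, 0, 0, 0], [0.5, 0.35, 0, 0, 0, 0], [0, 0, 0, 0, 0, 0]]]}}

```text
clock: 20.98
eef_pos: [0.4464, -0.1847, 0.1834]
tool_rot: [-0.636, 0.772, 0.0, -0.0]
ft_force: [0.2, 1.2, -0.2]
grip_width: 0.0857
```

```bash
python3 plan.py 0.4485 -0.1856 0.0205 169.5;python3 - <<'E'
from workcell import *
import cv2,numpy as np
c=camera("scene")
cv2.imwrite("pics/s8.png",cv2.resize(c["color"][190:380,180:420,::-1],None,fx=3.2,fy=3.1,interpolation=cv2.INTER_CUBIC))
E
```

```text
t 20.98 pos [ 0.4464 -0.1847  0.1834] psi 168.99 tiltz [-0.001   0.0003 -1.    ] grip 0.0857 F [ 0.2412  1.159  -0.1989] q [-0.3923  0.2409 -0.1437  1.1872 -0.0001 -1.7709]
shift in current tool axes (units 50mm): [ 0.01   -0.0487  3.2578]
shift in final tool axes: [ 0.0099 -0.0452  3.2579]
turn rotvec units (10deg): [ 0.0061  0.0008 -0.0514] az total -0.0513745095658976 predicted q6 -1.7799031571246704
```

View pics/s8.png

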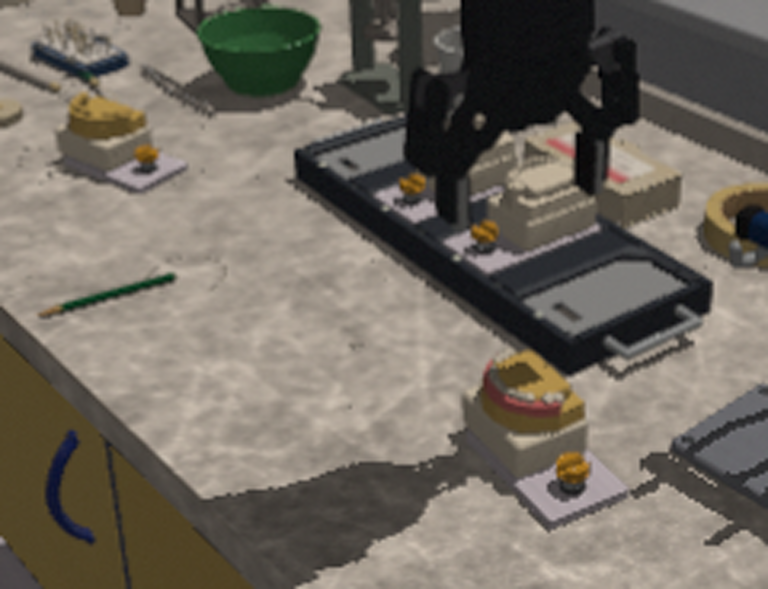

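>>> {"fn": "send_rows", "kwargs": {"increments": [[[0.01, -0.04, 0.7, 0, 0, -0.05], [0, 0, 0.8, 0, 0, 0], [0, 0, 0.8, 0, 0, 0], [0, 0, 0.6, 0, 0, 0], [0, 0, 0.27, 0, 0, 0], [0, 0, 0.06, 0, 0, 0], [0, 0, 0, 0, 0, 0]]]}}

```text
clock: 21.9
eef_pos: [0.4509, -0.1846, 0.023]
tool_rot: [-0.641, 0.768, -0.001, 0.0]
ft_force: [-0.3, -0.6, 0.0]
grip_width: 0.0857
```

>>> {"fn": "send_rows", "kwargs": {"increments": [[[0, 0, 0, 0, 0, 0], [0, 0, 0, 0, 0, 0], [0, 0, 0, 0, 0, 0], [0, 0, 0, 0, 0, 0], [0, 0, 0, 0, 0, 0], [0, 0, 0, 0, 0, 0]]], "grip": 1}}

```text
clock: 22.65
eef_pos: [0.4505, -0.1848, 0.0235]
tool_rot: [-0.641, 0.768, -0.001, 0.0]
ft_force: [-1.9, 1.2, 5.3]
grip_width: 0.0537
```

```bash
python3 plan.py 0.4485 -0.1856 0.0205 169.5;python3 - <<'E'
from workcell import *
import cv2,numpy as np
c=camera("scene")
cv2.imwrite("pics/s9.png",cv2.resize(c["color"][250:380,280:440,::-1],None,fx=4,fy=4,interpolation=cv2.INTER_CUBIC))
E
```

```text
t 22.65 pos [ 0.4505 -0.1848  0.0235] psi 169.67 tiltz [ 0.0018 -0.0007 -1.    ] grip 0.0537 F [-1.8595  1.1855  5.2593] q [-0.3893  0.4235 -0.3579  0.7875  0.     -1.7799]
shift in current tool axes (units 50mm): [0.0223 0.0375 0.0606]
shift in final tool axes: [0.0225 0.0373 0.0606]
turn rotvec units (10deg): [-0.0107 -0.002   0.0171] az total 0.017140004731430736 predicted q6 -1.7799031571246704
```

View pics/s9.png

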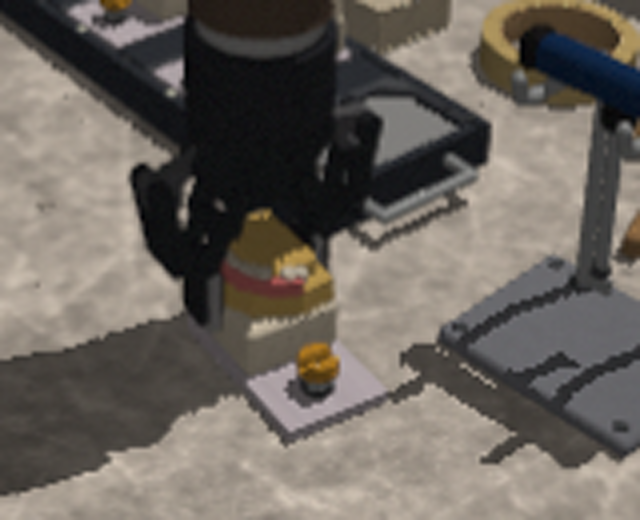

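>>> {"fn": "send_rows", "kwargs": {"increments": [[[0, 0, -0.2, 0, 0, 0], [0, 0, -0.5, 0, 0, 0], [0, 0, -0.7, 0, 0, 0], [0, 0, -0.6, 0, 0, 0], [0, 0, 0, 0, 0, 0.9], [0, 0, 0, 0, 0, 0.95], [0, 0, 0, 0, 0, 0.95], [0, 0, 0, 0, 0, 0.95]]]}}

```text
clock: 23.7
eef_pos: [0.4494, -0.1844, 0.1224]
tool_rot: [-0.357, 0.934, 0.0, -0.0]
ft_force: [0.9, -0.2, -3.0]
grip_width: 0.0537
```

>>> {"fn": "send_rows", "kwargs": {"increments": [[[0, 0, 0, 0, 0, 0.95], [0, 0, 0, 0, 0, 0.95], [0, 0, 0, 0, 0, 0.95], [0, 0, 0, 0, 0, 0.95], [0, 0, 0, 0, 0, 0.8], [0, 0, 0, 0, 0, 0]]]}}

```text
clock: 24.45
eef_pos: [0.4495, -0.1844, 0.1223]
tool_rot: [0.033, 0.999, 0.0, -0.0]
ft_force: [-0.6, 0.1, -4.3]
grip_width: 0.0536
```

```bash
python3 plan.py 0.6158 -0.1133 0.12 86.1
```

```text
t 24.45 pos [ 0.4495 -0.1844  0.1223] psi 86.27 tiltz [-0.0005  0.0002 -1.    ] grip 0.0536 F [-0.5505  0.0634 -4.2728] q [-0.3893  0.2992 -0.2362  1.0359  0.     -0.3242]
shift in current tool axes (units 50mm): [-3.2258  1.6353  0.0455]
shift in final tool axes: [-3.2209  1.645   0.047 ]
turn rotvec units (10deg): [ 0.0011 -0.0032  0.0172] az total 0.017177204612920605 predicted q6 -0.11388553588509343
```

>>> {"fn": "send_rows", "kwargs": {"increments": [[[-0.5, 0.25, 0, 0, 0, 0.02], [-0.75, 0.38, 0, 0, 0, 0], [-0.75, 0.38, 0, 0, 0, 0], [-0.75, 0.38, 0, 0, 0, 0], [-0.47, 0.25, 0, 0, 0, 0], [0, 0, 0.5, 0, 0, 0], [0, 0, 0.5, 0, 0, 0], [0, 0, 0.1, 0, 0, 0]]]}}

```text
clock: 25.45
eef_pos: [0.6141, -0.1135, 0.0648]
tool_rot: [0.034, 0.999, 0.0, -0.003]
ft_force: [-0.2, 0.5, -3.6]
grip_width: 0.0534
```

```bash
python3 plan.py 0.6158 -0.1133 0.0455 86.1; python3 - <<'E'
from workcell import *
import cv2,numpy as np
c=camera("scene"); np.savez("scene4.npz",**c)
cv2.imwrite("pics/s10.png",cv2.resize(c["color"][200:330,270:430,::-1],None,fx=4,fy=4,interpolation=cv2.INTER_CUBIC))
E
```

```text
t 25.45 pos [ 0.6141 -0.1135  0.0648] psi 86.10 tiltz [-0.0056  0.001  -1.    ] grip 0.0534 F [-0.1619  0.4732 -3.6148] q [-0.1827  0.6069  0.0965  1.066  -0.0001 -0.1146]
shift in current tool axes (units 50mm): [-0.0353  0.0054  0.3852]
shift in final tool axes: [-0.0331  0.0056  0.3853]
turn rotvec units (10deg): [ 0.0033 -0.0322 -0.0003] az total -0.0002725954113913076 predicted q6 -0.11388553588509343
```

View pics/s10.png

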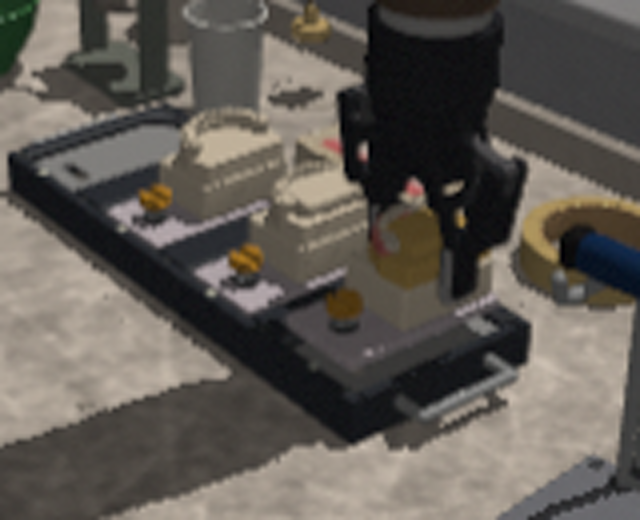

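>>> {"fn": "send_rows", "kwargs": {"increments": [[[0, 0, 0.05, 0, 0, 0], [0, 0, 0.08, 0, 0, 0], [0, 0, 0.08, 0, 0, 0], [0, 0, 0.08, 0, 0, 0], [0, 0, 0.04, 0, 0, 0], [0, 0, 0, 0, 0, 0]]]}}

```text
clock: 26.25
eef_pos: [0.6166, -0.114, 0.051]
tool_rot: [0.035, 0.999, -0.0, 0.0]
ft_force: [1.1, -0.3, -2.9]
grip_width: 0.0535
```

```bash
python3 plan.py 0.6158 -0.1133 0.0455 86.1
```

```text
t 26.25 pos [ 0.6166 -0.114   0.051 ] psi 85.99 tiltz [ 0.0007 -0.0001 -1.    ] grip 0.0535 F [ 1.0706 -0.3297 -2.9328] q [-0.1828  0.6204  0.0811  1.0308 -0.     -0.1127]
shift in current tool axes (units 50mm): [0.0163 0.0122 0.1104]
shift in final tool axes: [0.0162 0.0123 0.1104]
turn rotvec units (10deg): [-0.0006  0.0039 -0.0113] az total -0.011304036123431161 predicted q6 -0.11388553588509343
```

>>> {"fn": "send_rows", "kwargs": {"increments": [[[0.02, 0.01, 0.04, 0, 0, 0], [0, 0, 0.04, 0, 0, 0], [0, 0, 0.04, 0, 0, 0], [0, 0, 0.02, 0, 0, 0], [0, 0, 0, 0, 0, 0]]]}}

```text
clock: 26.88
eef_pos: [0.6183, -0.1138, 0.047]
tool_rot: [0.035, 0.999, -0.0, 0.004]
ft_force: [3.3, 0.1, 7.9]
grip_width: 0.0537
```

```bash
python3 plan.py 0.6158 -0.1133 0.0455 86.1
```

```text
t 26.88 pos [ 0.6183 -0.1138  0.047 ] psi 85.97 tiltz [ 0.0073 -0.0011 -1.    ] grip 0.0537 F [3.2507 0.0852 7.8854] q [-0.1821  0.6229  0.0736  1.0142  0.0003 -0.1118]
shift in current tool axes (units 50mm): [0.0516 0.0054 0.0292]
shift in final tool axes: [0.0514 0.0055 0.0296]
turn rotvec units (10deg): [-0.0033  0.0423 -0.0125] az total -0.012540537296794696 predicted q6 -0.11388553588509343
```

>>> {"fn": "send_rows", "kwargs": {"increments": [[[-0.03, 0, 0, 0, 0, 0], [-0.02, 0, 0.02, 0, 0, 0], [0, 0, 0.01, 0, 0, 0], [0, 0, 0, 0, 0, 0]]]}}

```text
clock: 27.38
eef_pos: [0.6185, -0.1138, 0.0468]
tool_rot: [0.035, 0.999, -0.0, 0.002]
ft_force: [-5.6, 0.5, 19.2]
grip_width: 0.0535
```

```bash
python3 plan.py 0.6158 -0.1133 0.0455 86.1; python3 - <<'E'
from workcell import *
import cv2,numpy as np
c=camera("scene"); np.savez("scene6.npz",**c)
cv2.imwrite("pics/s11.png",cv2.resize(c["color"][200:330,270:430,::-1],None,fx=4,fy=4,interpolation=cv2.INTER_CUBIC))
E
```

```text
t 27.38 pos [ 0.6185 -0.1138  0.0468] psi 85.97 tiltz [ 0.0035 -0.0009 -1.    ] grip 0.0535 F [-5.5631  0.4998 19.1917] q [-0.1818  0.626   0.0789  1.0202 -0.0002 -0.1115]
shift in current tool axes (units 50mm): [0.0549 0.0055 0.0263]
shift in final tool axes: [0.0548 0.0056 0.0265]
turn rotvec units (10deg): [-0.0036  0.0203 -0.013 ] az total -0.012974746233618361 predicted q6 -0.11388553588509343
```

View pics/s11.png

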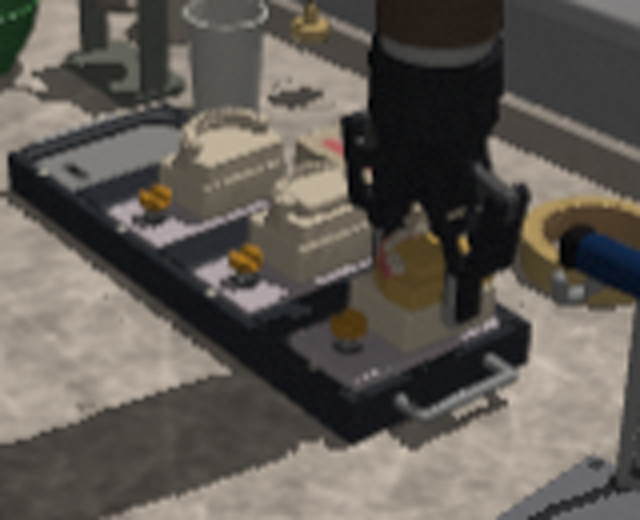

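>>> {"fn": "send_rows", "kwargs": {"increments": [[[0, 0, -0.02, 0, 0, 0], [0, 0, 0, 0, 0, 0]]]}}

```text
clock: 27.68
eef_pos: [0.6185, -0.1137, 0.0469]
tool_rot: [0.035, 0.999, -0.0, 0.002]
ft_force: [-2.9, -0.0, 14.9]
grip_width: 0.0536
```

>>> {"fn": "send_rows", "kwargs": {"increments": [[[0, 0, 0, 0, 0, 0], [0, 0, 0, 0, 0, 0], [0, 0, 0, 0, 0, 0], [0, 0, 0, 0, 0, 0], [0, 0, -0.4, 0, 0, 0], [0, 0, -0.8, 0, 0, 0], [0, 0, -0.8, 0, 0, 0], [0, 0, -0.8, 0, 0, 0]]], "grip": 0}}

```text
clock: 28.68
eef_pos: [0.6176, -0.1135, 0.1842]
tool_rot: [0.035, 0.999, 0.0, -0.0]
ft_force: [-0.0, -0.3, 0.5]
grip_width: 0.0854
```

```bash
python3 plan.py; python3 - <<'E'
from workcell import *
from h import *
c=camera("scene"); np.savez("scene6.npz",**c)
cv2.imwrite("pics/s12.png",cv2.resize(c["color"][190:330,260:430,::-1],None,fx=4.5,fy=4.2,interpolation=cv2.INTER_CUBIC))
U=up(c);hsv=cv2.cvtColor(U,cv2.COLOR_RGB2HSV)
m=cv2.inRange(hsv,(10,130,70),(26,255,255))
k,l,st,ce=cv2.connectedComponentsWithStats(m); P=cloud(c)
for i in range(1,k):
    p=upx(ce[i])
    if st[i,4]>1500 and st[i,4]<9000 and 215<p[1]<350 and 190<p[0]<380:
        print(st[i]/S,p,onplane(c,[p],.022+.0245)[0,:2])
E
```

```text
t 28.68 pos [ 0.6176 -0.1135  0.1842] psi 85.98 tiltz [-0.0005  0.0001 -1.    ] grip 0.0854 F [-0.0358 -0.3104  0.4815] q [-0.1818  0.523   0.2788  1.3271  0.     -0.1116]
[202.   220.5   22.75  14.   882.75] [211.6057 227.6548] [0.4377 0.3732]
[ 364.    257.25   28.5    19.75 1332.25] [378.1825 266.872 ] [ 0.645  -0.0965]
```

View pics/s12.png

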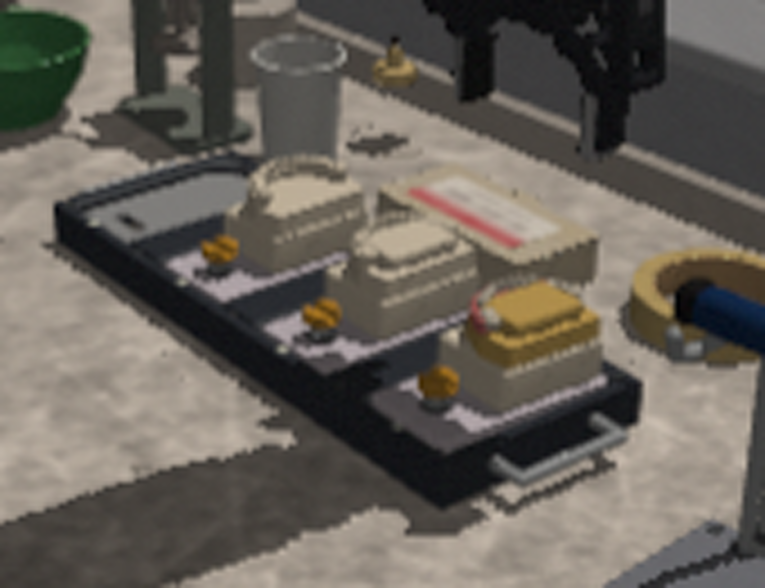

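>>> {"fn": "send_rows", "kwargs": {"increments": [[[0, 0, 0, 0, 0, -1], [0, 0, 0, 0, 0, -1], [0, 0, 0, 0, 0, -1], [0, 0, 0, 0, 0, -1], [0, 0, 0, 0, 0, -1], [0, 0, 0, 0, 0, -1], [0, 0, 0, 0, 0, -1], [0, 0, 0, 0, 0, -1]]]}}

```text
clock: 29.72
eef_pos: [0.6176, -0.1135, 0.1828]
tool_rot: [-0.618, 0.786, 0.0, -0.0]
ft_force: [0.1, -0.5, -0.1]
grip_width: 0.0855
```

>>> {"fn": "send_rows", "kwargs": {"increments": [[[0, 0, 0, 0, 0, -1], [0, 0, 0, 0, 0, -1], [0, 0, 0, 0, 0, -0.7]]]}}

```text
clock: 30.1
eef_pos: [0.6177, -0.1135, 0.1828]
tool_rot: [0.784, -0.621, -0.0, 0.0]
ft_force: [1.3, 0.2, 0.4]
grip_width: 0.0852
```

```bash
python3 plan.py 0.4388 0.3772 0.185 193
```

```text
t 30.10 pos [ 0.6177 -0.1135  0.1828] psi -166.77 tiltz [-0.0007  0.0002 -1.    ] grip 0.0852 F [1.3123 0.2189 0.4354] q [-0.1817  0.524   0.2765  1.324   0.0001 -1.9834]
shift in current tool axes (units 50mm): [-10.3715   1.236   -0.0403]
shift in final tool axes: [-10.3664   1.2779  -0.0443]
turn rotvec units (10deg): [0.0034 0.0018 0.0232] az total 0.02318312687591515 predicted q6 -1.0876382501575037
```

>>> {"fn": "send_rows", "kwargs": {"increments": [[[-0.6, 0.07, 0, 0, 0, 0.02], [-0.9, 0.11, 0, 0, 0, 0], [-0.95, 0.12, 0, 0, 0, 0], [-0.95, 0.12, 0, 0, 0, 0], [-0.95, 0.12, 0, 0, 0, 0], [-0.95, 0.12, 0, 0, 0, 0], [-0.95, 0.12, 0, 0, 0, 0], [-0.9, 0.11, 0, 0, 0, 0]]]}}

```text
clock: 31.1
eef_pos: [0.4944, 0.2267, 0.1831]
tool_rot: [0.782, -0.624, -0.0, 0.0]
ft_force: [-0.3, -0.1, -0.2]
grip_width: 0.0854
```

```bash
python3 plan.py 0.4388 0.3772 0.185 193; python3 - <<'E'
from workcell import *
from h import *
for n in ("top","scene"):
    c=camera(n); np.savez(n+"7.npz",**c)
    im=c["color"][:,:,::-1]
    cv2.imwrite(f"pics/{n}7.png",cv2.resize(im[170:310,150:400] if n=="top" else im[190:330,190:430],None,fx=3.2,fy=3.2,interpolation=cv2.INTER_CUBIC))
E
```

```text
t 31.10 pos [0.4944 0.2267 0.1831] psi -167.20 tiltz [-0.  0. -1.] grip 0.0854 F [-0.2619 -0.1018 -0.2353] q [ 0.4299  0.3567  0.0168  1.2309  0.     -1.3642]
shift in current tool axes (units 50mm): [-3.1817  0.418  -0.0383]
shift in final tool axes: [-3.1832  0.4067 -0.0383]
turn rotvec units (10deg): [ 0.0002  0.     -0.0204] az total -0.020351478765405773 predicted q6 -1.0876382501575037
```

View pics/top7.png

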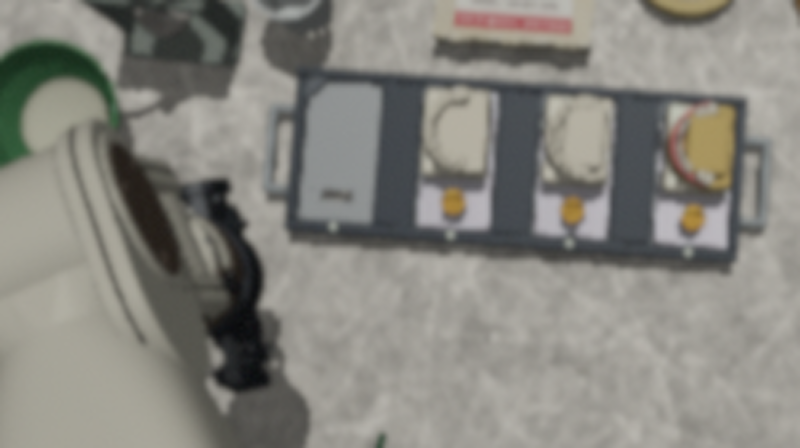

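View pics/scene7.png

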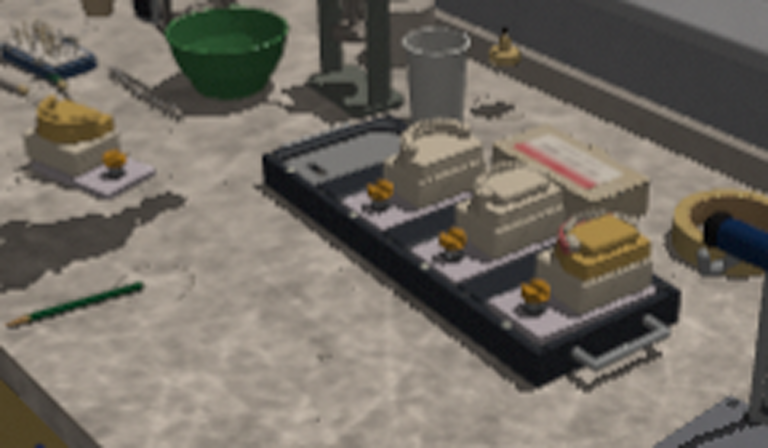

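```bash
cat > chk.py <<'E'
import sys
from h import *
c=load(sys.argv[1]); P=cloud(c)
ctr=np.array([.6069,.0377]); yaw=np.radians(-3.94); xd=np.array([np.cos(yaw),np.sin(yaw)]); yd=np.array([-xd[1],xd[0]])
L=P[...,:2]-ctr; X=L@xd; Y=L@yd; Z=P[...,2]
hsv=cv2.cvtColor(up(c),cv2.COLOR_RGB2HSV); bm=cv2.inRange(hsv,(12,115,60),(26,255,255))
for n,o in zip("abcd",(-.15,-.05,.05,.15)):
    # strips of the plate either side of the screw & near the -x end; carrier top ref between pockets
    def zz(x0,x1,y0,y1):
        k=(X>x0)&(X<x1)&(Y-o>y0)&(Y-o<y1)&(abs(Z)<.2); return "%.4f(%d)"%(np.median(Z[k]),k.sum())
    uv=proj(c,np.r_[ctr+xd*(-.038)+yd*o,.0485])[0]; 
    u,v=[int(t*S+2) for t in uv]; sub=bm[v-8*S:v+8*S,u-8*S:u+8*S]; sub=cv2.morphologyEx(sub,cv2.MORPH_OPEN,np.ones((7,7),np.uint8)); M=cv2.moments(sub,True)
    if M["m00"]>0:
        p=upx([[M["m10"]/M["m00"]+u-8*S,M["m01"]/M["m00"]+v-8*S]]); s=onplane(c,p,.0485)[0,:2]-ctr; sc=(s@xd+.038,s@yd-o)
    else: sc=None
    print(n,"plate L",zz(-.056,-.022,.013,.028),"R",zz(-.056,-.022,-.028,-.013),"end",zz(-.056,-.05,-.028,.028),"inner",zz(-.03,-.022,-.028,.028),"carrier",zz(-.05,.05,.036,.064) if n!="d" else "","screw off mm",None if sc is None else np.array(sc)*1000, M["m00"])
E
python3 chk.py top7.npz; python3 chk.py scene7.npz
```

```text
a plate L 0.0342(73) R 0.0346(70) end 0.0350(49) inner 0.0347(60) carrier 0.0311(380) screw off mm [ 1.707  -0.4992] 533.0
b plate L 0.0314(72) R 0.0307(70) end 0.0306(47) inner 0.0316(54) carrier 0.0307(376) screw off mm [ 0.6485 -1.1448] 543.0
c plate L 0.0311(67) R 0.0309(67) end 0.0311(42) inner 0.0308(52) carrier 0.0307(375) screw off mm [ 0.2274 -2.0512] 544.0
d plate L 0.0225(74) R 0.0232(72) end 0.0229(48) inner 0.0231(64) carrier  screw off mm None 0.0
a plate L 0.0324(31) R 0.0322(52) end 0.0323(37) inner 0.0322(24) carrier 0.0286(142) screw off mm [ 2.0409 -0.2048] 917.0
b plate L 0.0282(27) R 0.0289(47) end 0.0287(33) inner 0.0289(23) carrier 0.0288(106) screw off mm [-1.8268 -5.1528] 762.0
c plate L 0.0284(18) R 0.0287(38) end 0.0286(25) inner 0.0289(17) carrier 0.0287(80) screw off mm [-2.1368 -5.908 ] 683.0
d plate L 0.0206(27) R 0.0207(17) end 0.0206(14) inner 0.0211(21) carrier  screw off mm None 0.0
```

>>> {"fn": "send_rows", "kwargs": {"increments": [[[-0.7, 0.09, 0, 0, 0, -0.02], [-0.9, 0.11, 0, 0, 0, 0], [-0.9, 0.11, 0, 0, 0, 0], [-0.6, 0.08, 0, 0, 0, 0], [0, 0, 0, 0, 0, 0]]]}}

```text
clock: 31.82
eef_pos: [0.441, 0.3731, 0.1828]
tool_rot: [0.783, -0.622, 0.0, 0.0]
ft_force: [0.3, -0.0, 0.5]
grip_width: 0.0857
```

```bash
python3 plan.py 0.4388 0.3772 0.0205 193; python3 - <<'E'
from workcell import *
from h import *
c=camera("scene"); np.savez("scene8.npz",**c)
U=up(c);hsv=cv2.cvtColor(U,cv2.COLOR_RGB2HSV)
m=cv2.inRange(hsv,(10,130,70),(26,255,255))
k,l,st,ce=cv2.connectedComponentsWithStats(m)
for i in range(1,k):
    p=upx(ce[i])
    if st[i,4]>1000 and 215<p[1]<250 and 190<p[0]<260: print(p,onplane(c,[p],.0245)[0,:2],st[i,4])
E
```

```text
t 31.82 pos [0.441  0.3731 0.1828] psi -166.86 tiltz [-0.0002 -0.0003 -1.    ] grip 0.0857 F [ 0.3442 -0.0369  0.4691] q [ 0.7023  0.4227  0.115   1.2635 -0.0001 -1.0978]
shift in current tool axes (units 50mm): [-0.0897  0.0229  3.2455]
shift in final tool axes: [-0.0888  0.024   3.2455]
turn rotvec units (10deg): [ 0.0015 -0.0016  0.0142] az total 0.014151535585187957 predicted q6 -1.0876382501575037
[211.7342 227.7736] [0.4569 0.4149] 3459
```

>>> {"fn": "send_rows", "kwargs": {"increments": [[[-0.09, 0.02, 0.7, 0, 0, 0.01], [0, 0, 0.8, 0, 0, 0], [0, 0, 0.8, 0, 0, 0], [0, 0, 0.6, 0, 0, 0], [0, 0, 0.27, 0, 0, 0], [0, 0, 0.06, 0, 0, 0], [0, 0, 0, 0, 0, 0]]]}}

```text
clock: 32.75
eef_pos: [0.4405, 0.3763, 0.0229]
tool_rot: [0.782, -0.624, 0.0, -0.001]
ft_force: [-0.3, -0.4, 0.1]
grip_width: 0.0855
```

```bash
python3 plan.py 0.4388 0.3772 0.0205 193;python3 - <<'E'
from workcell import *
import cv2,numpy as np
c=camera("scene")
cv2.imwrite("pics/s13.png",cv2.resize(c["color"][160:290,150:310,::-1],None,fx=4,fy=4,interpolation=cv2.INTER_CUBIC))
E
```

```text
t 32.75 pos [0.4405 0.3763 0.0229] psi -167.15 tiltz [ 0.0015  0.0011 -1.    ] grip 0.0855 F [-0.3284 -0.4357  0.1396] q [ 0.7071  0.5703 -0.0977  0.9009 -0.0001 -1.088 ]
shift in current tool axes (units 50mm): [-0.025   0.0284  0.0472]
shift in final tool axes: [-0.0251  0.0282  0.0473]
turn rotvec units (10deg): [-0.0098  0.0043 -0.0152] az total -0.015236037144120473 predicted q6 -1.0876382501575037
```

View pics/s13.png

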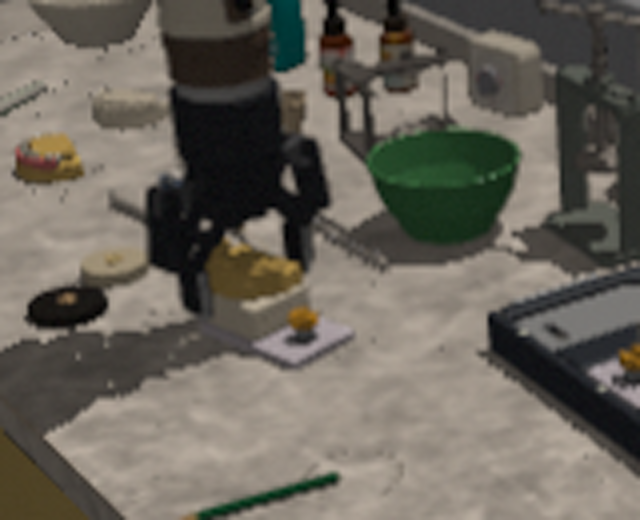

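>>> {"fn": "send_rows", "kwargs": {"increments": [[[-0.02, 0.02, 0, 0, 0, 0], [0, 0, 0, 0, 0, 0], [0, 0, 0, 0, 0, 0], [0, 0, 0, 0, 0, 0], [0, 0, 0, 0, 0, 0], [0, 0, 0, 0, 0, 0]]], "grip": 1}}

```text
clock: 33.55
eef_pos: [0.439, 0.3777, 0.0232]
tool_rot: [0.782, -0.623, 0.0, -0.001]
ft_force: [-0.8, -0.4, 6.5]
grip_width: 0.0537
```

```bash
python3 plan.py 0.4388 0.3772 0.0205 193
```

```text
t 33.55 pos [0.439  0.3777 0.0232] psi -167.09 tiltz [ 0.0021  0.0017 -1.    ] grip 0.0537 F [-0.7658 -0.435   6.511 ] q [ 0.7105  0.569  -0.099   0.9002 -0.0001 -1.0856]
shift in current tool axes (units 50mm): [0.0081 0.0058 0.0545]
shift in final tool axes: [0.008  0.0057 0.0545]
turn rotvec units (10deg): [-0.0137  0.0067 -0.0094] az total -0.009452428096653875 predicted q6 -1.0876382501575037
```

>>> {"fn": "send_rows", "kwargs": {"increments": [[[0, 0, -0.2, 0, 0, 0], [0, 0, -0.5, 0, 0, 0], [0, 0, -0.7, 0, 0, 0], [0, 0, -0.6, 0, 0, 0], [0, 0, 0, 0, 0, 0.9], [0, 0, 0, 0, 0, 0.95], [0, 0, 0, 0, 0, 0.95], [0, 0, 0, 0, 0, 0.95]]]}}

```text
clock: 34.55
eef_pos: [0.4375, 0.3763, 0.1212]
tool_rot: [-0.538, 0.843, -0.0, -0.001]
ft_force: [0.7, -0.9, -3.3]
grip_width: 0.0536
```

>>> {"fn": "send_rows", "kwargs": {"increments": [[[0, 0, 0, 0, 0, 0.95], [0, 0, 0, 0, 0, 0.98], [0, 0, 0, 0, 0, 0.98], [0, 0, 0, 0, 0, 0.98], [0, 0, 0, 0, 0, 0.98], [0, 0, 0, 0, 0, 0.98], [0, 0, 0, 0, 0, 0.98], [0, 0, 0, 0, 0, 0]]]}}

```text
clock: 35.55
eef_pos: [0.4377, 0.3764, 0.1212]
tool_rot: [0.024, 1.0, -0.001, -0.001]
ft_force: [0.5, 0.2, -4.6]
grip_width: 0.0537
```

```bash
python3 plan.py 0.6362 0.186 0.12 86.1
```

```text
t 35.55 pos [0.4377 0.3764 0.1212] psi 87.20 tiltz [-0.0014 -0.0013 -1.    ] grip 0.0537 F [ 0.5121  0.1997 -4.5761] q [ 0.7102  0.467   0.017   1.1227 -0.0001  0.7591]
shift in current tool axes (units 50mm): [-4.1516 -3.6084  0.024 ]
shift in final tool axes: [-4.22   -3.5282  0.0248]
turn rotvec units (10deg): [-0.0079 -0.0077  0.1099] az total 0.10992239934288647 predicted q6 0.3525016293849732
```

>>> {"fn": "send_rows", "kwargs": {"increments": [[[0, 0, 0, 0, 0, 0.11], [-0.45, -0.38, 0, 0, 0, 0], [-0.7, -0.58, 0, 0, 0, 0], [-0.7, -0.58, 0, 0, 0, 0], [-0.7, -0.58, 0, 0, 0, 0], [-0.7, -0.58, 0, 0, 0, 0], [-0.7, -0.59, 0, 0, 0, 0], [-0.29, -0.26, 0, 0, 0, 0]]]}}

```text
clock: 36.55
eef_pos: [0.6388, 0.1826, 0.1214]
tool_rot: [0.036, 0.999, -0.0, 0.0]
ft_force: [-0.7, -0.1, -3.9]
grip_width: 0.0537
```

>>> {"fn": "send_rows", "kwargs": {"increments": [[[0, 0, 0.4, 0, 0, 0], [0, 0, 0.5, 0, 0, 0], [0, 0, 0.2, 0, 0, 0], [0, 0, 0, 0, 0, 0], [0, 0, 0, 0, 0, 0]]]}}

```text
clock: 37.17
eef_pos: [0.638, 0.1855, 0.068]
tool_rot: [0.035, 0.999, 0.0, 0.001]
ft_force: [-0.2, 0.2, -3.5]
grip_width: 0.0535
```

```bash
python3 plan.py 0.6365 0.185 0.0452 86.1;  python3 - <<'E'
from workcell import *
import cv2,numpy as np
c=camera("scene"); np.savez("scene9.npz",**c)
cv2.imwrite("pics/s14.png",cv2.resize(c["color"][170:300,230:390,::-1],None,fx=4,fy=4,interpolation=cv2.INTER_CUBIC))
E
```

```text
t 37.17 pos [0.638  0.1855 0.068 ] psi 86.02 tiltz [ 0.0018  0.0006 -1.    ] grip 0.0535 F [-0.1962  0.2239 -3.549 ] q [0.2829 0.6721 0.2256 1.1224 0.     0.3524]
shift in current tool axes (units 50mm): [ 0.0298 -0.012   0.4561]
shift in final tool axes: [ 0.029  -0.0117  0.4562]
turn rotvec units (10deg): [ 0.0041  0.0103 -0.008 ] az total -0.008038227905424833 predicted q6 0.35092658129073184
```

View pics/s14.png

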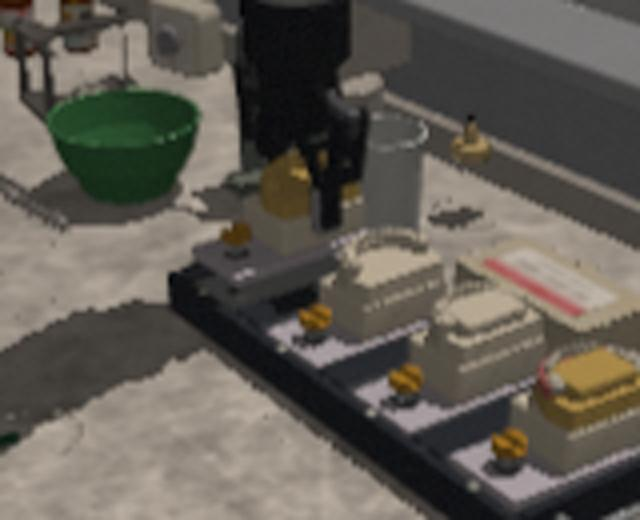

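>>> {"fn": "send_rows", "kwargs": {"increments": [[[0.03, -0.01, 0.08, 0, 0, 0], [0, 0, 0.1, 0, 0, 0], [0, 0, 0.1, 0, 0, 0], [0, 0, 0.06, 0, 0, 0], [0, 0, 0.04, 0, 0, 0], [0, 0, 0, 0, 0, 0]]]}}

```text
clock: 37.98
eef_pos: [0.6365, 0.1856, 0.0479]
tool_rot: [0.035, 0.999, 0.001, 0.001]
ft_force: [1.7, 4.2, -1.4]
grip_width: 0.0534
```

```bash
python3 plan.py 0.6365 0.185 0.0452 86.1
```

```text
t 37.98 pos [0.6365 0.1856 0.0479] psi 85.99 tiltz [ 0.0016  0.0019 -1.    ] grip 0.0534 F [ 1.6665  4.226  -1.4134] q [0.283  0.6875 0.1976 1.0788 0.0014 0.3529]
shift in current tool axes (units 50mm): [-0.0008 -0.0113  0.0543]
shift in final tool axes: [-0.0009 -0.0112  0.0543]
turn rotvec units (10deg): [ 0.0117  0.0082 -0.0105] az total -0.01052083355720299 predicted q6 0.35092658129073184
```

>>> {"fn": "send_rows", "kwargs": {"increments": [[[0, 0.02, 0.02, 0, 0, 0], [0, 0, 0.03, 0, 0, 0], [0, 0, 0.02, 0, 0, 0], [0, 0, 0, 0, 0, 0]]]}}

```text
clock: 38.48
eef_pos: [0.6359, 0.1857, 0.0453]
tool_rot: [0.035, 0.999, 0.0, 0.0]
ft_force: [-2.6, 2.7, 4.3]
grip_width: 0.0534
```

```bash
python3 plan.py 0.6365 0.185 0.0452 86.1
```

```text
t 38.48 pos [0.6359 0.1857 0.0453] psi 85.99 tiltz [ 0.0005  0.0004 -1.    ] grip 0.0534 F [-2.5815  2.7139  4.307 ] q [0.2841 0.69   0.1948 1.0751 0.0002 0.3541]
shift in current tool axes (units 50mm): [-0.0139 -0.0137  0.0024]
shift in final tool axes: [-0.0139 -0.0137  0.0024]
turn rotvec units (10deg): [ 0.0024  0.0027 -0.011 ] az total -0.01104611959705153 predicted q6 0.35092658129073184
```

>>> {"fn": "send_rows", "kwargs": {"increments": [[[0, 0, 0, 0, 0, 0], [0, 0, 0, 0, 0, 0], [0, 0, 0, 0, 0, 0], [0, 0, 0, 0, 0, 0], [0, 0, -0.4, 0, 0, 0], [0, 0, -0.8, 0, 0, 0], [0, 0, -0.8, 0, 0, 0], [0, 0, -0.8, 0, 0, 0]]], "grip": 0}}

```text
clock: 39.48
eef_pos: [0.6358, 0.1854, 0.1855]
tool_rot: [0.035, 0.999, -0.0, -0.0]
ft_force: [0.2, 1.1, -0.2]
grip_width: 0.0856
```

```bash
python3 plan.py 0.618 -0.1137 0.185 86.1;  python3 - <<'E'
from workcell import *
import cv2,numpy as np
c=camera("scene"); np.savez("scene9.npz",**c)
cv2.imwrite("pics/s14.png",cv2.resize(c["color"][190:320,240:400,::-1],None,fx=4,fy=4,interpolation=cv2.INTER_CUBIC))
E
python3 chk.py scene9.npz
```

```text
t 39.48 pos [0.6358 0.1854 0.1855] psi 85.98 tiltz [-0.     -0.0002 -1.    ] grip 0.0856 F [ 0.224   1.0678 -0.1654] q [ 0.2838  0.5951  0.4032  1.379  -0.0002  0.354 ]
shift in current tool axes (units 50mm): [-0.0644 -5.992   0.0112]
shift in final tool axes: [-0.052  -5.9921  0.0098]
turn rotvec units (10deg): [-0.0013  0.     -0.0118] az total -0.011844917197640826 predicted q6 -0.11387806346081741
a plate L 0.0327(35) R 0.0325(57) end 0.0327(43) inner 0.0323(25) carrier 0.0288(145) screw off mm [ 2.0122 -0.2037] 920.0
b plate L 0.0287(22) R 0.0286(43) end 0.0291(28) inner 0.0287(20) carrier 0.0287(109) screw off mm [-1.6333 -4.9699] 766.0
c plate L 0.0285(20) R 0.0287(40) end 0.0285(27) inner 0.0285(17) carrier 0.0292(113) screw off mm [-2.1403 -5.9425] 679.0
d plate L 0.0284(15) R 0.0287(32) end 0.0285(19) inner 0.0287(17) carrier  screw off mm [ 0.8237 -5.2015] 558.0
```

View pics/s14.png

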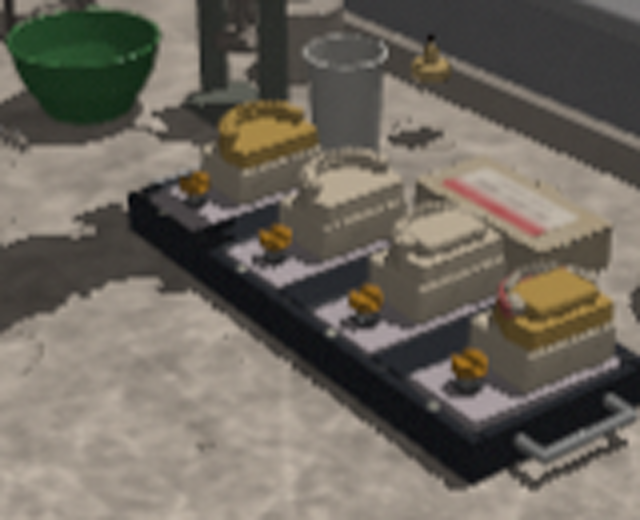

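>>> {"fn": "send_rows", "kwargs": {"increments": [[[0, -0.6, 0, 0, 0, 0], [-0.01, -0.9, 0, 0, 0, 0], [-0.01, -0.95, 0, 0, 0, 0], [-0.01, -0.95, 0, 0, 0, 0], [-0.01, -0.95, 0, 0, 0, 0], [-0.01, -0.9, 0, 0, 0, 0], [-0.01, -0.74, 0, 0, 0, 0], [0, 0, 0, 0, 0, 0]]]}}

```text
clock: 40.52
eef_pos: [0.6174, -0.1165, 0.184]
tool_rot: [0.037, 0.999, -0.0, -0.0]
ft_force: [-0.8, 0.7, -1.3]
grip_width: 0.0852
```

```bash
python3 plan.py 0.618 -0.1137 0.0475 86.0
```

```text
t 40.52 pos [ 0.6174 -0.1165  0.184 ] psi 85.72 tiltz [-0.0001 -0.0006 -1.    ] grip 0.0852 F [-0.8166  0.6599 -1.2872] q [-0.1862  0.5236  0.2792  1.3264 -0.0006 -0.1115]
shift in current tool axes (units 50mm): [-0.007   0.0584  2.7308]
shift in final tool axes: [-0.0071  0.0568  2.7308]
turn rotvec units (10deg): [-0.0034 -0.0005 -0.0283] az total -0.028273333200061757 predicted q6 -0.11213273420882319
```

>>> {"fn": "send_rows", "kwargs": {"increments": [[[0, 0.03, 0.6, 0, 0, 0], [0, 0, 0.8, 0, 0, 0], [0, 0, 0.7, 0, 0, 0], [0, 0, 0.4, 0, 0, 0], [0, 0, 0.2, 0, 0, 0], [0, 0, 0, 0, 0, 0]]]}}

```text
clock: 41.28
eef_pos: [0.6177, -0.1113, 0.0488]
tool_rot: [0.035, 0.999, 0.0, -0.001]
ft_force: [-1.4, -1.0, -0.2]
grip_width: 0.0854
```

>>> {"fn": "send_rows", "kwargs": {"increments": [[[0, 0, 0, 0, 0, 0], [0, 0, 0, 0, 0, 0], [0, 0, 0, 0, 0, 0], [0, 0, 0, 0, 0, 0], [0, 0, 0, 0, 0, 0]]], "grip": 1}}

```text
clock: 41.9
eef_pos: [0.6188, -0.1123, 0.0507]
tool_rot: [0.035, 0.999, -0.0, 0.001]
ft_force: [-1.5, -0.8, 6.2]
grip_width: 0.0532
```

```bash
python3 plan.py 0.6158 -0.1137 0.0475 86.0
```

```text
t 41.90 pos [ 0.6188 -0.1123  0.0507] psi 85.97 tiltz [ 0.0024 -0.0006 -1.    ] grip 0.0532 F [-1.4944 -0.8132  6.1786] q [-0.1794  0.6229  0.0847  1.0301 -0.0002 -0.1091]
shift in current tool axes (units 50mm): [ 0.0588 -0.0325  0.0636]
shift in final tool axes: [ 0.0587 -0.0325  0.0638]
turn rotvec units (10deg): [-0.0025  0.0141 -0.0031] az total -0.0031011650600532904 predicted q6 -0.11276842669836129
```

>>> {"fn": "send_rows", "kwargs": {"increments": [[[0, 0, -0.06, 0, 0, 0], [0.03, 0, 0, 0, 0, 0], [0, 0, 0.04, 0, 0, 0], [0, 0, 0.04, 0, 0, 0], [0, 0, 0.04, 0, 0, 0], [0, 0, 0, 0, 0, 0]]]}}

```text
clock: 42.65
eef_pos: [0.6183, -0.1119, 0.0507]
tool_rot: [0.035, 0.999, -0.0, 0.003]
ft_force: [-3.9, 0.4, 17.2]
grip_width: 0.0535
```

```bash
python3 plan.py 0.6158 -0.1137 0.0471 86.0
```

```text
t 42.65 pos [ 0.6183 -0.1119  0.0507] psi 86.01 tiltz [ 0.0056 -0.0007 -1.    ] grip 0.0535 F [-3.8518  0.4385 17.2284] q [-0.1792  0.6198  0.0788  1.0242  0.0004 -0.1096]
shift in current tool axes (units 50mm): [ 0.0488 -0.0389  0.0712]
shift in final tool axes: [ 0.0484 -0.0389  0.0714]
turn rotvec units (10deg): [-0.0015  0.0322  0.0008] az total 0.0008354089817032672 predicted q6 -0.11276842669836129
```

>>> {"fn": "send_rows", "kwargs": {"increments": [[[0.02, 0, -0.02, 0, 0, 0], [0.02, 0, 0, 0, 0, 0], [0, 0, 0, 0, 0, 0]]]}}

```text
clock: 43.02
eef_pos: [0.6183, -0.1119, 0.0507]
tool_rot: [0.035, 0.999, -0.0, 0.005]
ft_force: [4.1, 0.4, 9.7]
grip_width: 0.0537
```

```bash
python3 plan.py 0.6158 -0.1137 0.0471 86.0
```

```text
t 43.02 pos [ 0.6183 -0.1119  0.0507] psi 86.01 tiltz [ 0.009  -0.0008 -1.    ] grip 0.0537 F [4.0711 0.3699 9.6922] q [-0.1795  0.6173  0.0743  1.0188  0.0008 -0.1099]
shift in current tool axes (units 50mm): [ 0.0479 -0.0388  0.0716]
shift in final tool axes: [ 0.0473 -0.0388  0.072 ]
turn rotvec units (10deg): [-0.0012  0.0519  0.0014] az total 0.0013867857892222446 predicted q6 -0.11276842669836129
```

```bash
python3 - <<'E'
from h import *
c=load("top7.npz"); U=up(c); g=U.astype(int)
ctr=np.array([.6069,.0377]); yaw=np.radians(-3.94); xd=np.array([np.cos(yaw),np.sin(yaw)]); yd=np.array([-xd[1],xd[0]])
gray=cv2.cvtColor(U,cv2.COLOR_RGB2GRAY).astype(float)
for n,o,z in (("a",-.15,.0335),("b",-.05,.03),("c",.05,.03)):
    E={}
    for side in (1,-1):
        pts=[]
        for x in np.arange(-.055,-.024,.001):
            if abs(x+.038)<.002: pass
            # sample across edge
            ys=np.arange(.020,.040,.0002)*side
            P=np.array([np.r_[ctr+xd*x+yd*(o+y),z] for y in ys]); uv=proj(c,P)
            v=cv2.remap(gray.astype(np.float32),((uv[:,0]+.5)*S-.5).astype(np.float32),((uv[:,1]+.5)*S-.5).astype(np.float32),cv2.INTER_LINEAR).ravel()
            th=(v[:15].mean()+75)/2
            i=np.argmax(v<th)
            if i>0: pts.append((x,ys[i]))
        pts=np.array(pts); k=np.polyfit(pts[:,0]+.038,pts[:,1],1); r=pts[:,1]-np.polyval(k,pts[:,0]+.038)
        E[side]=k; print(n,side,"slope deg",np.degrees(k[0]),"pos mm",k[1]*1000,"res",r.std()*1000,len(pts))
    # end edge
    pts=[]
    for y in np.arange(-.022,.023,.001):
        xs=-np.arange(.048,.068,.0002); P=np.array([np.r_[ctr+xd*x+yd*(o+y),z] for x in xs]); uv=proj(c,P)
        v=cv2.remap(gray.astype(np.float32),((uv[:,0]+.5)*S-.5).astype(np.float32),((uv[:,1]+.5)*S-.5).astype(np.float32),cv2.INTER_LINEAR).ravel()
        th=(v[:15].mean()+75)/2; i=np.argmax(v<th)
        if i>0 and abs(y)>.006: pts.append((y,xs[i]))
    pts=np.array(pts); k=np.polyfit(pts[:,0],pts[:,1],1); print(n,"end slope",np.degrees(k[0]),"x mm",k[1]*1000)
E
```

```text
a 1 slope deg 4.523594205105467 pos mm 30.415967741935418 res 0.20294271116906054 31
a -1 slope deg 1.8713540889352824 pos mm -31.586290322580577 res 0.3588446891429744 31
a end slope -0.5294848883573863 x mm -58.034683408246956
b 1 slope deg 3.627192493368526 pos mm 30.539516129032194 res 0.4563433132663974 31
b -1 slope deg -2.1994186329216037 pos mm -31.61225806451607 res 0.14989417008959127 31
b end slope -0.6418762088308522 x mm -58.03432675395735
c 1 slope deg 0.3835120725472668 pos mm 29.86499999999995 res 0.33917863081334426 31
c -1 slope deg 1.617219583030458 pos mm -32.38225806451606 res 0.36534305290497815 31
c end slope 0.2372394622695847 x mm -58.503783141163375
```

>>> {"fn": "send_rows", "kwargs": {"increments": [[[-0.02, 0, -0.06, 0, 0, 0], [0, 0, -0.04, 0, 0, 0.12], [0, 0, 0, 0, 0, 0.13], [0, 0, 0.04, 0, 0, 0], [0, 0, 0.04, 0, 0, 0], [0, 0, 0.04, 0, 0, 0], [0, 0, 0, 0, 0, 0]]]}}

```text
clock: 43.9
eef_pos: [0.6185, -0.1133, 0.0507]
tool_rot: [0.057, 0.998, -0.001, 0.004]
ft_force: [0.2, -3.1, 15.8]
grip_width: 0.0533
```

```bash
python3 plan.py 0.6158 -0.1137 0.0471 86.0
```

```text
t 43.90 pos [ 0.6185 -0.1133  0.0507] psi 83.50 tiltz [ 0.0077 -0.0032 -1.    ] grip 0.0533 F [ 0.1572 -3.0969 15.8303] q [-0.1803  0.6186  0.0767  1.0208 -0.0018 -0.067 ]
shift in current tool axes (units 50mm): [ 0.0529 -0.014   0.0717]
shift in final tool axes: [ 0.0529 -0.0119  0.0721]
turn rotvec units (10deg): [-0.0144  0.0458 -0.2496] az total -0.24961418635129462 predicted q6 -0.11276842669836129
```

>>> {"fn": "send_rows", "kwargs": {"increments": [[[0, 0, -0.03, 0, 0, 0], [0, 0, 0, 0, 0, 0]]]}}

```text
clock: 44.15
eef_pos: [0.6185, -0.1133, 0.0507]
tool_rot: [0.057, 0.998, -0.001, 0.004]
ft_force: [3.2, -3.3, 8.5]
grip_width: 0.0532
```

>>> {"fn": "send_rows", "kwargs": {"increments": [[[0, 0, 0, 0, 0, 0], [0, 0, 0, 0, 0, 0], [0, 0, 0, 0, 0, 0], [0, 0, -0.4, 0, 0, 0], [0, 0, -0.8, 0, 0, 0], [0, 0, -0.8, 0, 0, 0], [0.8, 0, -0.5, 0, 0, 0], [0.9, -0.4, 0, 0, 0, 0]]], "grip": 0}}

```text
clock: 45.15
eef_pos: [0.5297, -0.1214, 0.1748]
tool_rot: [0.056, 0.998, -0.0, 0.002]
ft_force: [-0.4, -0.7, -0.1]
grip_width: 0.0854
```

>>> {"fn": "send_rows", "kwargs": {"increments": [[[0.9, -0.4, 0, 0, 0, 0], [0.9, -0.6, 0, 0, 0, 0], [0.8, -0.9, 0, 0, 0, 0], [0.2, -0.9, 0, 0, 0, 0], [0, -0.9, 0, 0, 0, 0]]]}}

```text
clock: 45.78
eef_pos: [0.3671, -0.2905, 0.1729]
tool_rot: [0.057, 0.998, 0.0, -0.0]
ft_force: [1.1, -0.2, 0.5]
grip_width: 0.0853
```

```bash
python3 plan.py; python3 - <<'E'
from workcell import *
from h import *
for n in ("top","scene"):
    c=camera(n); np.savez(n+"10.npz",**c)
    im=c["color"][:,:,::-1]
    cv2.imwrite(f"pics/{n}10.png",cv2.resize(im[180:270,300:420] if n=="top" else im[190:330,270:430],None,fx=5,fy=5 if n=="top" else 4.2,interpolation=cv2.INTER_CUBIC))
E
python3 chk.py top10.npz; python3 chk.py scene10.npz
```

```text
t 45.77 pos [ 0.3671 -0.2905  0.1729] psi 83.46 tiltz [-0.0004  0.0006 -1.    ] grip 0.0853 F [ 1.0574 -0.1847  0.4973] q [-0.6696  0.2203 -0.1997  1.1515  0.0003 -0.5554]
a plate L 0.0311(76) R 0.0308(71) end 0.0303(52) inner 0.0318(56) carrier 0.0310(378) screw off mm [1.1834 1.2355] 546.0
b plate L 0.0311(72) R 0.0304(72) end 0.0314(48) inner 0.0312(54) carrier 0.0311(378) screw off mm [ 0.6049 -1.1211] 543.0
c plate L 0.0310(68) R 0.0315(68) end 0.0311(42) inner 0.0319(56) carrier 0.0309(373) screw off mm [ 0.2452 -2.0089] 542.0
d plate L 0.0308(66) R 0.0314(68) end 0.0313(47) inner 0.0307(54) carrier  screw off mm [-0.2323 -2.7833] 559.0
a plate L 0.0287(29) R 0.0286(36) end 0.0287(35) inner nan(0) carrier 0.0289(62) screw off mm [-7.9892 -1.5008] 290.0
b plate L 0.0285(28) R 0.0281(4) end 0.0283(31) inner nan(0) carrier 0.0284(54) screw off mm None 0.0
c plate L 0.0286(22) R 0.0288(43) end 0.0290(30) inner 0.0287(20) carrier 0.0285(86) screw off mm [-2.1581 -5.9151] 682.0
d plate L 0.0284(17) R 0.0289(32) end 0.0279(19) inner 0.0288(15) carrier  screw off mm [ 0.3038 -4.6575] 590.0
  return _methods._mean(a, axis=axis, dtype=dtype,
  ret = ret.dtype.type(ret / rcount)
```

View pics/top10.png

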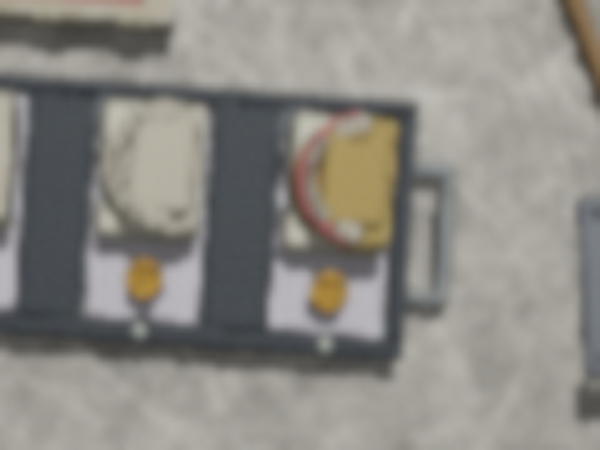

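View pics/scene10.png

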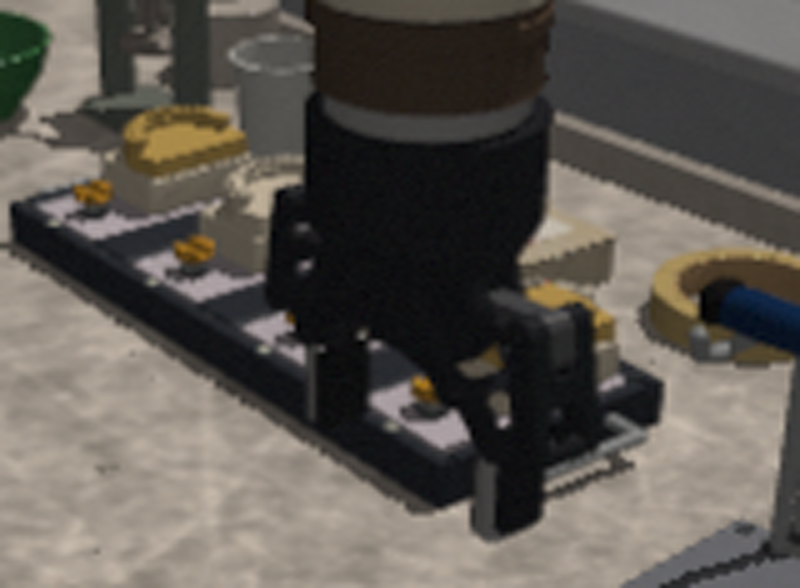

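```bash
python3 - <<'E'
from h import *
for f in ("top10.npz","top7.npz","scene7.npz"):
    c=load(f); U=up(c); hsv=cv2.cvtColor(U,cv2.COLOR_RGB2HSV)
    m=cv2.inRange(hsv,(98,110,30),(120,255,140)); roi=np.zeros_like(m)
    if "top" in f: roi[215*S:250*S,425*S:495*S]=255
    else: roi[245*S:300*S,400*S:475*S]=255
    m&=roi; m=cv2.morphologyEx(m,cv2.MORPH_OPEN,np.ones((7,7),np.uint8))
    cn=max(cv2.findContours(m,cv2.RETR_EXTERNAL,cv2.CHAIN_APPROX_NONE)[0],key=cv2.contourArea)
    r=cv2.minAreaRect(cn); M=cv2.moments(cn); p=upx([M["m10"]/M["m00"],M["m01"]/M["m00"]])
    P=cloud(c); ys,xs=np.nonzero(m[::S,::S]); q=P[ys,xs]; q=q[(q[:,2]>.05)&(q[:,2]<.4)]
    print(f,"rect px",upx(r[0]),np.array(r[1])/S,r[2],"moment",p,"cloud med",np.median(q,0),len(q), "z pct",np.percentile(q[:,2],[10,50,90]))
    A=np.c_[q[:,1],np.ones(len(q))]; 
    print(" z vs y fit",np.linalg.lstsq(A,q[:,2],rcond=None)[0]," x vs y",np.linalg.lstsq(A,q[:,0],rcond=None)[0], "y range",np.percentile(q[:,1],[1,99]))
    o,d=ray(c,[p]); print(o,d/np.linalg.norm(d))
t=load("top10.npz");
E
```

```text
top10.npz rect px [459.224 231.36 ] [ 6.6685 39.4458] 86.18592071533203 moment [457.9945 231.7223] cloud med [ 0.5628 -0.3122  0.179 ] 197 z pct [0.1758 0.179  0.1815]
 z vs y fit [-0.012  0.174]  x vs y [-0.0365  0.5512] y range [-0.3611 -0.2709]
[ 0.4524 -0.0018  1.1923] [[ 0.1042 -0.2915 -0.9509]]
top7.npz rect px [459.2656 231.354 ] [ 6.6663 39.76  ] 86.09950256347656 moment [458.0251 231.7048] cloud med [ 0.5628 -0.3123  0.1792] 198 z pct [0.1761 0.1792 0.1819]
 z vs y fit [-0.0011  0.1776]  x vs y [-0.0374  0.5509] y range [-0.3616 -0.2704]
[ 0.4524 -0.0018  1.1923] [[ 0.1043 -0.2916 -0.9509]]
scene7.npz rect px [434.5286 270.6115] [45.6015 10.6331] 24.90477180480957 moment [435.0972 270.4086] cloud med [ 0.5574 -0.3191  0.1751] 404 z pct [0.1672 0.1751 0.1783]
 z vs y fit [0.0066 0.176 ]  x vs y [-0.0276  0.5497] y range [-0.3599 -0.2735]
[-0.0652 -0.7403  0.62  ] [[ 0.7127  0.4824 -0.5093]]
```

>>> {"fn": "send_rows", "kwargs": {"increments": [[[0, 0, -0.7, 0, 0, -1], [0, 0, -0.7, 0, 0, -1], [0, 0, 0, 0, 0, -1], [0, 0, 0, 0, 0, -1], [0, 0, 0, 0, 0, -1], [0, 0, 0, 0, 0, -1], [0, 0, 0, 0, 0, -1], [0, 0, 0, 0, 0, -1]]]}}

```text
clock: 46.88
eef_pos: [0.3685, -0.2887, 0.2423]
tool_rot: [-0.601, 0.799, 0.001, -0.0]
ft_force: [0.0, -0.7, -1.5]
grip_width: 0.085
```

>>> {"fn": "send_rows", "kwargs": {"increments": [[[0, 0, 0, 0, 0, -0.95], [0, 0, 0, 0, 0, -0.9], [0, 0, 0, 0, 0, 0]]]}}

```text
clock: 47.25
eef_pos: [0.3686, -0.289, 0.2424]
tool_rot: [0.719, -0.695, -0.001, -0.0]
ft_force: [-1.2, -0.7, -0.3]
grip_width: 0.0854
```

```bash
python3 plan.py 0.5625 -0.316 0.235 182; python3 - <<'E'
from h import *
t=load("top10.npz"); print(onplane(t,[[459.25,231.36],[459.25-20,231.36+1.2],[459.25+20,231.36-1.2]],.177))
s=load("scene7.npz"); print(onplane(s,[[434.5,270.6]],.17))
E
```

```text
t 47.25 pos [ 0.3686 -0.289   0.2424] psi -178.08 tiltz [-0.0009  0.001  -1.    ] grip 0.0854 F [-1.2052 -0.6878 -0.3381] q [-0.6651  0.1776 -0.0667  1.3278  0.0003 -2.2695]
shift in current tool axes (units 50mm): [ 0.6706 -3.8582  0.1446]
shift in final tool axes: [ 0.6756 -3.8572  0.1486]
turn rotvec units (10deg): [ 0.0048  0.0062 -0.0077] az total -0.007688215031976142 predicted q6 -2.117543571119901
[[ 0.5646 -0.316   0.177 ]
 [ 0.5615 -0.2692  0.177 ]
 [ 0.5677 -0.3629  0.177 ]]
[[ 0.563  -0.3138  0.17  ]]
```

>>> {"fn": "send_rows", "kwargs": {"increments": [[[0.1, -0.5, 0, 0, 0, -0.1], [0.14, -0.85, 0, 0, 0, 0], [0.14, -0.85, 0, 0, 0, 0], [0.14, -0.85, 0.14, 0, 0, 0], [0.14, -0.8, 0, 0, 0, 0], [0, 0, 0, 0, 0, 0]]]}}

```text
clock: 48.0
eef_pos: [0.5645, -0.3123, 0.2332]
tool_rot: [0.725, -0.688, -0.001, 0.0]
ft_force: [-0.4, 0.1, -0.4]
grip_width: 0.085
```

```bash
python3 plan.py 0.5637 -0.3155 0.157 183; python3 - <<'E'
from workcell import *
import cv2
c=camera("scene")
cv2.imwrite("pics/s15.png",cv2.resize(c["color"][170:380,350:510,::-1],None,fx=4,fy=2.8,interpolation=cv2.INTER_CUBIC))
E
```

```text
t 48.00 pos [ 0.5645 -0.3123  0.2332] psi -177.02 tiltz [-0.0022  0.0016 -1.    ] grip 0.0850 F [-0.3978  0.0912 -0.416 ] q [-0.5055  0.5458  0.443   1.4707  0.0004 -2.1283]
shift in current tool axes (units 50mm): [0.0657 0.0165 1.5247]
shift in final tool axes: [0.0631 0.0197 1.5247]
turn rotvec units (10deg): [ 0.0121  0.01   -0.0021] az total -0.0021347627806676426 predicted q6 -2.133412213139184
```

View pics/s15.png

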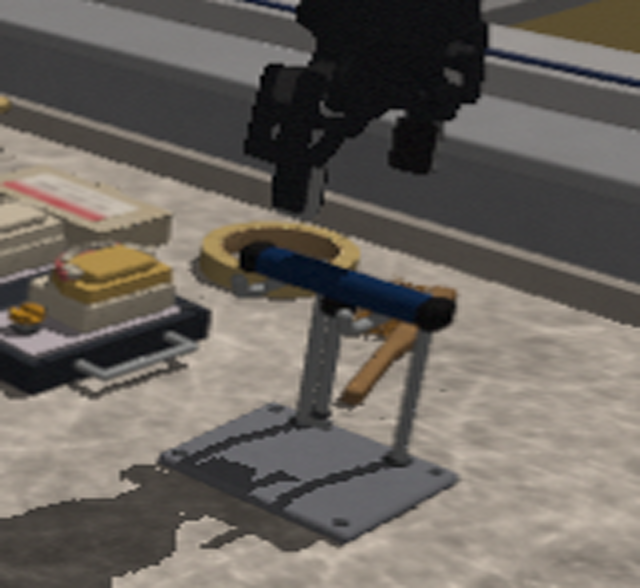

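>>> {"fn": "send_rows", "kwargs": {"increments": [[[0.05, 0.02, 0.2, 0, 0, 0], [0, 0, 0.4, 0, 0, 0], [0, 0, 0.4, 0, 0, 0], [0, 0, 0.3, 0, 0, 0], [0, 0, 0.2, 0, 0, 0], [0, 0, 0, 0, 0, 0]]]}}

```text
clock: 48.8
eef_pos: [0.561, -0.3157, 0.1602]
tool_rot: [0.725, -0.689, -0.001, 0.0]
ft_force: [0.3, -0.3, -0.7]
grip_width: 0.0852
```

```bash
python3 plan.py 0.5637 -0.3155 0.157 183; python3 - <<'E'
from workcell import *
import cv2
c=camera("scene")
cv2.imwrite("pics/s16.png",cv2.resize(c["color"][170:380,350:510,::-1],None,fx=4,fy=2.8,interpolation=cv2.INTER_CUBIC))
E
```

```text
t 48.80 pos [ 0.561  -0.3157  0.1602] psi -177.05 tiltz [-0.0012  0.0007 -1.    ] grip 0.0852 F [ 0.2997 -0.2588 -0.7319] q [-0.5126  0.5685  0.2916  1.2953 -0.     -2.1349]
shift in current tool axes (units 50mm): [-0.0009 -0.0545  0.0637]
shift in final tool axes: [-0.0009 -0.0544  0.0638]
turn rotvec units (10deg): [ 0.0069  0.0042 -0.0045] az total -0.004547063807558515 predicted q6 -2.133412213139184
```

View pics/s16.png

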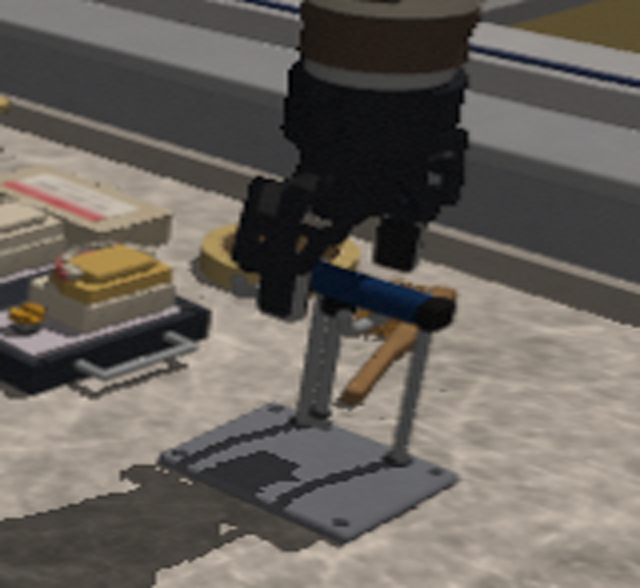

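>>> {"fn": "send_rows", "kwargs": {"increments": [[[0, -0.05, 0.06, 0, 0, 0], [0, 0, 0, 0, 0, 0]]]}}

```text
clock: 49.1
eef_pos: [0.5646, -0.3157, 0.1581]
tool_rot: [0.725, -0.688, 0.0, -0.0]
ft_force: [-0.8, 0.5, 0.3]
grip_width: 0.0855
```

>>> {"fn": "send_rows", "kwargs": {"increments": [[[0, 0, 0, 0, 0, 0], [0, 0, 0, 0, 0, 0], [0, 0, 0, 0, 0, 0], [0, 0, 0, 0, 0, 0], [0, 0, 0, 0, 0, 0], [0, 0, 0, 0, 0, 0], [0, 0, 0, 0, 0, 0]]], "grip": 1}}

```text
clock: 49.98
eef_pos: [0.5643, -0.3157, 0.158]
tool_rot: [0.725, -0.688, 0.0, -0.0]
ft_force: [0.8, -0.0, 1.3]
grip_width: 0.0169
```

```bash
python3 plan.py 0.5637 -0.3155 0.157 183; python3 - <<'E'
from workcell import *
import cv2
c=camera("scene")
cv2.imwrite("pics/s17.png",cv2.resize(c["color"][170:380,350:510,::-1],None,fx=4,fy=2.8,interpolation=cv2.INTER_CUBIC))
E
```

```text
t 49.98 pos [ 0.5643 -0.3157  0.158 ] psi -177.02 tiltz [ 0.0004 -0.0002 -1.    ] grip 0.0169 F [ 0.8144 -0.0122  1.3204] q [-0.5101  0.5743  0.2956  1.2917  0.     -2.133 ]
shift in current tool axes (units 50mm): [-0.0056  0.0123  0.0201]
shift in final tool axes: [-0.0056  0.0123  0.0201]
turn rotvec units (10deg): [-0.0022 -0.0013 -0.0018] az total -0.0018216459299992493 predicted q6 -2.133412213139184
```

View pics/s17.png

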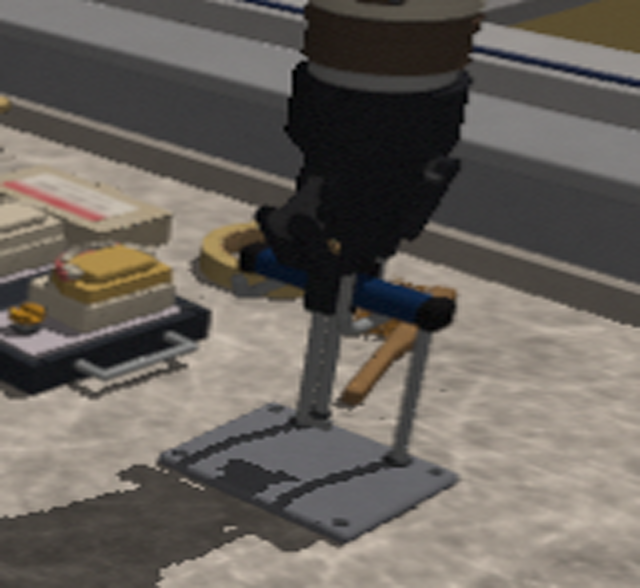

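>>> {"fn": "send_rows", "kwargs": {"increments": [[[0, 0, -0.2, 0, 0, 0], [0, 0, -0.4, 0, 0, 0], [0, 0, -0.4, 0, 0, 0], [0, 0.4, 0, 0, 0, 0], [0, 0.8, 0, 0, 0, 0], [0, 0.6, 0, 0, 0, 0], [0, 0.3, -0.4, 0, 0, 0], [0, 0, -0.4, 0, 0, 0]]]}}

```text
clock: 51.02
eef_pos: [0.4587, -0.3215, 0.2501]
tool_rot: [0.725, -0.689, 0.001, -0.0]
ft_force: [-0.0, 0.6, -1.2]
grip_width: 0.0173
```

```bash
python3 plan.py 0.5587 -0.1093 0.23 176; python3 - <<'E'
from workcell import *
from h import *
c=camera("scene"); np.savez("scene11.npz",**c)
cv2.imwrite("pics/s18.png",cv2.resize(c["color"][170:380,330:510,::-1],None,fx=4,fy=2.8,interpolation=cv2.INTER_CUBIC))
c=camera("top"); np.savez("top11.npz",**c)
E
python3 chk.py top11.npz
```

```text
t 51.02 pos [ 0.4587 -0.3215  0.2501] psi -177.08 tiltz [ 0.001  -0.0006 -1.    ] grip 0.0173 F [-0.0054  0.5966 -1.166 ] q [-0.6113  0.3566  0.1928  1.4058  0.0001 -2.2331]
shift in current tool axes (units 50mm): [-4.1369 -2.2127  0.4018]
shift in final tool axes: [-4.3731 -1.6985  0.4025]
turn rotvec units (10deg): [-0.0059 -0.0036  0.692 ] az total 0.692039489726983 predicted q6 -1.6941759026722933
a plate L 0.0309(74) R 0.0313(74) end 0.0309(50) inner 0.0319(56) carrier 0.0308(380) screw off mm [1.2435 1.2309] 547.0
b plate L 0.0311(72) R 0.0309(72) end 0.0310(46) inner 0.0312(53) carrier 0.0310(379) screw off mm [ 0.6155 -1.1154] 540.0
c plate L 0.0306(70) R 0.0312(71) end 0.0306(43) inner 0.0312(54) carrier 0.0309(373) screw off mm [ 0.2724 -2.0264] 542.0
d plate L 0.0308(67) R 0.0310(69) end 0.0300(44) inner 0.0309(54) carrier  screw off mm [-0.192  -2.7724] 560.0
```

View pics/s18.png

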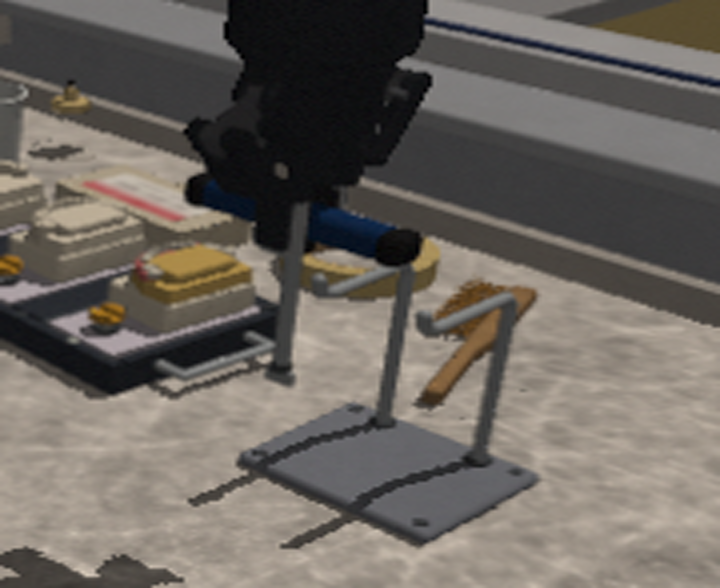

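```bash
sed 's/uv=proj(c,np.r_\[ctr+xd\*(-.038)+yd\*o,.0485\])/uv=proj(c,np.r_[ctr+xd*(-.038)+yd*o,.0465])/; s/onplane(c,p,.0485)/onplane(c,p,.0465)/' chk.py > chk2.py; python3 chk2.py scene11.npz | sed 's/plate.*screw/screw/'; python3 chk2.py scene9.npz | sed 's/plate.*screw/screw/'; python3 - <<'E'
from h import *
c=load("scene11.npz")
for h in (.108,.11,.112): print(h,proj(c,[0.4587,-0.3215,0.2501-h]))
im=c["color"][:,:,::-1]
cv2.imwrite("pics/bl.png",cv2.resize(im[285:320,380:425],None,fx=14,fy=14,interpolation=cv2.INTER_CUBIC))
E
```

```text
a screw off mm [ 0.3372 -0.5717] 872.0
b screw off mm [ 0.3329 -2.3215] 769.0
c screw off mm [-0.1481 -2.8788] 682.0
d screw off mm [ 1.2553 -2.0986] 578.0
a screw off mm [4.0458 2.1485] 920.0
b screw off mm [ 0.3875 -2.2845] 766.0
c screw off mm [-0.1213 -2.9105] 679.0
d screw off mm [ 1.7024 -2.7535] 543.0
0.108 [[399.6596 305.6906]]
0.11 [[399.5835 306.6104]]
0.112 [[399.5075 307.5282]]
```

View pics/bl.png

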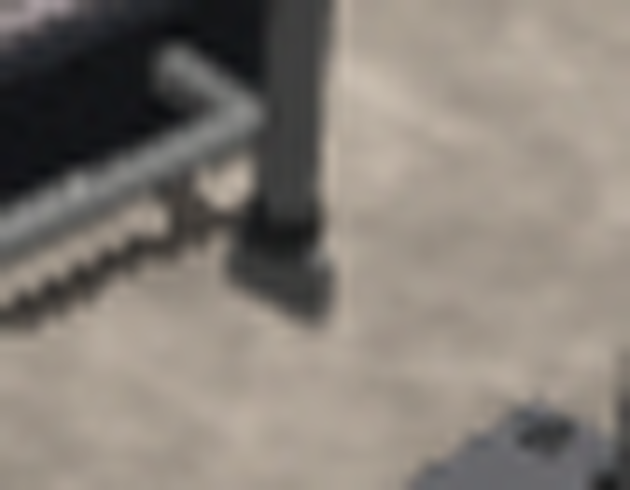

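>>> {"fn": "send_rows", "kwargs": {"increments": [[[0, 0, 0, 0, 0, 0.61], [-0.5, -0.2, 0, 0, 0, 0], [-0.8, -0.3, 0, 0, 0, 0], [-0.8, -0.3, 0, 0, 0, 0], [-0.8, -0.3, 0.3, 0, 0, 0], [-0.8, -0.3, 0.3, 0, 0, 0], [-0.6, -0.25, 0, 0, 0, 0], [0, 0, 0, 0, 0, 0]]]}}

```text
clock: 52.12
eef_pos: [0.5547, -0.1085, 0.2174]
tool_rot: [-0.689, 0.724, 0.0, 0.0]
ft_force: [-0.8, 0.3, -1.5]
grip_width: 0.0171
```

```bash
python3 plan.py 0.5595 -0.1091 0.172 176.8
```

```text
t 52.12 pos [ 0.5547 -0.1085  0.2174] psi 177.15 tiltz [-0.0001  0.0004 -1.    ] grip 0.0171 F [-0.8021  0.2856 -1.4883] q [-0.1933  0.38    0.142   1.333   0.0004 -1.7143]
shift in current tool axes (units 50mm): [ 0.0077 -0.0974  0.908 ]
shift in final tool axes: [ 0.0068 -0.0973  0.908 ]
turn rotvec units (10deg): [0.0008 0.0021 0.0346] az total 0.03460021252827801 predicted q6 -1.7075247635942903
```

>>> {"fn": "send_rows", "kwargs": {"increments": [[[0.01, -0.09, 0.3, 0, 0, 0.03], [0, 0, 0.4, 0, 0, 0], [0, 0, 0.2, 0, 0, 0], [0, 0, 0, 0, 0, 0], [0, 0, 0, 0, 0, 0]]]}}

```text
clock: 52.75
eef_pos: [0.5582, -0.1122, 0.1734]
tool_rot: [-0.685, 0.728, -0.0, 0.0]
ft_force: [0.6, 0.2, -0.7]
grip_width: 0.0174
```

```bash
python3 plan.py 0.5595 -0.1091 0.155 176.8; python3 - <<'E'
from workcell import *
from h import *
c=camera("scene"); np.savez("scene12.npz",**c); o=get_obs(); p=o["eef_pos"]
im=c["color"][:,:,::-1]
print(proj(c,[p-[0,0,.11],[0.5595,-0.1091,.05]]))
cv2.imwrite("pics/bl2.png",cv2.resize(im[235:305,330:400],None,fx=9,fy=8.5,interpolation=cv2.INTER_CUBIC))
E
```

```text
t 52.75 pos [ 0.5582 -0.1122  0.1734] psi 176.54 tiltz [ 0.001  -0.0002 -1.    ] grip 0.0174 F [ 0.6364  0.2446 -0.7155] q [-0.1984  0.4112  0.0722  1.2307  0.     -1.7088]
shift in current tool axes (units 50mm): [-0.0641 -0.0218  0.3672]
shift in final tool axes: [-0.064  -0.0225  0.3672]
turn rotvec units (10deg): [-0.006  -0.0008 -0.0262] az total -0.026179971324938833 predicted q6 -1.7075247635942903
[[357.3039 275.8334]
 [356.5984 280.0852]]
```

View pics/bl2.png

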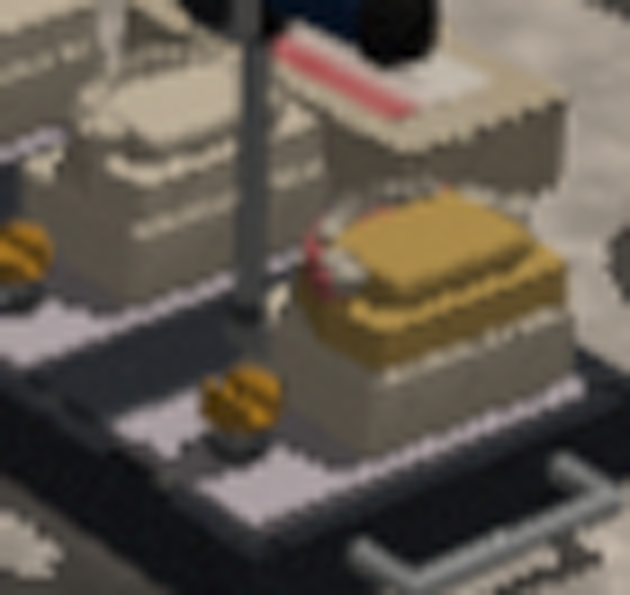

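>>> {"fn": "send_rows", "kwargs": {"increments": [[[-0.06, -0.02, 0, 0, 0, 0], [0, 0, 0.12, 0, 0, 0], [0, 0, 0.12, 0, 0, 0], [0, 0, 0.08, 0, 0, 0], [0, 0, 0, 0, 0, 0]]]}}

```text
clock: 53.42
eef_pos: [0.5589, -0.1087, 0.1563]
tool_rot: [-0.686, 0.728, 0.0, -0.0]
ft_force: [0.5, -0.2, -0.7]
grip_width: 0.017
```

```bash
python3 plan.py 0.5595 -0.1091 0.145 176.8
```

```text
t 53.42 pos [ 0.5589 -0.1087  0.1563] psi 176.58 tiltz [-0.0006  0.0002 -1.    ] grip 0.0170 F [ 0.4527 -0.1713 -0.6839] q [-0.1922  0.424   0.0457  1.1931  0.0001 -1.7033]
shift in current tool axes (units 50mm): [ 0.0069 -0.0118  0.2256]
shift in final tool axes: [ 0.0069 -0.0117  0.2256]
turn rotvec units (10deg): [ 0.0033  0.0008 -0.0217] az total -0.02171091787141961 predicted q6 -1.7075247635942903
```

>>> {"fn": "send_rows", "kwargs": {"increments": [[[0, 0, 0.08, 0, 0, 0], [0, 0, 0.08, 0, 0, 0], [0, 0, 0.05, 0, 0, 0], [0, 0, 0, 0, 0, 0]]]}}

```text
clock: 53.92
eef_pos: [0.5594, -0.1089, 0.1469]
tool_rot: [-0.686, 0.728, -0.001, 0.0]
ft_force: [-0.7, 0.3, 5.2]
grip_width: 0.0173
```

```bash
python3 plan.py 0.5595 -0.1091 0.145 176.8
```

```text
t 53.92 pos [ 0.5594 -0.1089  0.1469] psi 176.58 tiltz [ 0.0012 -0.0003 -1.    ] grip 0.0173 F [-0.7435  0.264   5.1501] q [-0.1922  0.4305  0.03    1.1692 -0.     -1.7033]
shift in current tool axes (units 50mm): [ 0.0043 -0.0024  0.038 ]
shift in final tool axes: [ 0.0044 -0.0024  0.038 ]
turn rotvec units (10deg): [-0.0069 -0.0011 -0.0221] az total -0.02208280930688602 predicted q6 -1.7075247635942903
```

>>> {"fn": "send_rows", "kwargs": {"increments": [[[0, 0, 0.04, 0, 0, 0], [0, 0, 0.03, 0, 0, 0], [0, 0, 0, 0, 0, 0]]]}}

```text
clock: 54.3
eef_pos: [0.5594, -0.1089, 0.1437]
tool_rot: [-0.686, 0.728, -0.001, 0.0]
ft_force: [-0.9, 0.4, 6.6]
grip_width: 0.0171
```

```bash
python3 plan.py 0.5595 -0.1091 0.145 176.8
```

```text
t 54.30 pos [ 0.5594 -0.1089  0.1437] psi 176.58 tiltz [ 0.0015 -0.0004 -1.    ] grip 0.0171 F [-0.9225  0.4303  6.5873] q [-0.1922  0.4328  0.0249  1.1614 -0.0001 -1.7033]
shift in current tool axes (units 50mm): [ 0.0035 -0.0013 -0.0254]
shift in final tool axes: [ 0.0035 -0.0012 -0.0254]
turn rotvec units (10deg): [-0.0086 -0.0016 -0.0222] az total -0.022213258620755027 predicted q6 -1.7075247635942903
```

>>> {"fn": "send_rows", "kwargs": {"increments": [[[0, 0, 0, 0, 0, 0.8], [0, 0, 0, 0, 0, 0.8], [0, 0, 0, 0, 0, 0.8], [0, 0, 0, 0, 0, 0.8], [0, 0, 0, 0, 0, 0.8], [0, 0, 0, 0, 0, 0.8], [0, 0, 0, 0, 0, 0.8], [0, 0, 0, 0, 0, 0.8]]]}}

```text
clock: 55.3
eef_pos: [0.5594, -0.1085, 0.1438]
tool_rot: [-0.194, 0.981, 0.0, 0.001]
ft_force: [-0.7, 0.7, 7.2]
grip_width: 0.0173
```

```bash
python3 plan.py 0.5595 -0.1091 0.145 86.8; python3 -c "
from workcell import *; o=get_obs(); print(o['ft_torque'],o['tau'])"
```

```text
t 55.30 pos [ 0.5594 -0.1085  0.1438] psi 112.33 tiltz [ 0.0014  0.0006 -1.    ] grip 0.0173 F [-0.7124  0.7017  7.1554] q [-0.192   0.4326  0.0249  1.1617  0.0008 -0.5818]
shift in current tool axes (units 50mm): [ 0.0025 -0.0122 -0.0245]
shift in final tool axes: [-0.0029 -0.0121 -0.0245]
turn rotvec units (10deg): [0.0018 0.0085 2.5534] az total 2.553374301169646 predicted q6 -0.13672843679939328
[0.30445708 0.42123485 0.01935084] [ -0.48370097 -41.53891325  22.46568561  -0.67879725  -0.32508502
  -0.89251405]
```

>>> {"fn": "send_rows", "kwargs": {"increments": [[[0, 0, 0, 0, 0, 0.8], [0, 0, 0, 0, 0, 0.8], [0, 0, 0, 0, 0, 0.7], [0, 0, 0, 0, 0, 0.5], [0, 0, 0, 0, 0, 0.3], [0, 0, 0, 0, 0, 0]]]}}

```text
clock: 56.05
eef_pos: [0.5594, -0.1082, 0.1438]
tool_rot: [0.073, 0.997, 0.001, 0.001]
ft_force: [-0.8, 1.6, 6.5]
grip_width: 0.0174
```

```bash
python3 plan.py 0.5595 -0.1091 0.145 86.8; python3 -c "
from workcell import *; o=get_obs(); print(o['ft_torque'],o['tau'])"
```

```text
t 56.05 pos [ 0.5594 -0.1082  0.1438] psi 81.59 tiltz [ 0.0015  0.0011 -1.    ] grip 0.0174 F [-0.7802  1.628   6.5088] q [-0.1918  0.4326  0.0249  1.1618  0.0014 -0.045 ]
shift in current tool axes (units 50mm): [-0.0037 -0.017  -0.0243]
shift in final tool axes: [-0.0021 -0.0173 -0.0243]
turn rotvec units (10deg): [ 0.0072  0.008  -0.5209] az total -0.520891168112857 predicted q6 -0.13672843679939328
[ 0.44376242  0.30358163 -0.03759894] [ -0.73345263 -41.53441787  22.4567306   -0.67319669  -0.50768333
   0.08985689]
```

>>> {"fn": "send_rows", "kwargs": {"increments": [[[0, 0, 0, 0, 0, 0.25], [0, 0, 0, 0, 0, 0.25], [0, 0, 0, 0, 0, 0]]]}}

```text
clock: 56.42
eef_pos: [0.5595, -0.1082, 0.1438]
tool_rot: [0.117, 0.993, 0.001, 0.001]
ft_force: [-1.1, 1.9, 6.7]
grip_width: 0.0172
```

```bash
python3 plan.py; python3 -c "
from workcell import *; o=get_obs(); print(o['ft_torque'],o['tau'])"
```

```text
t 56.42 pos [ 0.5595 -0.1082  0.1438] psi 76.60 tiltz [ 0.0016  0.0012 -1.    ] grip 0.0172 F [-1.0789  1.9315  6.6722] q [-0.1918  0.4326  0.0249  1.1617  0.0015  0.0422]
[0.50928199 0.3090592  0.01823714] [ -0.77868467 -41.53125286  22.44552791  -0.66377403  -0.53920738
   0.07775327]
```

>>> {"fn": "send_rows", "kwargs": {"increments": [[[0, 0, -0.04, 0, 0, 0], [0, 0, -0.04, 0, 0, 0], [0, 0, 0, 0, 0, 0]]]}}

```text
clock: 56.8
eef_pos: [0.5591, -0.1082, 0.1465]
tool_rot: [0.117, 0.993, 0.001, -0.0]
ft_force: [-0.7, 1.6, 1.4]
grip_width: 0.0171
```

>>> {"fn": "send_rows", "kwargs": {"increments": [[[0, 0, -0.2, 0, 0, 0], [0, 0, -0.4, 0, 0, 0], [0, 0, -0.4, 0, 0, 0], [0, 0, -0.2, 0, 0, 0]]]}}

```text
clock: 57.3
eef_pos: [0.5595, -0.1093, 0.2082]
tool_rot: [0.117, 0.993, -0.001, 0.001]
ft_force: [-0.3, 0.5, -0.4]
grip_width: 0.0174
```

```bash
python3 - <<'E'
from workcell import *
from h import *
c=camera("scene"); np.savez("scene13.npz",**c)
im=c["color"][:,:,::-1]
cv2.imwrite("pics/bl3.png",cv2.resize(im[235:305,300:400],None,fx=8,fy=8,interpolation=cv2.INTER_CUBIC))
E
```

```text
(no output)
```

View pics/bl3.png

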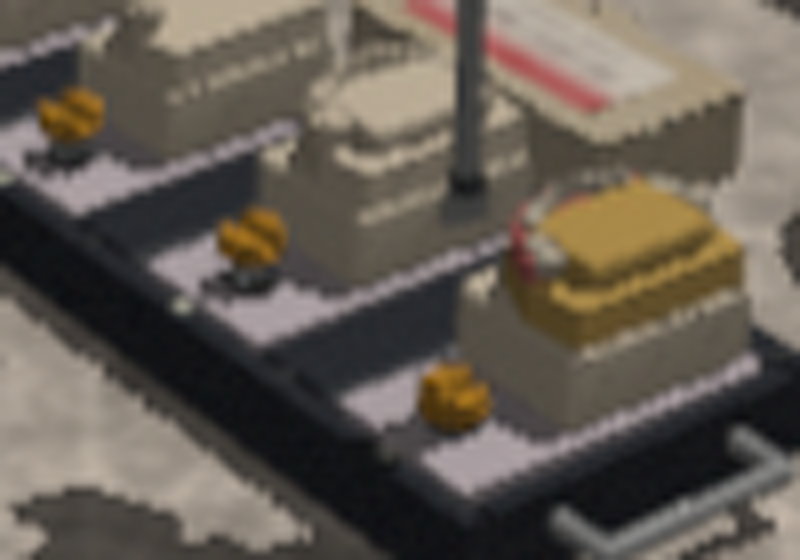

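>>> {"fn": "send_rows", "kwargs": {"increments": [[[0, 0, 0, 0, 0, -1], [0, 0, 0, 0, 0, -1], [0, 0, 0, 0, 0, -1], [0, 0, 0, 0, 0, -1], [0, 0, 0, 0, 0, -1], [0, 0, 0, 0, 0, -1], [0, 0, 0, 0, 0, -1], [0, 0, 0, 0, 0, -1]]]}}

```text
clock: 58.35
eef_pos: [0.5586, -0.1089, 0.206]
tool_rot: [-0.551, 0.834, 0.0, -0.001]
ft_force: [-0.3, -0.6, -1.2]
grip_width: 0.0172
```

>>> {"fn": "send_rows", "kwargs": {"increments": [[[0, 0, 0, 0, 0, -1], [0, 0, 0, 0, 0, -1], [-0.6, 0, 0, 0, 0, 0], [-0.7, -0.03, 0, 0, 0, 0], [-0.6, -0.03, 0, 0, 0, 0], [0, 0, 0.2, 0, 0, 0], [0, 0, 0, 0, 0, 0]]]}}

```text
clock: 59.22
eef_pos: [0.5666, -0.0145, 0.1951]
tool_rot: [-0.686, 0.728, 0.001, -0.001]
ft_force: [0.3, 0.0, -0.5]
grip_width: 0.0171
```

```bash
python3 plan.py 0.5660 -0.0113 0.156 176.8
```

```text
t 59.23 pos [ 0.5666 -0.0145  0.1951] psi 176.59 tiltz [-0.0035 -0.0006 -1.    ] grip 0.0171 F [ 0.2819  0.0059 -0.4772] q [-0.0251  0.3967  0.1083  1.2858 -0.0007 -1.5364]
shift in current tool axes (units 50mm): [-0.0631  0.0125  0.7824]
shift in final tool axes: [-0.0625  0.0149  0.7824]
turn rotvec units (10deg): [ 0.0196 -0.0047 -0.0212] az total -0.0212490118674765 predicted q6 -1.5349078031188697
```

>>> {"fn": "send_rows", "kwargs": {"increments": [[[-0.06, 0.01, 0.2, 0, 0, 0], [0, 0, 0.2, 0, 0, 0], [0, 0, 0.08, 0, 0, 0], [0, 0, 0, 0, 0, 0]]]}}

```text
clock: 59.72
eef_pos: [0.5671, -0.0114, 0.1723]
tool_rot: [-0.686, 0.728, 0.0, -0.0]
ft_force: [0.2, -0.2, -0.9]
grip_width: 0.0171
```

```bash
python3 plan.py 0.5660 -0.0113 0.156 176.8; python3 - <<'E'
from workcell import *
from h import *
c=camera("scene"); o=get_obs(); p=o["eef_pos"]
im=c["color"][:,:,::-1]
print((proj(c,[p-[0,0,.11],[0.5660,-0.0113,.05]])-[300,225])*8)
cv2.imwrite("pics/bl4.png",cv2.resize(im[225:295,300:380],None,fx=8,fy=8,interpolation=cv2.INTER_CUBIC))
E
```

```text
t 59.73 pos [ 0.5671 -0.0114  0.1723] psi 176.56 tiltz [-0.001 -0.    -1.   ] grip 0.0171 F [ 0.1519 -0.2111 -0.9148] q [-0.0201  0.4092  0.0662  1.2288 -0.0001 -1.5307]
shift in current tool axes (units 50mm): [-0.0006  0.0213  0.3253]
shift in final tool axes: [-0.0006  0.0216  0.3252]
turn rotvec units (10deg): [ 0.0057 -0.0005 -0.0245] az total -0.024498256489408732 predicted q6 -1.5349078031188697
[[253.1212 266.6893]
 [249.8586 303.3958]]
```

View pics/bl4.png

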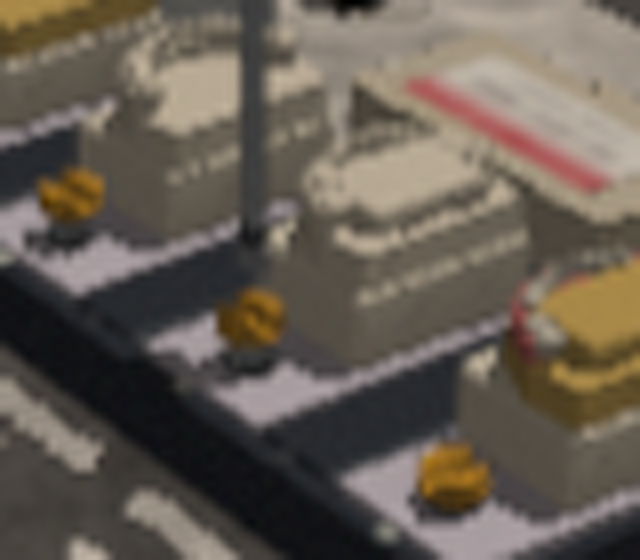

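>>> {"fn": "send_rows", "kwargs": {"increments": [[[0, 0.02, 0.1, 0, 0, 0], [0, 0, 0.12, 0, 0, 0], [0, 0, 0.1, 0, 0, 0], [0, 0, 0, 0, 0, 0]]]}}

```text
clock: 60.28
eef_pos: [0.5659, -0.011, 0.1561]
tool_rot: [-0.686, 0.728, 0.0, -0.0]
ft_force: [0.0, -0.1, -1.7]
grip_width: 0.0173
```

>>> {"fn": "send_rows", "kwargs": {"increments": [[[0, 0, 0.08, 0, 0, 0], [0, 0, 0.08, 0, 0, 0], [0, 0, 0.06, 0, 0, 0], [0, 0, 0, 0, 0, 0]]]}}

```text
clock: 60.78
eef_pos: [0.5668, -0.011, 0.1464]
tool_rot: [-0.686, 0.728, -0.0, 0.0]
ft_force: [-0.6, 1.0, 5.4]
grip_width: 0.0174
```

```bash
python3 plan.py 0.5660 -0.0113 0.1437 176.8
```

```text
t 60.77 pos [ 0.5668 -0.011   0.1464] psi 176.58 tiltz [ 0.0014 -0.     -1.    ] grip 0.0174 F [-0.5661  0.9898  5.4283] q [-0.0195  0.4251  0.0204  1.1647  0.     -1.5306]
shift in current tool axes (units 50mm): [0.0062 0.0159 0.0549]
shift in final tool axes: [0.0062 0.0159 0.0549]
turn rotvec units (10deg): [-0.0079  0.0004 -0.0218] az total -0.021810069860725888 predicted q6 -1.5349078031188697
```

Same signature as on the first screw, so the blade is in the slot. Press 3 mm more and turn.

>>> {"fn": "send_rows", "kwargs": {"increments": [[[0, 0, 0.04, 0, 0, 0], [0, 0, 0.02, 0, 0, 0], [0, 0, 0, 0, 0, 0.8], [0, 0, 0, 0, 0, 0.8], [0, 0, 0, 0, 0, 0.8], [0, 0, 0, 0, 0, 0.8], [0, 0, 0, 0, 0, 0.8], [0, 0, 0, 0, 0, 0.8]]]}}

```text
clock: 61.78
eef_pos: [0.5662, -0.0109, 0.1436]
tool_rot: [-0.328, 0.945, 0.0, 0.0]
ft_force: [-2.6, 0.7, 5.8]
grip_width: 0.0174
```

```bash
python3 plan.py 0.5660 -0.0113 0.1437 79.6
```

```text
t 61.77 pos [ 0.5662 -0.0109  0.1436] psi 128.33 tiltz [ 0.0003  0.0003 -1.    ] grip 0.0174 F [-2.6086  0.6685  5.8374] q [-0.0194  0.427   0.0155  1.1591  0.0003 -0.6884]
shift in current tool axes (units 50mm): [ 0.0088 -0.0036 -0.0015]
shift in final tool axes: [ 0.0032 -0.009  -0.0015]
turn rotvec units (10deg): [0.0015 0.0023 4.8728] az total 4.872800064131445 predicted q6 0.16155222981961903
```

>>> {"fn": "send_rows", "kwargs": {"increments": [[[0, 0, 0, 0, 0, 0.8], [0, 0, 0, 0, 0, 0.8], [0, 0, 0, 0, 0, 0.8], [0, 0, 0, 0, 0, 0.8], [0, 0, 0, 0, 0, 0.8], [0, 0, 0, 0, 0, 0.8], [0, 0, 0, 0, 0, 0.2], [0, 0, 0, 0, 0, 0]]]}}

```text
clock: 62.78
eef_pos: [0.5662, -0.0102, 0.1436]
tool_rot: [0.099, 0.995, 0.001, 0.0]
ft_force: [-3.0, 1.1, 6.6]
grip_width: 0.0174
```

```bash
python3 plan.py 0.5660 -0.0113 0.1437 79.6
```

```text
t 62.77 pos [ 0.5662 -0.0102  0.1436] psi 78.60 tiltz [ 0.0004  0.0017 -1.    ] grip 0.0174 F [-3.0272  1.0691  6.604 ] q [-0.019   0.4269  0.0155  1.159   0.0017  0.18  ]
shift in current tool axes (units 50mm): [ 0.0005 -0.0216 -0.0013]
shift in final tool axes: [ 0.0009 -0.0216 -0.0013]
turn rotvec units (10deg): [ 0.0099  0.0002 -0.0999] az total -0.09988669097118645 predicted q6 0.16155222981961903
```

>>> {"fn": "send_rows", "kwargs": {"increments": [[[0, 0, -0.04, 0, 0, 0], [0, 0, -0.04, 0, 0, 0], [0, 0, 0, 0, 0, 0], [0, 0, -0.2, 0, 0, 0], [0, 0, -0.4, 0, 0, 0], [0, 0, -0.4, 0, 0, 0], [0, 0, -0.2, 0, 0, 0]]]}}

```text
clock: 63.65
eef_pos: [0.5671, -0.0116, 0.2082]
tool_rot: [0.1, 0.995, -0.0, 0.001]
ft_force: [0.4, 0.3, -1.7]
grip_width: 0.017
```

```bash
python3 - <<'E'
from workcell import *
from h import *
c=camera("scene")
im=c["color"][:,:,::-1]
cv2.imwrite("pics/bl5.png",cv2.resize(im[225:295,280:380],None,fx=8,fy=8,interpolation=cv2.INTER_CUBIC))
E
```

```text
(no output)
```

View pics/bl5.png

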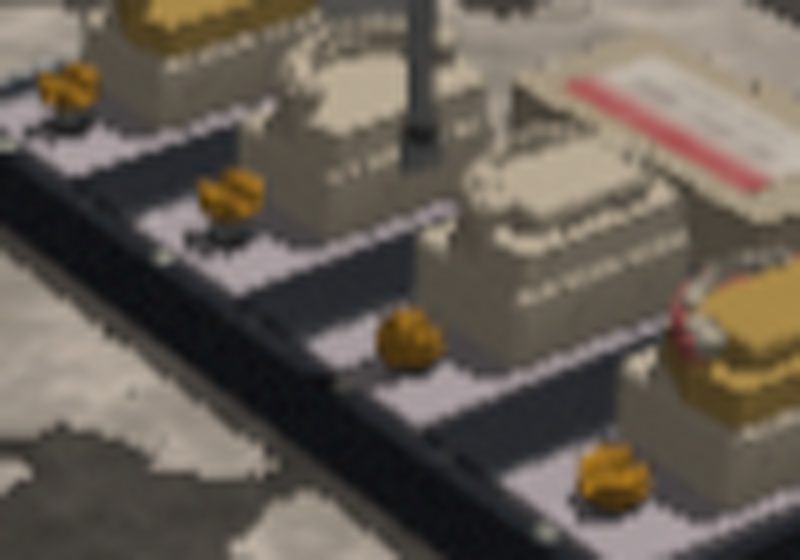

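>>> {"fn": "send_rows", "kwargs": {"increments": [[[0, 0, 0, 0, 0, -1], [0, 0, 0, 0, 0, -1], [0, 0, 0, 0, 0, -1], [0, 0, 0, 0, 0, -1], [0, 0, 0, 0, 0, -1], [0, 0, 0, 0, 0, -1], [0, 0, 0, 0, 0, -1], [0, 0, 0, 0, 0, -1]]]}}

```text
clock: 64.7
eef_pos: [0.566, -0.0113, 0.206]
tool_rot: [-0.566, 0.825, 0.0, -0.001]
ft_force: [-0.0, -0.0, -1.1]
grip_width: 0.0167
```

>>> {"fn": "send_rows", "kwargs": {"increments": [[[0, 0, 0, 0, 0, -0.9], [0, 0, 0, 0, 0, -0.9], [-0.6, 0, 0, 0, 0, 0], [-0.7, -0.03, 0, 0, 0, 0], [-0.6, -0.03, 0, 0, 0, 0], [0, 0, 0.2, 0, 0, 0], [0, 0, 0, 0, 0, 0]]]}}

```text
clock: 65.58
eef_pos: [0.5739, 0.083, 0.195]
tool_rot: [-0.686, 0.728, 0.001, -0.002]
ft_force: [-0.3, -0.4, -0.4]
grip_width: 0.0169
```

```bash
python3 plan.py 0.5726 0.0880 0.172 176.8
```

```text
t 65.58 pos [0.5739 0.083  0.195 ] psi 176.58 tiltz [-0.0034 -0.0013 -1.    ] grip 0.0169 F [-0.2961 -0.3659 -0.3524] q [ 0.1441  0.4229  0.1479  1.2993 -0.0008 -1.3671]
shift in current tool axes (units 50mm): [-0.0982  0.0308  0.4608]
shift in final tool axes: [-0.0976  0.032   0.4608]
turn rotvec units (10deg): [ 0.0193 -0.0084 -0.0216] az total -0.02158455624422686 predicted q6 -1.362453946782922
```

>>> {"fn": "send_rows", "kwargs": {"increments": [[[-0.05, 0.01, 0.2, 0, 0, 0], [-0.04, 0.01, 0.2, 0, 0, 0], [0, 0, 0.06, 0, 0, 0], [0, 0, 0, 0, 0, 0]]]}}

```text
clock: 66.08
eef_pos: [0.5741, 0.0879, 0.1734]
tool_rot: [-0.686, 0.728, 0.0, -0.0]
ft_force: [0.0, -0.5, -1.5]
grip_width: 0.0174
```

```bash
python3 plan.py 0.5724 0.0878 0.156 176.8; python3 - <<'E'
from workcell import *
from h import *
c=camera("scene"); o=get_obs(); p=o["eef_pos"]
im=c["color"][:,:,::-1]
print((proj(c,[p-[0,0,.11],[0.5724,0.0878,.05]])-[270,210])*8)
cv2.imwrite("pics/bl6.png",cv2.resize(im[210:280,270:350],None,fx=8,fy=8,interpolation=cv2.INTER_CUBIC))
E
```

```text
t 66.08 pos [0.5741 0.0879 0.1734] psi 176.56 tiltz [-0.0008 -0.0002 -1.    ] grip 0.0174 F [ 0.008  -0.4795 -1.4565] q [ 0.1519  0.4347  0.1086  1.2455 -0.0001 -1.3588]
shift in current tool axes (units 50mm): [0.0037 0.033  0.3478]
shift in final tool axes: [0.0037 0.0333 0.3477]
turn rotvec units (10deg): [ 0.0046 -0.0013 -0.0238] az total -0.023790249173202938 predicted q6 -1.3627428439887614
[[311.9351 262.4066]
 [308.5985 301.2922]]
```

View pics/bl6.png

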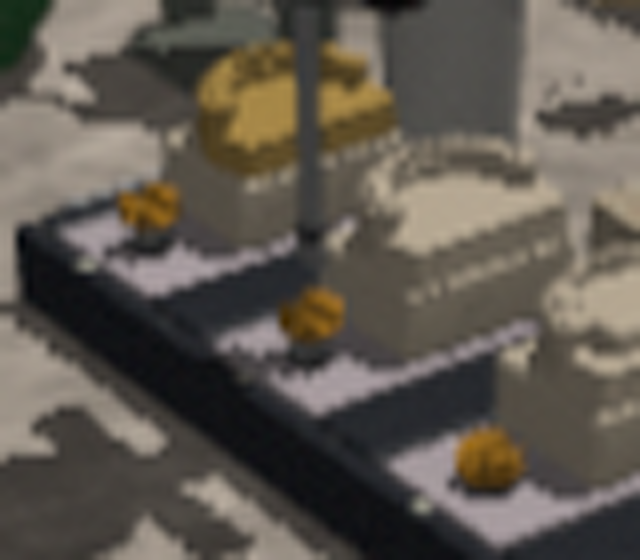

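>>> {"fn": "send_rows", "kwargs": {"increments": [[[0, 0.02, 0.1, 0, 0, 0], [0, 0, 0.12, 0, 0, 0], [0, 0, 0.12, 0, 0, 0], [0, 0, 0, 0, 0, 0]]]}}

```text
clock: 66.62
eef_pos: [0.5728, 0.0882, 0.1559]
tool_rot: [-0.686, 0.728, 0.0, -0.001]
ft_force: [0.1, 0.7, -1.5]
grip_width: 0.0174
```

>>> {"fn": "send_rows", "kwargs": {"increments": [[[0, 0, 0.08, 0, 0, 0], [0, 0, 0.08, 0, 0, 0], [0, 0, 0.06, 0, 0, 0], [0, 0, 0, 0, 0, 0]]]}}

```text
clock: 67.12
eef_pos: [0.5737, 0.0883, 0.1465]
tool_rot: [-0.686, 0.728, -0.0, 0.001]
ft_force: [-1.2, 0.6, 4.7]
grip_width: 0.017
```

```bash
python3 plan.py 0.5730 0.0876 0.1437 176.8
```

```text
t 67.12 pos [0.5737 0.0883 0.1465] psi 176.58 tiltz [ 0.0014  0.0002 -1.    ] grip 0.0170 F [-1.2197  0.5974  4.7298] q [ 0.1527  0.4506  0.0608  1.1795 -0.     -1.3585]
shift in current tool axes (units 50mm): [0.0146 0.0142 0.0558]
shift in final tool axes: [0.0145 0.0142 0.0559]
turn rotvec units (10deg): [-0.0082  0.0016 -0.0217] az total -0.021698351122148553 predicted q6 -1.3632408234307
```

>>> {"fn": "send_rows", "kwargs": {"increments": [[[0, 0, 0.04, 0, 0, 0], [0, 0, 0.025, 0, 0, 0], [0, 0, 0, 0, 0, 0.8], [0, 0, 0, 0, 0, 0.8], [0, 0, 0, 0, 0, 0.8], [0, 0, 0, 0, 0, 0.8], [0, 0, 0, 0, 0, 0.8], [0, 0, 0, 0, 0, 0.8]]]}}

```text
clock: 68.12
eef_pos: [0.5733, 0.0884, 0.1435]
tool_rot: [-0.328, 0.945, 0.0, 0.0]
ft_force: [-2.0, -0.2, 7.5]
grip_width: 0.0169
```

>>> {"fn": "send_rows", "kwargs": {"increments": [[[0, 0, 0, 0, 0, 0.8], [0, 0, 0, 0, 0, 0.8], [0, 0, 0, 0, 0, 0.8], [0, 0, 0, 0, 0, 0.8], [0, 0, 0, 0, 0, 0.8], [0, 0, 0, 0, 0, 0.8], [0, 0, 0, 0, 0, 0.2], [0, 0, 0, 0, 0, 0]]]}}

```text
clock: 69.12
eef_pos: [0.5733, 0.089, 0.1436]
tool_rot: [0.099, 0.995, 0.001, 0.0]
ft_force: [-1.9, 2.3, 7.5]
grip_width: 0.017
```

>>> {"fn": "send_rows", "kwargs": {"increments": [[[0, 0, -0.04, 0, 0, 0], [0, 0, -0.04, 0, 0, 0], [0, 0, 0, 0, 0, 0]]]}}

```text
clock: 69.5
eef_pos: [0.5734, 0.0889, 0.1465]
tool_rot: [0.099, 0.995, 0.001, 0.0]
ft_force: [-0.8, 2.5, 2.1]
grip_width: 0.0172
```

>>> {"fn": "send_rows", "kwargs": {"increments": [[[0, 0, -0.2, 0, 0, 0], [0, 0, -0.4, 0, 0, 0], [0, 0, -0.4, 0, 0, 0], [0, 0, -0.2, 0, 0, 0]]]}}

```text
clock: 70.0
eef_pos: [0.5739, 0.0877, 0.2078]
tool_rot: [0.1, 0.995, -0.0, 0.001]
ft_force: [-0.1, 0.1, -0.9]
grip_width: 0.0167
```

```bash
python3 - <<'E'
from workcell import *
from h import *
c=camera("scene")
im=c["color"][:,:,::-1]
cv2.imwrite("pics/bl7.png",cv2.resize(im[210:280,260:350],None,fx=8,fy=8,interpolation=cv2.INTER_CUBIC))
E
```

```text
(no output)
```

View pics/bl7.png

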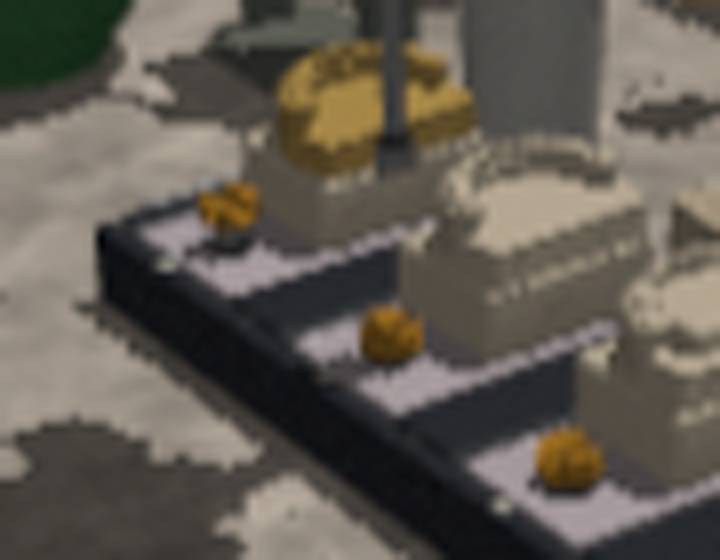

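Third screw is down and turned (at (392,333)); the last one, at (230,208) in the zoom, still stands up. On to it.

>>> {"fn": "send_rows", "kwargs": {"increments": [[[0, 0, 0, 0, 0, -1], [0, 0, 0, 0, 0, -1], [0, 0, 0, 0, 0, -1], [0, 0, 0, 0, 0, -1], [0, 0, 0, 0, 0, -1], [0, 0, 0, 0, 0, -1], [0, 0, 0, 0, 0, -1], [0, 0, 0, 0, 0, -1]]]}}

```text
clock: 71.05
eef_pos: [0.5729, 0.0878, 0.2057]
tool_rot: [-0.566, 0.825, 0.0, -0.001]
ft_force: [0.5, 0.4, -0.5]
grip_width: 0.0176
```

>>> {"fn": "send_rows", "kwargs": {"increments": [[[0, 0, 0, 0, 0, -0.9], [0, 0, 0, 0, 0, -0.9], [-0.6, 0, 0, 0, 0, 0], [-0.75, -0.02, 0, 0, 0, 0], [-0.65, -0.02, 0, 0, 0, 0], [0, 0, 0.5, 0, 0, 0], [0, 0, 0.16, 0, 0, 0], [0, 0, 0, 0, 0, 0]]]}}

```text
clock: 72.05
eef_pos: [0.5806, 0.1872, 0.1724]
tool_rot: [-0.685, 0.728, 0.0, -0.001]
ft_force: [0.2, 0.2, -1.4]
grip_width: 0.0172
```

```bash
python3 plan.py 0.5797 0.1876 0.156 176.8; python3 - <<'E'
from workcell import *
from h import *
c=camera("scene"); o=get_obs(); p=o["eef_pos"]
im=c["color"][:,:,::-1]
print((proj(c,[p-[0,0,.11],[0.5797,0.1876,.05]])-[250,200])*8)
cv2.imwrite("pics/bl8.png",cv2.resize(im[200:270,250:330],None,fx=8,fy=8,interpolation=cv2.INTER_CUBIC))
E
```

```text
t 72.05 pos [0.5806 0.1872 0.1724] psi 176.55 tiltz [-0.0026 -0.0012 -1.    ] grip 0.0172 F [ 0.1886  0.1663 -1.3565] q [ 0.312   0.4945  0.201   1.2801 -0.0003 -1.1985]
shift in current tool axes (units 50mm): [-0.0079  0.0168  0.3285]
shift in final tool axes: [-0.0075  0.0175  0.3285]
turn rotvec units (10deg): [ 0.0143 -0.0076 -0.0254] az total -0.02542037082555453 predicted q6 -1.2019664859313086
[[311.1114 236.5033]
 [308.8423 271.6649]]
```

View pics/bl8.png

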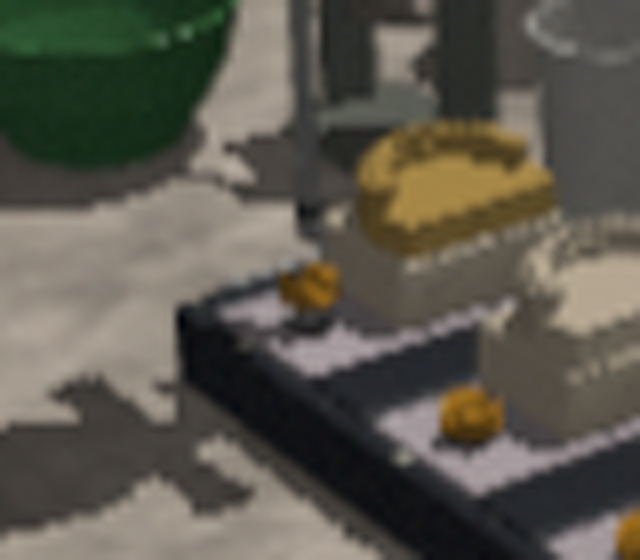

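>>> {"fn": "send_rows", "kwargs": {"increments": [[[0, 0.02, 0, 0, 0, 0], [0, 0, 0.1, 0, 0, 0], [0, 0, 0.12, 0, 0, 0], [0, 0, 0.1, 0, 0, 0], [0, 0, 0, 0, 0, 0]]]}}

```text
clock: 72.72
eef_pos: [0.5798, 0.1878, 0.1567]
tool_rot: [-0.686, 0.728, 0.0, -0.001]
ft_force: [0.1, 0.4, -1.4]
grip_width: 0.0173
```

```bash
python3 plan.py 0.5797 0.1876 0.156 176.8
```

```text
t 72.72 pos [0.5798 0.1878 0.1567] psi 176.58 tiltz [-0.0015 -0.0005 -1.    ] grip 0.0173 F [ 0.1343  0.3527 -1.3751] q [ 0.3133  0.5018  0.171   1.2416  0.     -1.1979]
shift in current tool axes (units 50mm): [0.0046 0.0011 0.0142]
shift in final tool axes: [0.0046 0.0011 0.0142]
turn rotvec units (10deg): [ 0.0086 -0.0033 -0.0216] az total -0.021616812738443514 predicted q6 -1.2019664859313086
```

>>> {"fn": "send_rows", "kwargs": {"increments": [[[0, 0, 0.08, 0, 0, 0], [0, 0, 0.08, 0, 0, 0], [0, 0, 0.06, 0, 0, 0], [0, 0, 0, 0, 0, 0]]]}}

```text
clock: 73.22
eef_pos: [0.5805, 0.1882, 0.1472]
tool_rot: [-0.686, 0.728, -0.0, 0.001]
ft_force: [-0.4, -0.5, 5.3]
grip_width: 0.0172
```

```bash
python3 plan.py 0.5797 0.1876 0.1437 176.8
```

```text
t 73.22 pos [0.5805 0.1882 0.1472] psi 176.59 tiltz [ 0.001   0.0005 -1.    ] grip 0.0172 F [-0.4452 -0.5049  5.2709] q [ 0.3134  0.5076  0.1547  1.2168  0.0001 -1.1979]
shift in current tool axes (units 50mm): [0.0124 0.016  0.0693]
shift in final tool axes: [0.0123 0.0159 0.0693]
turn rotvec units (10deg): [-0.0058  0.003  -0.0211] az total -0.021117460458074788 predicted q6 -1.2019664859313086
```

>>> {"fn": "send_rows", "kwargs": {"increments": [[[0, 0, 0.04, 0, 0, 0], [0, 0, 0.035, 0, 0, 0], [0, 0, 0, 0, 0, 0.8], [0, 0, 0, 0, 0, 0.8], [0, 0, 0, 0, 0, 0.8], [0, 0, 0, 0, 0, 0.8], [0, 0, 0, 0, 0, 0.8], [0, 0, 0, 0, 0, 0.8]]]}}

```text
clock: 74.22
eef_pos: [0.5801, 0.1883, 0.1438]
tool_rot: [-0.328, 0.945, 0.0, 0.0]
ft_force: [-2.1, 0.0, 6.4]
grip_width: 0.0173
```

>>> {"fn": "send_rows", "kwargs": {"increments": [[[0, 0, 0, 0, 0, 0.8], [0, 0, 0, 0, 0, 0.8], [0, 0, 0, 0, 0, 0.8], [0, 0, 0, 0, 0, 0.8], [0, 0, 0, 0, 0, 0.8], [0, 0, 0, 0, 0, 0.8], [0, 0, 0, 0, 0, 0.2], [0, 0, 0, 0, 0, 0]]]}}

```text
clock: 75.22
eef_pos: [0.5803, 0.1888, 0.1439]
tool_rot: [0.099, 0.995, 0.001, 0.0]
ft_force: [-2.9, -0.5, 6.3]
grip_width: 0.0173
```

>>> {"fn": "send_rows", "kwargs": {"increments": [[[0, 0, -0.04, 0, 0, 0], [0, 0, -0.04, 0, 0, 0], [0, 0, 0, 0, 0, 0]]]}}

```text
clock: 75.6
eef_pos: [0.5805, 0.1886, 0.1466]
tool_rot: [0.099, 0.995, 0.001, 0.0]
ft_force: [0.4, 2.2, 1.1]
grip_width: 0.0173
```

>>> {"fn": "send_rows", "kwargs": {"increments": [[[0, 0, -0.2, 0, 0, 0], [0, 0, -0.4, 0, 0, 0], [0, 0, -0.5, 0, 0, 0], [0, 0, -0.5, 0, 0, 0]]]}}

```text
clock: 76.1
eef_pos: [0.5801, 0.1872, 0.2276]
tool_rot: [0.1, 0.995, -0.001, -0.0]
ft_force: [0.0, 0.4, -1.3]
grip_width: 0.0171
```

```bash
python3 - <<'E'
from workcell import *
from h import *
c=camera("scene"); np.savez("scene14.npz",**c)
im=c["color"][:,:,::-1]
cv2.imwrite("pics/bl9.png",cv2.resize(im[205:300,260:380],None,fx=6.5,fy=6.2,interpolation=cv2.INTER_CUBIC))
E
python3 plan.py 0.5 -0.2 0.26 183
```

```text
t 76.15 pos [0.5817 0.1877 0.2317] psi 78.55 tiltz [ 0.0056  0.0004 -1.    ] grip 0.0172 F [0.5384 1.1832 1.5848] q [ 0.3128  0.465   0.3087  1.409  -0.0014  0.5126]
shift in current tool axes (units 50mm): [ 0.0601 -7.9235 -0.5781]
shift in final tool axes: [ 7.658   2.0381 -0.5662]
turn rotvec units (10deg): [ -0.0225   0.0296 -10.4446] az total -10.444644737436573 predicted q6 -2.003662581467091
```

View pics/bl9.png

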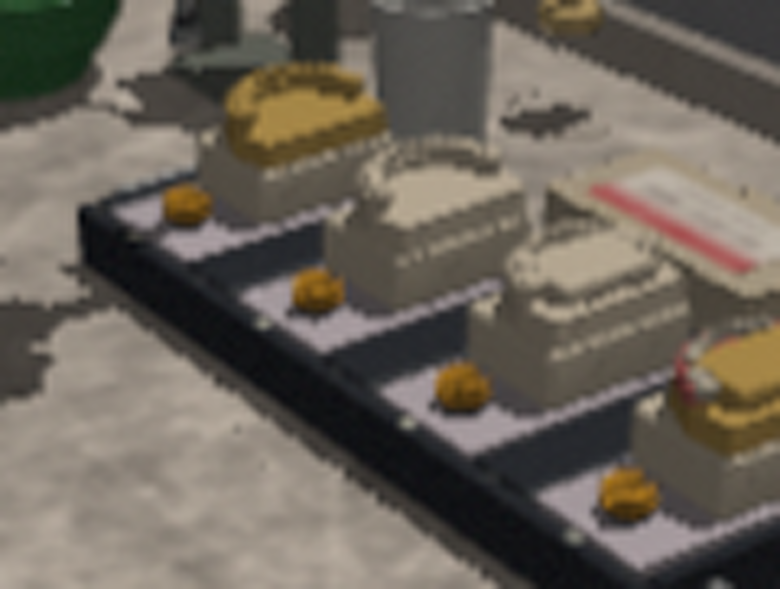

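>>> {"fn": "send_rows", "kwargs": {"increments": [[[0, 0, -0.3, 0, 0, -1], [0, 0, -0.3, 0, 0, -1], [0, 0, 0, 0, 0, -1], [0, 0, 0, 0, 0, -1], [0, 0, 0, 0, 0, -1], [0, 0, 0, 0, 0, -1], [0, 0, 0, 0, 0, -1], [0, 0, 0, 0, 0, -1]]]}}

```text
clock: 77.15
eef_pos: [0.5801, 0.1873, 0.2562]
tool_rot: [-0.566, 0.825, -0.0, -0.001]
ft_force: [0.1, -0.5, -0.4]
grip_width: 0.0171
```

>>> {"fn": "send_rows", "kwargs": {"increments": [[[0, 0, 0, 0, 0, -0.9], [0, 0, 0, 0, 0, -0.9], [0, 0, 0, 0, 0, -0.64], [0, 0, 0, 0, 0, 0]]]}}

```text
clock: 77.65
eef_pos: [0.5801, 0.1874, 0.2563]
tool_rot: [0.725, -0.689, 0.0, 0.001]
ft_force: [-0.8, 0.5, -1.5]
grip_width: 0.0172
```

```bash
python3 plan.py 0.4587 -0.318 0.25 183
```

```text
t 77.65 pos [0.5801 0.1874 0.2563] psi -177.11 tiltz [-0.0008 -0.0011 -1.    ] grip 0.0172 F [-0.7558  0.4738 -1.5001] q [ 0.3129  0.4616  0.3665  1.4768 -0.0009 -1.3082]
shift in current tool axes (units 50mm): [9.9736 2.9346 0.1391]
shift in final tool axes: [9.9679 2.9545 0.1256]
turn rotvec units (10deg): [ 0.0047 -0.0063 -0.0114] az total -0.011393397456265575 predicted q6 -2.2293467529023463
```

>>> {"fn": "send_rows", "kwargs": {"increments": [[[0.6, 0.18, 0, 0, 0, -0.01], [0.9, 0.27, 0, 0, 0, 0], [0.95, 0.28, 0, 0, 0, 0], [0.95, 0.28, 0, 0, 0, 0], [0.95, 0.28, 0, 0, 0, 0], [0.95, 0.28, 0, 0, 0, 0], [0.95, 0.28, 0, 0, 0, 0], [0.95, 0.28, 0, 0, 0, 0]]]}}

```text
clock: 78.65
eef_pos: [0.4925, -0.1789, 0.2568]
tool_rot: [0.725, -0.689, 0.0, 0.0]
ft_force: [0.7, 0.5, -0.6]
grip_width: 0.0171
```

>>> {"fn": "send_rows", "kwargs": {"increments": [[[0.9, 0.27, 0, 0, 0, 0], [0.9, 0.27, 0, 0, 0, 0], [0.6, 0.18, 0, 0, 0, 0], [0.37, 0.1, 0, 0, 0, 0], [0, 0, 0, 0, 0, 0]]]}}

```text
clock: 79.28
eef_pos: [0.4594, -0.3185, 0.2565]
tool_rot: [0.725, -0.689, -0.0, 0.0]
ft_force: [0.2, 0.1, -0.2]
grip_width: 0.0172
```

```bash
python3 plan.py 0.4587 -0.3215 0.208 183; python3 - <<'E'
from workcell import *
from h import *
for n in ("top","scene"):
    c=camera(n); np.savez(n+"15.npz",**c)
    im=c["color"][:,:,::-1]
    cv2.imwrite(f"pics/{n}15.png",cv2.resize(im[180:265,230:400] if n=="top" else im[170:380,330:510],None,fx=4.5 if n=="top" else 4,fy=4.5 if n=="top" else 2.8,interpolation=cv2.INTER_CUBIC))
# screw head heights
ctr=np.array([.6069,.0377]); yaw=np.radians(-3.94); xd=np.array([np.cos(yaw),np.sin(yaw)]); yd=np.array([-xd[1],xd[0]])
for f in ("top11.npz","top15.npz"):
    P=cloud(load(f)); L=P[...,:2]-ctr; X=L@xd;Y=L@yd
    for n,o in zip("abcd",(-.15,-.05,.05,.15)):
        k=(np.hypot(X+.038,Y-o+.001)<.008)&(P[...,2]<.08); z=P[...,2][k]; print(f,n,"head z median %.4f p85 %.4f n %d"%(np.median(z),np.percentile(z,85),k.sum()))
E
python3 chk.py top15.npz
```

```text
t 79.28 pos [ 0.4594 -0.3185  0.2565] psi -177.07 tiltz [-0.0004  0.0003 -1.    ] grip 0.0172 F [ 0.1596  0.1202 -0.1583] q [-0.6063  0.3538  0.2052  1.4227  0.0001 -2.2282]
shift in current tool axes (units 50mm): [0.0592 0.0159 0.97  ]
shift in final tool axes: [0.0588 0.0163 0.97  ]
turn rotvec units (10deg): [ 0.0021  0.002  -0.0071] az total -0.0070521559802500635 predicted q6 -2.2344818030413536
top11.npz a head z median 0.0502 p85 0.0525 n 29
top11.npz b head z median 0.0492 p85 0.0519 n 31
top11.npz c head z median 0.0494 p85 0.0521 n 29
top11.npz d head z median 0.0491 p85 0.0510 n 27
top15.npz a head z median 0.0423 p85 0.0448 n 27
top15.npz b head z median 0.0429 p85 0.0460 n 27
top15.npz c head z median 0.0408 p85 0.0438 n 27
top15.npz d head z median 0.0420 p85 0.0438 n 26
a plate L 0.0303(72) R 0.0308(72) end 0.0301(50) inner 0.0316(56) carrier 0.0308(380) screw off mm [0.6771 1.7183] 515.0
b plate L 0.0312(73) R 0.0305(72) end 0.0306(44) inner 0.0311(59) carrier 0.0308(381) screw off mm [-0.2334 -0.7812] 505.0
c plate L 0.0312(69) R 0.0305(71) end 0.0305(46) inner 0.0308(59) carrier 0.0308(377) screw off mm [-0.5956 -2.2994] 496.0
d plate L 0.0317(65) R 0.0307(66) end 0.0312(45) inner 0.0313(58) carrier  screw off mm [-0.7152 -3.6863] 526.0
```

View pics/top15.png

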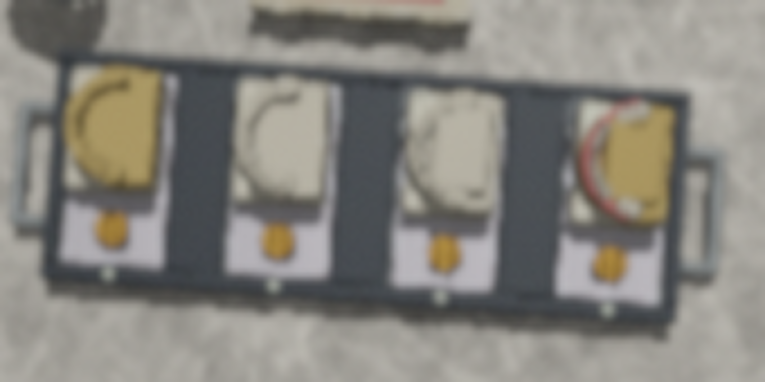

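View pics/scene15.png

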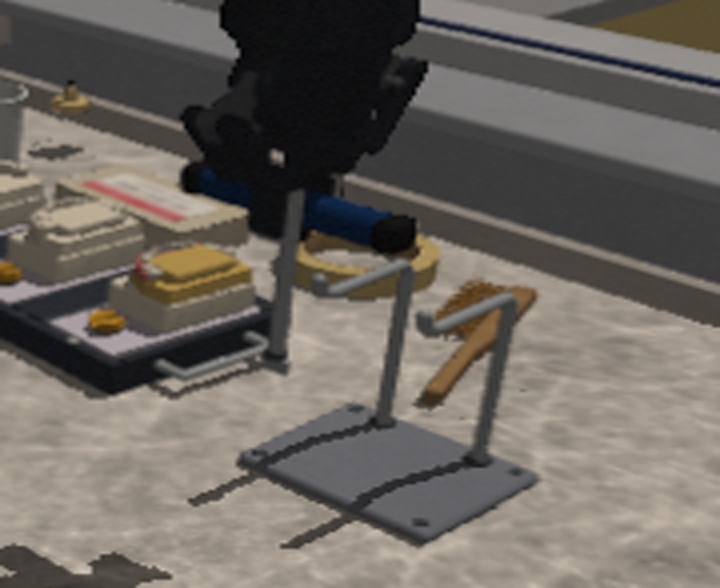

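>>> {"fn": "send_rows", "kwargs": {"increments": [[[0.06, 0.01, 0.3, 0, 0, 0], [0, 0, 0.4, 0, 0, 0], [0, 0, 0.25, 0, 0, 0], [0, -0.5, 0, 0, 0, 0], [0, -0.7, 0, 0, 0, 0], [0, -0.6, 0, 0, 0, 0], [0, -0.3, 0, 0, 0, 0], [0, 0, 0, 0, 0, 0]]]}}

```text
clock: 80.38
eef_pos: [0.5651, -0.3141, 0.2081]
tool_rot: [0.727, -0.687, -0.001, 0.0]
ft_force: [-0.4, 0.2, -1.6]
grip_width: 0.0173
```

```bash
python3 plan.py 0.5643 -0.3157 0.158 183; python3 - <<'E'
from workcell import *
from h import *
for n in ["scene"]:
    c=camera(n)
    im=c["color"][:,:,::-1]
    cv2.imwrite(f"pics/{n}16.png",cv2.resize(im[170:380,330:510],None,fx=4,fy=2.8,interpolation=cv2.INTER_CUBIC))
E
```

```text
t 80.38 pos [ 0.5651 -0.3141  0.2081] psi -176.80 tiltz [-0.001   0.0006 -1.    ] grip 0.0173 F [-0.3742  0.1675 -1.6013] q [-0.5074  0.5538  0.3916  1.4098  0.     -2.134 ]
shift in current tool axes (units 50mm): [0.0307 0.0165 1.002 ]
shift in final tool axes: [0.0302 0.0173 1.002 ]
turn rotvec units (10deg): [0.0053 0.0034 0.0197] az total 0.019679606230783974 predicted q6 -2.1332289233743356
```

View pics/scene16.png

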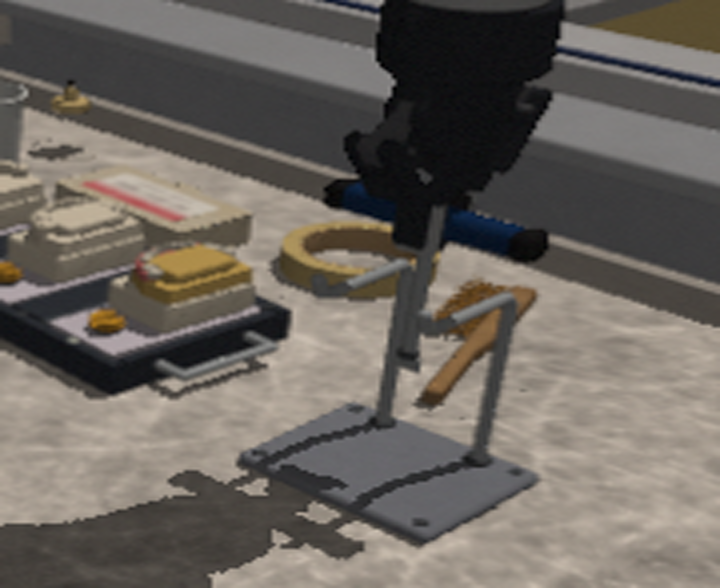

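Above its seat with the shaft between the arms. Lower.

>>> {"fn": "send_rows", "kwargs": {"increments": [[[0.03, 0.01, 0.2, 0, 0, 0.02], [0, 0, 0.3, 0, 0, 0], [0, 0, 0.25, 0, 0, 0], [0, 0, 0.12, 0, 0, 0], [0, 0, 0.06, 0, 0, 0], [0, 0, 0.04, 0, 0, 0], [0, 0, 0, 0, 0, 0]]]}}

```text
clock: 81.3
eef_pos: [0.564, -0.3167, 0.161]
tool_rot: [0.725, -0.689, 0.0, -0.0]
ft_force: [-0.4, 0.6, -1.4]
grip_width: 0.0171
```

```bash
python3 plan.py 0.5643 -0.3157 0.158 183
```

```text
t 81.30 pos [ 0.564  -0.3167  0.161 ] psi -177.12 tiltz [ 0.0004 -0.0003 -1.    ] grip 0.0171 F [-0.4392  0.5691 -1.4122] q [-0.5116  0.5729  0.3014  1.2987 -0.     -2.1327]
shift in current tool axes (units 50mm): [-0.0193 -0.0071  0.0609]
shift in final tool axes: [-0.0192 -0.0072  0.0609]
turn rotvec units (10deg): [-0.0023 -0.0017 -0.0117] az total -0.011722247854902435 predicted q6 -2.1332289233743356
```

>>> {"fn": "send_rows", "kwargs": {"increments": [[[-0.02, 0, 0.03, 0, 0, 0], [0, 0, 0.03, 0, 0, 0], [0, 0, 0, 0, 0, 0]]]}}

```text
clock: 81.68
eef_pos: [0.5639, -0.3156, 0.1581]
tool_rot: [0.725, -0.689, 0.0, -0.0]
ft_force: [0.3, -0.2, -0.3]
grip_width: 0.017
```

```bash
python3 plan.py 0.5643 -0.3157 0.158 183
```

```text
t 81.67 pos [ 0.5639 -0.3156  0.1581] psi -177.11 tiltz [ 0.0005 -0.0002 -1.    ] grip 0.0170 F [ 0.3317 -0.2437 -0.2838] q [-0.5103  0.5733  0.2942  1.2911  0.0001 -2.1315]
shift in current tool axes (units 50mm): [ 0.002  -0.0076  0.0012]
shift in final tool axes: [ 0.002  -0.0076  0.0012]
turn rotvec units (10deg): [-0.0028 -0.001  -0.0115] az total -0.01146232878062392 predicted q6 -2.1332289233743356
```

>>> {"fn": "send_rows", "kwargs": {"increments": [[[0, 0, 0.015, 0, 0, 0], [0, 0, 0, 0, 0, 0]]]}}

```text
clock: 81.92
eef_pos: [0.564, -0.3156, 0.158]
tool_rot: [0.725, -0.689, 0.0, -0.0]
ft_force: [-1.7, 1.7, 4.2]
grip_width: 0.0169
```

>>> {"fn": "send_rows", "kwargs": {"increments": [[[0, 0, 0, 0, 0, 0], [0, 0, 0, 0, 0, 0], [0, 0, 0, 0, 0, 0], [0, 0, 0, 0, 0, 0], [0, 0, 0, 0, 0, 0], [0, 0, 0, 0, 0, 0]]], "grip": 0}}

```text
clock: 82.68
eef_pos: [0.5638, -0.3156, 0.157]
tool_rot: [0.725, -0.689, -0.0, -0.0]
ft_force: [-1.0, -0.6, 0.4]
grip_width: 0.0854
```

>>> {"fn": "send_rows", "kwargs": {"increments": [[[0, 0, -0.2, 0, 0, 0], [0, 0, -0.5, 0, 0, 0], [0, 0, -0.7, 0, 0, 0], [0, 0, -0.5, 0, 0, 0], [0, 0.7, 0, 0, 0, 0], [0, 0.9, 0, 0, 0, 0], [0, 0.9, 0, 0, 0, 0], [0, 0.5, 0, 0, 0, 0]]]}}

```text
clock: 83.68
eef_pos: [0.4121, -0.3232, 0.2533]
tool_rot: [0.724, -0.689, 0.001, 0.0]
ft_force: [1.3, -0.1, 0.7]
grip_width: 0.0854
```

```bash
python3 plan.py; python3 - <<'E'
from workcell import *
from h import *
for n in ("top","scene"):
    c=camera(n); np.savez(n+"17.npz",**c)
    im=c["color"][:,:,::-1]
    cv2.imwrite(f"pics/{n}17.png",cv2.resize(im[170:310,220:500] if n=="top" else im[170:380,260:510],None,fx=2.8,fy=2.8,interpolation=cv2.INTER_CUBIC))
c=load("top17.npz")
for f in ("top10.npz","top17.npz"):
    c=load(f); U=up(c); hsv=cv2.cvtColor(U,cv2.COLOR_RGB2HSV)
    m=cv2.inRange(hsv,(98,110,30),(120,255,140)); roi=np.zeros_like(m); roi[215*S:250*S,425*S:495*S]=255; m&=roi
    P=cloud(c); ys,xs=np.nonzero(m[::S,::S]); q=P[ys,xs]; q=q[(q[:,2]>.05)&(q[:,2]<.4)]
    print(f,np.median(q,0),len(q))
E
python3 chk.py top17.npz
```

```text
t 83.67 pos [ 0.4121 -0.3232  0.2533] psi -177.18 tiltz [ 0.0007 -0.0009 -1.    ] grip 0.0854 F [ 1.305  -0.1198  0.694 ] q [-0.665   0.2817  0.0961  1.3841 -0.0002 -2.285 ]
top10.npz [ 0.5628 -0.3122  0.179 ] 197
top17.npz [ 0.5625 -0.3105  0.1793] 212
a plate L 0.0303(74) R 0.0306(71) end 0.0298(54) inner 0.0307(57) carrier 0.0307(379) screw off mm [0.6749 1.7682] 514.0
b plate L 0.0311(71) R 0.0310(73) end 0.0307(46) inner 0.0315(57) carrier 0.0310(380) screw off mm [-0.2161 -0.8883] 501.0
c plate L 0.0308(67) R 0.0306(66) end 0.0316(43) inner 0.0314(59) carrier 0.0310(373) screw off mm [-0.5903 -2.4195] 500.0
d plate L 0.0317(66) R 0.0314(69) end 0.0310(47) inner 0.0320(57) carrier  screw off mm [-0.6779 -3.7239] 528.0
```

View pics/scene17.png

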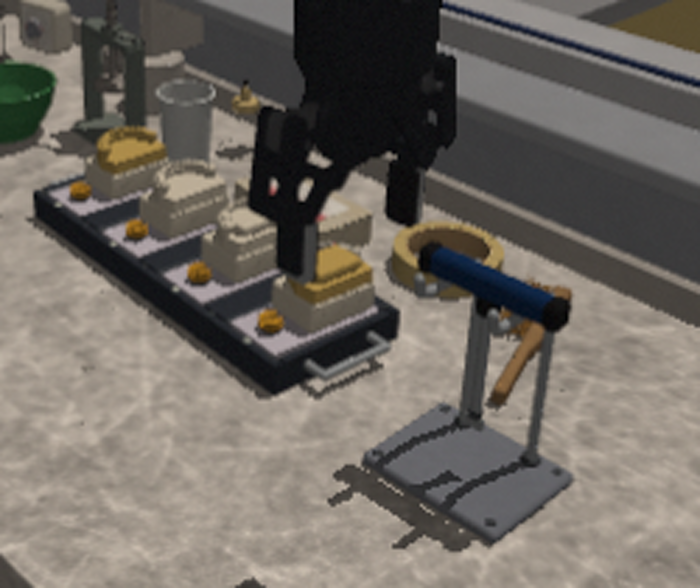

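View pics/top17.png

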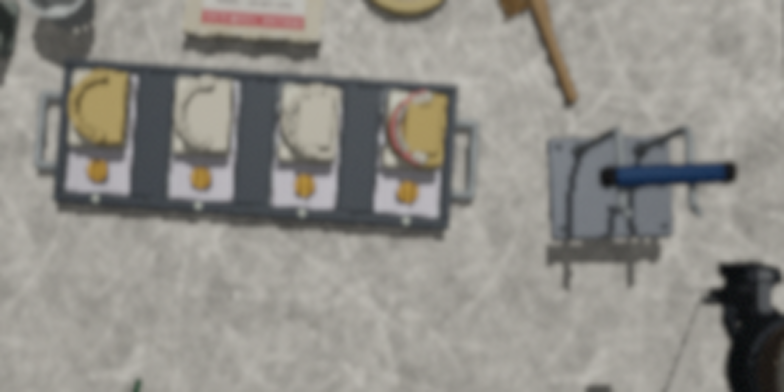

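>>> {"fn": "send_rows", "kwargs": {"increments": [[[0, 0, 0, 0, 0, 0], [0, 0, 0, 0, 0, 0], [0, 0, 0, 0, 0, 0], [0, 0, 0, 0, 0, 0]]]}}

```text
clock: 84.28
eef_pos: [0.4144, -0.323, 0.2517]
tool_rot: [0.725, -0.689, -0.0, 0.0]
ft_force: [0.8, 0.7, -0.5]
grip_width: 0.0853
```

```bash
python3 - <<'E'
from workcell import *
from h import *
t=camera("top"); s=camera("scene")
ti=t["color"][:,:,::-1]; si=s["color"][:,:,::-1]; t0=load("top11.npz")["color"][:,:,::-1]
ctr=np.array([.6069,.0377]); yaw=np.radians(-3.94); xd=np.array([np.cos(yaw),np.sin(yaw)]); yd=np.array([-xd[1],xd[0]])
rows=[[],[],[]]
for o in (.15,.05,-.05,-.15):
    P=np.r_[ctr-xd*.038+yd*(o-.001),.043]
    for r,(c,im) in enumerate(((t,t0),(t,ti),(s,si))):
        u,v=[int(round(q)) for q in proj(c,P)[0]]
        rows[r].append(cv2.resize(im[v-7:v+8,u-7:u+8],(190,190),interpolation=cv2.INTER_CUBIC))
cv2.imwrite("pics/slots.png",np.vstack([np.hstack(r) for r in rows]))
o=get_obs(); print(o["clock"],o["ft_force"])
E
```

```text
84.375 [-0.2473 -0.7046  1.1925]
```

View pics/slots.png

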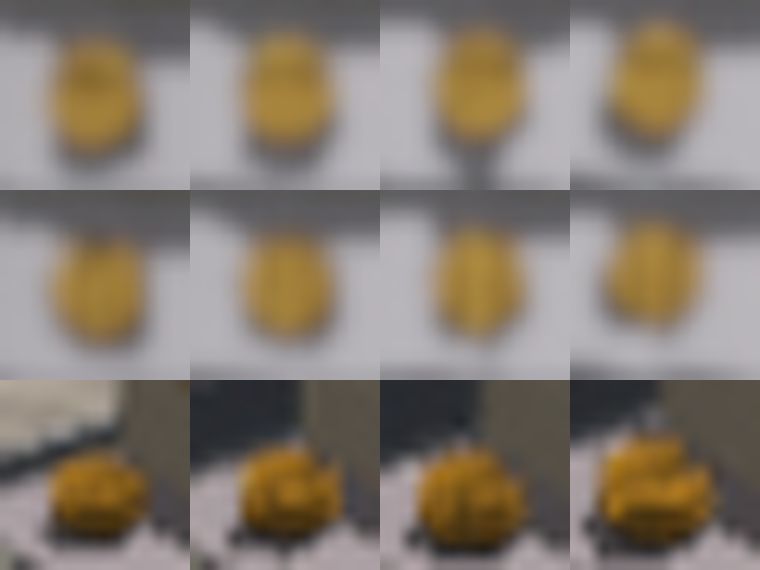

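The crops show the slots across the plate before (dark band, row 1) and along the plate now (row 2). All four heads are lower than before, so I'm handing in.

```bash
python3 -c "
from workcell import *
print(job_done())"
```

```text
the job is handed in; nothing more can be done
None
```

All four casts were on the bench. I set each one in a pocket, locked its screw with the driver, hung the driver back on its stand and handed the job in at about 84 s. `job_done()` reports no verdict, so whether it passed is not confirmed.

| Pocket | Cast |
|---|---|
| `pocket_a` | d |
| `pocket_b` | c |
| `pocket_c` | b |
| `pocket_d` | a |

**Last checks**
- **Plates:** the top camera's depth shows all four level with the carrier's top, within about 1 mm.
- **Screws:** all four heads sit 6 to 9 mm lower than before locking. In the last top picture their slots run along the plates instead of across them.
- **Driver:** the bar is back at its starting height (0.179 m measured, before and after) and within about 2 mm of its starting place, with the gripper well clear.

**What went wrong or disagreed**
- Cast d first stopped about 3.5 mm short of home, turned about 2.5 degrees too far. I gripped it again, turned it back, and it dropped flush.
- The two cameras disagreed by up to about 3 mm on where the screw heads were. I aimed between them, and the blade entered every slot on the first try.
- I never felt the screws' end stop while turning. The quarter turn is judged from the pictures and the lowered heads.

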